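# Top up the autosampler's vial tray

## Task

Top up the autosampler's vial tray for the next run: turn the ball knob to raise the needle fully, press the orange catch, draw the tray out of its dovetail by the handle and stand it on the grey rubber mat, then put a spare vial from the yellow rack into every empty pocket. Slide the full tray back in until the catch clicks up and holds it, and turn the knob fully back to lower the needle. Leave any spare that is not needed standing in the rack, and do not shift the white bottle beside the tip box.

Things in the scene. Friction and masses are not known exactly. Their poses are not given: they have to be found in the camera images.
- autosampler: White autosampler, fixed; origin on the bench below the home tray's origin, x into the bay, y left. Smooth bed, top z=6 mm, x=-102..100. Dovetail rails x=-4..99, mouth flared 8 mm from x=-22, play 1.5 mm a side. Hood from x=-9, z=86..94. Drive unit left: x=-45..116, y=76..144, 98 high. An ejector spring (5 N) pushes the freed tray 16 mm out; stops 4.5 mm past home; pushing home takes 10 to 15 N.
- tray: Loose vial tray, about 0.3 kg empty; origin under its middle, x to the end that enters first. Bevelled base plate x=-104..80 mm, 116 wide, 8 thick; blue-grey pocket block 112 x 94, top z=34. Steel striker on the right edge (x=-34..-22, y=-46..-74, z=12..20), held by the catch. Home: origin 6 mm above the autosampler's, axes alike. Slides straight along x; drawn out 104 mm it is clear of the dovetail and can be lifted.
- tray_handle (a point): Middle of the black grip bar at the tray's front end: 14 mm thick (tray x), 84 long (tray y), 22 high, on two thin posts at y=-34 and 34; 94 mm in front of the tray's origin and 89 above its underside. Axes as the tray's. The vials' tops are 19 mm lower than this point, 38 mm behind the bar. The tray's weight hangs 70 to 90 mm behind the bar, so lift it with a firm grip.
- loading_mat: Flat grey-green rubber mat, 250 (x) x 175 (y) x 3 mm, fixed on the bench; origin at the centre of its underside. The tray is stood on it, its whole base on the mat, for loading.
- spare_rack: Yellow block, loose, 152 (x) x 48 (y) x 28 mm, 0.3 kg, with one row of four pockets at x=-54, -18, 18, 54 mm, 32 mm wide, 24 deep, floor 4 mm above its underside; origin at the centre of its underside. The spare vials stand in it at the start.
- catch (a joint): Travel in m of the sprung catch; press the orange paddle (30 x 28 mm, centre of its top at x=-68, y=-95, z=24 mm of the autosampler) straight down: 0 = up, 0.010 = fully pressed (3 N, then 6 N). From 0.007 it frees the tray and the ejector acts. The entering tray presses it down by itself; at 0 again with the tray home it has clicked. An unclicked tray is pushed back 16 mm.
- knob_ball (a point): Centre of the smooth black ball knob, 38 mm wide, on a vertical shaft on top of the drive unit, 140 mm above the bench and 42 mm above the drive unit's top. Only a grip across its widest part (finger pads at this height) holds it.
- lift_knob (a joint): Angle of the ball knob, rad, growing counter-clockwise seen from above: 0 = needle lowered, 1.3 = needle raised; stops at both ends; 0.07 N m; stays where left. It lifts the needle under the hood (blue head above the roof) by 22 mm per rad. The lowered needle stands in the well behind the tray's pockets and bars the tray; it is clear from 0.9 rad and then passes between the two rows of vials.
- pocket_0 (a point): Centre of the floor of the tray's front left pocket (front = handle end): round, 32 mm wide, 24 mm deep, at x=-36, y=27, z=10 mm of the tray. The origin of a vial standing in it lies here.
- pocket_1 (a point): Centre of the floor of the tray's front right pocket (front = handle end): round, 32 mm wide, 24 mm deep, at x=-36, y=-27, z=10 mm of the tray. The origin of a vial standing in it lies here.
- pocket_2 (a point): Centre of the floor of the tray's middle left pocket (front = handle end): round, 32 mm wide, 24 mm deep, at x=0, y=27, z=10 mm of the tray. The origin of a vial standing in it lies here.
- pocket_3 (a point): Centre of the floor of the tray's middle right pocket (front = handle end): round, 32 mm wide, 24 mm deep, at x=0, y=-27, z=10 mm of the tray. The origin of a vial standing in it lies here.
- pocket_4 (a point): Centre of the floor of the tray's rear left pocket (front = handle end): round, 32 mm wide, 24 mm deep, at x=36, y=27, z=10 mm of the tray. The origin of a vial standing in it lies here.
- pocket_5 (a point): Centre of the floor of the tray's rear right pocket (front = handle end): round, 32 mm wide, 24 mm deep, at x=36, y=-27, z=10 mm of the tray. The origin of a vial standing in it lies here.
- sample_0: 20 ml glass vial with white cap, 27 mm wide, 60 mm high, 22 g, may stand in a pocket of the tray at the start, or be absent. Origin at the centre of its underside, z along its axis. Grip it across its round body or cap.
- sample_1: 20 ml glass vial with white cap, 27 mm wide, 60 mm high, 22 g, may stand in a pocket of the tray at the start, or be absent. Origin at the centre of its underside, z along its axis. Grip it across its round body or cap.
- sample_2: 20 ml glass vial with white cap, 27 mm wide, 60 mm high, 22 g, may stand in a pocket of the tray at the start, or be absent. Origin at the centre of its underside, z along its axis. Grip it across its round body or cap.
- sample_3: 20 ml glass vial with white cap, 27 mm wide, 60 mm high, 22 g, may stand in a pocket of the tray at the start, or be absent. Origin at the centre of its underside, z along its axis. Grip it across its round body or cap.
- sample_4: 20 ml glass vial with white cap, 27 mm wide, 60 mm high, 22 g, may stand in a pocket of the tray at the start, or be absent. Origin at the centre of its underside, z along its axis. Grip it across its round body or cap.
- sample_5: 20 ml glass vial with white cap, 27 mm wide, 60 mm high, 22 g, may stand in a pocket of the tray at the start, or be absent. Origin at the centre of its underside, z along its axis. Grip it across its round body or cap.
- spare_0: 20 ml glass vial with white cap, 27 mm wide, 60 mm high, 22 g, a spare, standing in the spare rack at the start. Origin at the centre of its underside, z along its axis. Grip it across its round body or cap.
- spare_1: 20 ml glass vial with white cap, 27 mm wide, 60 mm high, 22 g, a spare, standing in the spare rack at the start. Origin at the centre of its underside, z along its axis. Grip it across its round body or cap.
- spare_2: 20 ml glass vial with white cap, 27 mm wide, 60 mm high, 22 g, a spare, standing in the spare rack at the start. Origin at the centre of its underside, z along its axis. Grip it across its round body or cap.
- buffer_bottle: White bottle with red cap, 52 mm wide, 100 mm high, standing on the bench; not to be shifted. Origin at the centre of its base.

How it is judged:
By the outcome, as a careful person would: the job done as asked, in the order asked, and still so for the second after the job is handed in, with the robot touching nothing.
Of sample_0, sample_1, sample_2, sample_3, sample_4, sample_5 only 3 to 4 are there at a start; the rules pass over those that are not, and their reading is None.
At some moment in a run one of spare_rack may be knocked a few centimetres aside while the robot is not near it.
It also fails if it takes over 208 s, if anything falls off the work surface, if the arm or the gripper's body presses on something with over 40 N, if the wrist force passes 120 N, or if a joint passes its speed limit or range.

## Robot

A 6-joint arm with a two-finger parallel gripper is mounted at the origin on a cart in front of the work surface, level with it; the furniture and walls round the work are solid. World frame = base frame: x ahead of the robot, y to its left, z up, the work surface at z = 0. Lengths are in m, angles in rad, forces in N, time in s.
With the tool pointing down it reaches from about 0.4 to 0.825 m from the base axis. Payload 7 kg.
Tool frame: the origin (TCP) lies between the finger pads; the fingertips stand 17 mm ahead of it and the grasp point (between the pads) lies 2 mm behind it; x points along the fingers, z is the direction in which the jaws open and shut, and the axes are right-handed (so a half turn about x gives the same grasp; the last joint's range is limited). The gripper opens to 88 mm and grips with 3 to 60 N. Pads are 19 mm wide; open, the fingers measure 130 mm over their backs; the gripper's body (78 mm by 193 mm) begins 47 mm behind the grasp point.
Start: joints at [-1.019, 0.359, 0.012, 0, -1.224, -0.288], TCP at [0.176, -0.652, 0.244] pointing down, gripper open.
Joint ranges: [-3.07, 3.07], [-1.43, 2.12], [-1.02, 1.25], [-3.03, 1.67], [-3.05, -0], [-3.03, 3.03]. Speed limits (rad/s): [2.39, 2.39, 3.01, 3.14, 3.14, 3.14].

## Interface

Orientations are given as [roll, pitch, yaw] about the fixed x, y, z axes, in that order (R = Rz(yaw) Ry(pitch) Rx(roll)).
In Python, from station import * gives the robot as it stands.
- The arm moves only by the tool step_arm, never from a script. Its argument "deltas" is a list of rows, each a list of 5 numbers: the shift along the tool's x, y, z in cm, then the turn about the tool's x in degrees, then the closure, from 0 (fully open) to 1 (shut). In form: [[dx, dy, dz, roll, fingers], ...]. A call has exactly 10 rows; each row is the pose to reach, as a shift and turn from the pose commanded when the call began, along the tool's axes at that moment; what a row does not reach only later rows make up. A row lasts 1/12 s, in which the tool goes at most 41.7 mm and 7.16 degrees, less where a joint would pass 70% of its speed; a pose out of reach is approached as far as the arm can. A call with a gripper value outside its range is refused whole. The fingers move at their own pace and stop on an object; "squeeze" is the grip in N (left out, the last holds). Time passes only in rows, so rows that repeat a pose let the fingers close, or fill a call up. It gives the time, the measured TCP pose, the force and the opening at its end, in the units of the state.
- get_state(): the state, without advancing time (a new reading comes with each control period).
- grab_frame(name): name is "side" or "top"; returns a dict with "pixels" (400x640x3 uint8, red, green, blue), "range_z" (400x640 float32, m along the optical axis (not along the pixel's ray), 0 where there is no reading), "fx", "fy", "cx", "cy" (pixels), "view" (4x4, takes a point from world to camera coordinates). Camera axes: x right, y down, z forward; pixel columns grow to the right and rows downward; lengths in m; the calibration is good to about 2 mm. A picture is of the moment at which its call begins.
- job_done(): hands the job in, once; it reports no verdict.
Trained networks look in the newest picture that a camera, given by its name, has taken for a name from the list of things; names that differ only in an ending like _2 or _b are one class to them, and where a whole thing is asked for, a point or a joint stands for the part that bears it (a point fixed in the world has none). Each returns a list of dicts, best first, with "conf" (0 to 1); they miss things now and then, are a little off and sometimes report something else, mostly with a low value. They report only what shows in the picture. A call takes as long as a camera call.
- boxes_of(thing, camera): "extent" ([left, top, right, bottom] in pixels, round what is visible of it).
- masks_of(thing, camera): "mask" (400x640 bool, what is visible of it) and "extent" ([left, top, right, bottom] in pixels, round what is visible of it).
The state is a dict: "t": time; "q": joint angles; "qd": joint speeds; "joint_efforts": joint torques, N m; "eef_pos": TCP position; "ee_rot": TCP orientation; "force": force on the tool from outside, world axes, zero at the start; "moment": the same for the moment, N m; "width": finger opening in m.
Only numpy, scipy, OpenCV 4.12 (cv2) and the standard library are available. Lean on these libraries where they do the work, as an engineer would, in place of code of your own. Each camera call takes 0.05 s, during which the arm holds its last target.

## Working session

There is one attempt and no reset: what is moved stays moved. The work goes in short steps, Python scripts to look and compute and a tool call to move; the robot and the scene stay as the last step left them, time stands still between calls to the robot, and variables do not carry over. Pictures are saved under pics/ and viewed, and the job is handed in when it is done.

Besides the shell and the picture viewer there is one more tool, called after "Call:" as a command line: name --pt "numbers of a row" for each row, then --argument value for the rest. step_arm: Moves the arm, as the interface text tells. Its arguments: {"type":"object","properties":{"deltas":{"type":"array"},"squeeze":{"type":"number"}},"required":["deltas"]}

```bash
ls; mkdir -p pics; python3 - <<'E'
from station import *
import cv2
print(get_state())
for n in("side","top"):
    f=grab_frame(n); cv2.imwrite(f"pics/{n}0.png",f["pixels"][:,:,::-1]); print(n,f["fx"],f["fy"],f["cx"],f["cy"],f["view"].round(3).tolist())
E
```

```text
pics
{'t': 0.0, 'q': array([-1.01890899e+00,  3.59356768e-01,  1.10421390e-02, -3.29728917e-04,
       -1.22408293e+00, -2.88065893e-01]), 'qd': array([ 2.13927618e-04, -1.17252062e-03,  2.38543060e-04,  1.39571541e-04,
       -2.57239973e-03,  2.06780550e-05]), 'joint_efforts': array([ 7.59967352e-04, -5.82717168e+01,  2.93048912e+01,  6.99686229e+00,
        6.63730607e-03, -1.76099911e-04]), 'eef_pos': array([ 0.17584645, -0.65121259,  0.24263854]), 'ee_rot': array([0.09687612, 1.56916536, 1.9313816 ]), 'force': array([ 0.05525906,  0.95385322, -0.11256884]), 'moment': array([ 0.01646989, -0.02967254, -0.02716931]), 'width': 0.08747894475823649}
side 407.5264120007974 407.5264120007974 318.000658921802 192.98728862822048 [[0.932, -0.362, -0.01, -0.536], [-0.226, -0.561, -0.796, 0.219], [0.282, 0.744, -0.605, 1.041], [0.0, 0.0, 0.0, 1.0]]
top 447.7538145003541 447.7538145003541 318.02543579996455 201.80478224116402 [[-0.01, -1.0, 0.006, 0.028], [-0.979, 0.009, -0.203, 0.576], [0.203, -0.008, -0.979, 1.558], [0.0, 0.0, 0.0, 1.0]]
```

View pics/side0.png

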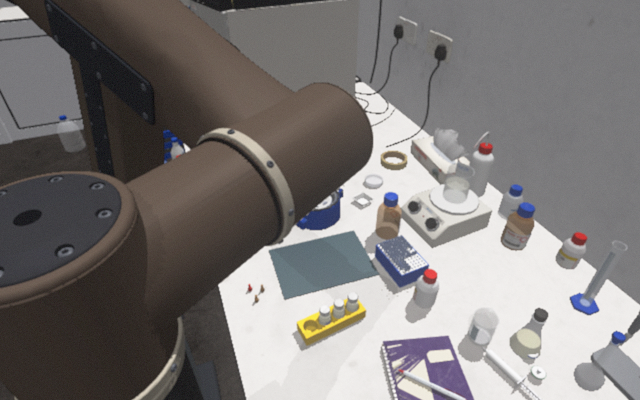

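View pics/top0.png

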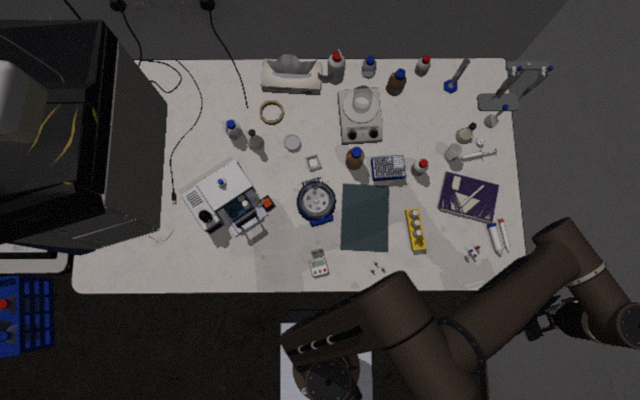

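```bash
cat > h.py <<'E'
from station import *
import cv2, numpy as np
def cam(n):
    f=grab_frame(n); f['n']=n; return f
def cloud(f):
    z=f['range_z'].astype(float); v,u=np.mgrid[0:400,0:640]
    P=np.stack([(u-f['cx'])/f['fx']*z,(v-f['cy'])/f['fy']*z,z],-1)
    V=f['view']; W=(P-V[:3,3])@V[:3,:3]
    W[z<=0]=np.nan
    return W
def proj(f,p):
    p=np.atleast_2d(p); V=f['view']; c=p@V[:3,:3].T+V[:3,3]
    return np.c_[c[:,0]/c[:,2]*f['fx']+f['cx'],c[:,1]/c[:,2]*f['fy']+f['cy']]
def save(f,name,box=None,s=1,pts=None):
    im=f['pixels'][:,:,::-1].copy()
    if box is None: box=[0,0,640,400]
    l,t,r,b=box; im=cv2.resize(im[t:b,l:r],None,fx=s,fy=s,interpolation=cv2.INTER_CUBIC)
    if pts is not None:
        for u,v in pts: cv2.drawMarker(im,(int((u-l+.5)*s),int((v-t+.5)*s)),(0,0,255),cv2.MARKER_CROSS,8,1)
    cv2.imwrite('pics/'+name,im)
E
python3 - <<'E'
from h import *
f=cam('top'); W=cloud(f)
save(f,'a_as.png',[165,150,295,250],6); save(f,'a_rack.png',[330,150,460,260],6)
for n in ['autosampler','tray','tray_handle','loading_mat','spare_rack','catch','knob_ball','lift_knob','sample_0','spare_0','buffer_bottle']:
    try:
        for m in masks_of(n,'top')[:5]:
            k=m['mask']; p=W[k]; p=p[~np.isnan(p[:,0])]
            print(n,round(m['conf'],2),np.round(m['extent']),k.sum(),np.median(p,0).round(3) if len(p) else None, p[:,2].max().round(3) if len(p) else None)
    except Exception as e: print(n,e)
E
```

```text
autosampler 0.89 [180. 161. 273. 234.] 3057 [0.596 0.374 0.095] 0.166
tray 0.65 [225. 195. 264. 234.] 883 [0.539 0.296 0.022] 0.116
tray_handle 0.92 [227. 193. 263. 233.] 876 [0.538 0.294 0.021] 0.116
tray_handle 0.67 [202. 209. 210. 224.] 97 [0.513 0.403 0.153] 0.166
tray_handle 0.48 [410. 158. 428. 175.] 206 [ 0.7   -0.349  0.07 ] 0.106
loading_mat 0.88 [342. 183. 391. 253.] 3091 [ 0.528 -0.153  0.004] 0.018
spare_rack 0.69 [406. 214. 425. 252.] 352 [ 0.447 -0.323  0.026] 0.041
catch 0.66 [220. 196. 262. 236.] 925 [0.541 0.295 0.021] 0.116
catch 0.56 [256. 199. 272. 206.] 88 [0.584 0.214 0.022] 0.033
catch 0.2 [412. 229. 416. 239.] 58 [ 0.461 -0.332  0.062] 0.074
knob_ball 0.71 [226. 192. 260. 234.] 828 [0.538 0.295 0.022] 0.116
lift_knob 0.65 [199. 208. 213. 222.] 139 [0.513 0.404 0.15 ] 0.166
sample_0 0.52 [181. 159. 270. 237.] 3185 [0.596 0.371 0.095] 0.166
sample_0 0.27 [199. 210. 213. 221.] 139 [0.513 0.404 0.15 ] 0.166
sample_0 0.22 [227. 193. 260. 234.] 905 [0.542 0.294 0.022] 0.116
spare_0 0.57 [411. 206. 418. 222.] 71 [ 0.53  -0.325  0.053] 0.075
spare_0 0.49 [413. 156. 429. 175.] 206 [ 0.7   -0.35   0.072] 0.106
spare_0 0.37 [413. 228. 420. 238.] 80 [ 0.46  -0.331  0.051] 0.074
buffer_bottle 0.54 [410. 156. 428. 176.] 217 [ 0.7   -0.35   0.072] 0.106
buffer_bottle 0.32 [224. 197. 262. 232.] 798 [0.541 0.296 0.026] 0.116
```

View pics/a_as.png

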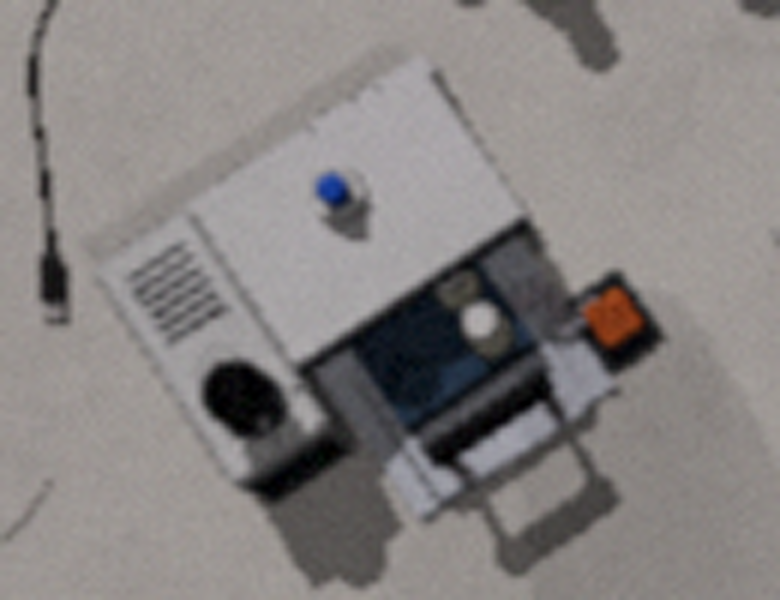

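View pics/a_rack.png

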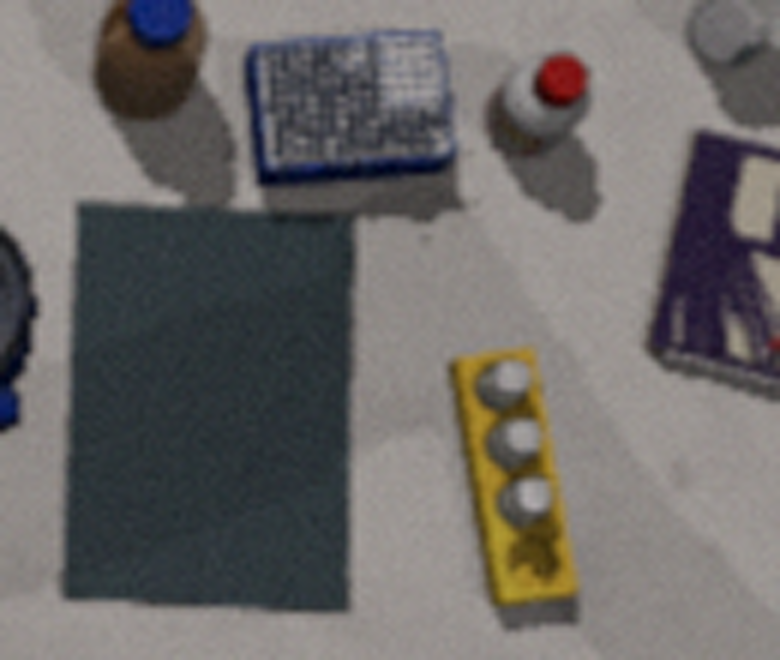

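```bash
cat > fit.py <<'E'
from h import *
from scipy.optimize import least_squares
f=cam('top'); W=cloud(f)
def T(p,a): 
    a=np.atleast_2d(a)/1000.; c,s=np.cos(p[2]),np.sin(p[2]); return np.c_[p[0]+c*a[:,0]-s*a[:,1],p[1]+s*a[:,0]+c*a[:,1],a[:,2]]
A=np.array([[116,144,98],[-45,144,98],[-68,-95,24],[-104,58,14],[-104,-58,14]])
U=np.array([[97,277],[240,487],[613,318],[425,517],[612,390]])/6-.5+[165,150]
r=least_squares(lambda p:(proj(f,T(p,A))-U).ravel(),[.6,.3,.55],loss='soft_l1')
print(r.x, r.fun.reshape(-1,2).round(1).tolist())
# depth check: hood roof & orange & drive top
hsv=cv2.cvtColor(f['pixels'],cv2.COLOR_RGB2HSV)
o=(hsv[...,0]>4)&(hsv[...,0]<15)&(hsv[...,1]>170); o[:,:255]=0;o[:,280:]=0
print('orange',o.sum(),np.nanmedian(W[o],0),T(r.x,A)[2])
p=r.x
pts=np.vstack([A,[[-9,76,94],[-9,-60,94],[-94,42,95],[-94,-42,95],[-36,27,70],[-36,-27,70],[-36,27,34],[-36,-27,34]]])
save(f,'a_fit.png',[165,150,295,250],6,proj(f,T(p,pts)))
# knob
k=(W[...,2]>.125)&(W[...,0]<.6)&(W[...,1]>.36)&(W[...,1]<.46)
w=W[k]; 
s=least_squares(lambda c:np.linalg.norm(w-c,axis=1)-.019,[.513,.404,.14],loss='soft_l1',f_scale=.002)
print('knob',k.sum(),w.mean(0),s.x)
print('heights',W[[170,205,215],[230,192,200]])
h=(W[...,2]>.099)&(W[...,2]<.125)&(W[...,0]<.56)&(W[...,1]>.22)&(W[...,1]<.36)
print('handle pts',h.sum(),np.nanmean(W[h],0), T(p,[-94,0,95]))
E
python3 fit.py
```

```text
[0.58447689 0.32553246 0.61124272] [[-0.9, -0.7], [-0.0, 1.1], [0.7, -0.3], [3.3, -1.2], [-1.6, 1.7]]
orange 68 [0.57988812 0.21013055 0.02481081] [0.58330841 0.20870937 0.024     ]
knob 98 [0.51510455 0.40716902 0.1528984 ] [0.51708699 0.41047904 0.14105003]
heights [[0.68770743 0.33652536 0.09405118]
 [0.56032775 0.46534939 0.09782004]
 [0.51361564 0.42016263 0.15784963]]
handle pts 100 [0.50814708 0.27234241 0.10533092] [[0.50749695 0.27158721 0.095     ]]
```

```bash
python3 - <<'E'
from h import *
f=cam('side'); W=cloud(f)
save(f,'s_rack.png',[270,210,470,360],4)
f=cam('top'); W=cloud(f)
hsv=cv2.cvtColor(f['pixels'],cv2.COLOR_RGB2HSV)
y=(hsv[...,0]>18)&(hsv[...,0]<35)&(hsv[...,1]>150)&(W[...,2]>.02)&(W[...,2]<.036)&(W[...,1]<-.25)
P=W[y]; r=cv2.minAreaRect((P[:,:2]*1000).astype(np.float32)); print('rack',y.sum(),r,np.median(P[:,2]))
# mat
m=[m for m in masks_of('loading_mat','top')][0]['mask']; P=W[m]; P=P[~np.isnan(P[:,0])]; 
print('mat',cv2.minAreaRect((P[:,:2]*1000).astype(np.float32)),np.median(P[:,2]))
# vial tops
t=(W[...,2]>.045)&(W[...,1]<-.28)&(W[...,1]>-.38)&(W[...,0]<.62)&(W[...,0]>.35)
n,l=cv2.connectedComponents(t.astype(np.uint8))
for i in range(1,n):
    q=W[(l==i)&(W[...,2]>.058)]
    if len(q): print('vial',len(q),q.mean(0),q.min(0),q.max(0))
b=W[(W[...,1]<-.3)&(W[...,1]>-.4)&(W[...,0]>.64)&(W[...,0]<.75)&(W[...,2]>.02)]; print('bottle',b.min(0),b.max(0),b.mean(0))
E
```

```text
rack 244 ((478.8445129394531, -332.555908203125), (149.34523010253906, 46.96814727783203), 6.626278400421143) 0.028013434196035383
mat ((531.4279174804688, -153.85928344726562), (177.7093963623047, 254.13040161132812), 86.62783813476562) 0.0034557382828027325
vial 30 [ 0.53240573 -0.32716903  0.06356155] [ 0.52244364 -0.33600519  0.05837099] [ 0.54245079 -0.31809009  0.07198133]
vial 33 [ 0.49825725 -0.33030992  0.06463105] [ 0.48707707 -0.34121714  0.05872599] [ 0.50872659 -0.31941026  0.07170512]
vial 33 [ 0.46252269 -0.33522856  0.06418828] [ 0.45105818 -0.34654539  0.05873449] [ 0.47299165 -0.32509176  0.07115164]
bottle [ 0.67490729 -0.38248984  0.02057963] [ 0.73186311 -0.30053326  0.10832671] [ 0.70100697 -0.34945216  0.07029172]
```

View pics/a_fit.png

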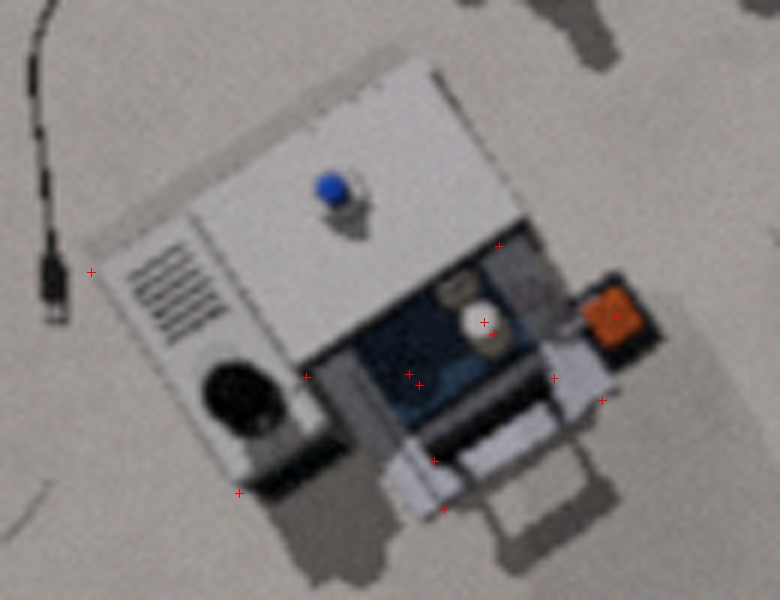

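View pics/s_rack.png

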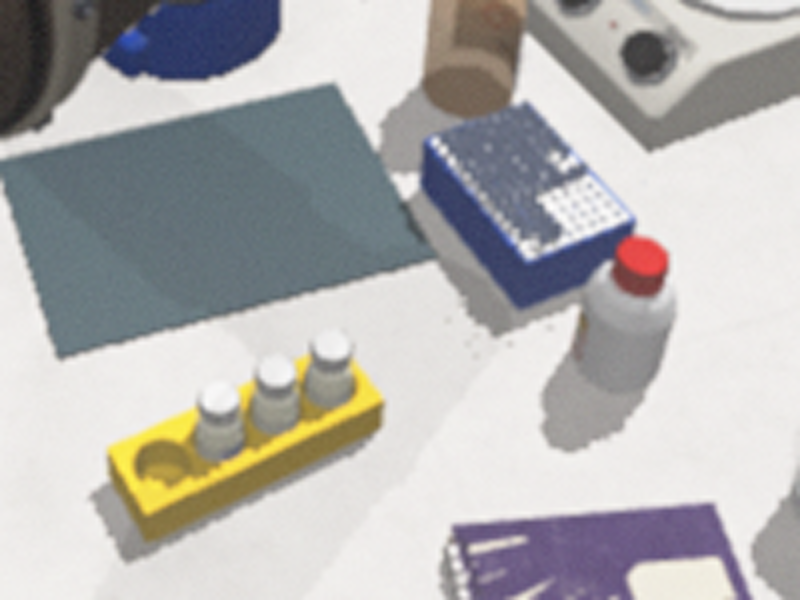

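```bash
cat > fit2.py <<'E'
from h import *
from scipy.optimize import least_squares
f=cam('top'); W=cloud(f)
R=(W[...,2]>.086)&(W[...,2]<.104)&(W[...,0]<.85)&(W[...,0]>.42)&(W[...,1]>.2)&(W[...,1]<.55)
n,l,st,_=cv2.connectedComponentsWithStats(R.astype(np.uint8)); i=1+np.argmax(st[1:,4]); M=l==i
cv2.imwrite('pics/M.png',cv2.resize((M*255).astype(np.uint8)[150:250,165:295],None,fx=5,fy=5,interpolation=0))
P=W[M]; 
r=cv2.minAreaRect((P[:,:2]*1000).astype(np.float32)); print(r); print(cv2.boxPoints(r))
# left edge, back edge by yaw sweep
for d in np.arange(28,40,1.):
    a=np.radians(d); x=P[:,0]*np.cos(a)+P[:,1]*np.sin(a); y=-P[:,0]*np.sin(a)+P[:,1]*np.cos(a)
    # back edge: per-y-bin max x ; left edge per-x-bin max y
    bx=[np.max(x[(y>c)&(y<c+.01)]) for c in np.arange(y.min()+.01,y.max()-.02,.01)]
    by=[np.max(y[(x>c)&(x<c+.01)]) for c in np.arange(x.max()-.15,x.max()-.01,.01)]
    print(d,'back std',np.std(bx).round(5),np.median(bx).round(4),'left std',np.std(by).round(5),np.median(by).round(4), 'front of hood',np.median([np.min(x[(y>c)&(y<c+.01)]) for c in np.arange(y.max()-.19,y.max()-.09,.01)]).round(4), 'drive front',np.median([np.min(x[(y>c)&(y<c+.01)]) for c in np.arange(y.max()-.06,y.max()-.01,.01)]).round(4),'right',np.median([np.min(y[(x>c)&(x<c+.01)]) for c in np.arange(x.max()-.1,x.max()-.02,.01)]).round(4))
E
python3 fit2.py
```

```text
((600.8919067382812, 369.0251770019531), (163.7672576904297, 234.59234619140625), 34.815521240234375)
[[466.69727 418.5744 ]
 [600.6345  225.97534]
 [735.08655 319.47595]
 [601.1493  512.075  ]]
28.0 back std 0.00701 0.7851 left std 0.02784 0.1599 front of hood 0.6595 drive front 0.6128 right -0.0663
29.0 back std 0.00597 0.7859 left std 0.02538 0.1476 front of hood 0.6599 drive front 0.6148 right -0.079
30.0 back std 0.00492 0.7864 left std 0.01623 0.1354 front of hood 0.6602 drive front 0.6166 right -0.0917
31.0 back std 0.00417 0.7865 left std 0.0146 0.122 front of hood 0.6601 drive front 0.6182 right -0.1042
32.0 back std 0.00318 0.7863 left std 0.00198 0.1101 front of hood 0.6597 drive front 0.6199 right -0.1169
33.0 back std 0.00226 0.7856 left std 0.00178 0.0981 front of hood 0.6599 drive front 0.6209 right -0.1297
34.0 back std 0.00154 0.7846 left std 0.0009 0.0856 front of hood 0.6595 drive front 0.6223 right -0.1424
35.0 back std 0.00142 0.7839 left std 0.00087 0.0732 front of hood 0.6584 drive front 0.6235 right -0.155
36.0 back std 0.00192 0.7833 left std 0.00142 0.0609 front of hood 0.6567 drive front 0.6245 right -0.168
37.0 back std 0.00279 0.7823 left std 0.00209 0.048 front of hood 0.6548 drive front 0.6245 right -0.1809
38.0 back std 0.00393 0.7812 left std 0.00279 0.0355 front of hood 0.6532 drive front 0.6244 right -0.1938
39.0 back std 0.00499 0.7799 left std 0.00349 0.0237 front of hood 0.6515 drive front 0.624 right -0.2065
```

View pics/M.png

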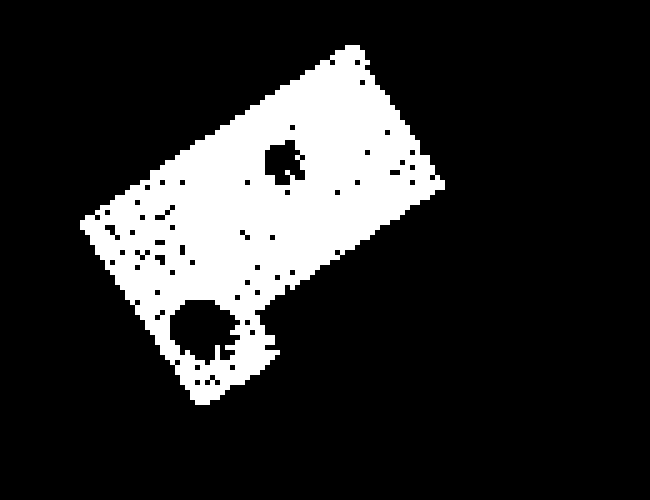

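```bash
cat > plan.py <<'E'
import sys
from h import *
from scipy.spatial.transform import Rotation as Ro
def pose(s=None):
    s=s or get_state(); return s['eef_pos'],Ro.from_euler('xyz',s['ee_rot']).as_matrix(),s
def plan(x,y,z,jaw=None):
    p,R,s=pose(); d=R.T@(np.array([x,y,z])-p)*100
    # use ideal down frame for horizontal
    phi=np.degrees(np.arctan2(R[1,2],R[0,2]))
    o='delta cm %s dist %.1f  jaw now %.1f'%(d.round(2),np.linalg.norm(d),phi)
    if jaw is not None:
        dw=(jaw-phi+90)%180-90   # ccw from above
        o+=' | roll opts: %.1f or %.1f (roll=-ccw)'%(-dw,-dw+180 if -dw<0 else -dw-180)
    print(o,'| q1 %.2f q6 %.2f'%(s['q'][0],s['q'][5]))
def st():
    p,R,s=pose(); print('t %.2f pos %s jaw %.1f tilt %.2f F %s M %s w %.4f q %s'%(s['t'],p.round(4),np.degrees(np.arctan2(R[1,2],R[0,2])),np.degrees(np.arccos(-R[2,0])),s['force'].round(1),s['moment'].round(2),s['width'],s['q'].round(2)))
if __name__=='__main__':
    st()
    a=[float(v) for v in sys.argv[1:]]
    for i in range(0,len(a),4): plan(*a[i:i+4])
E
python3 plan.py .50 -.25 .30 0 ; python3 - <<'E'
from plan import *
p,R,s=pose(); print(R.round(3)); st()
f=cam('top'); W=cloud(f)
for a in [(100,60),(150,100),(165,200),(100,240),(60,260),(30,280)]: print(a,W[a[1],a[0]].round(3))
E
```

```text
t 0.95 pos [ 0.176  -0.6516  0.2436] jaw 105.1 tilt 0.00 F [-0.4  0.6  0.6] M [-0.02 -0.01  0.02] w 0.0876 q [-1.02  0.36  0.01  0.   -1.22 -0.29]
delta cm [ -5.64 -41.75  30.33] dist 51.9  jaw now 105.1 | roll opts: -74.9 or 105.1 (roll=-ccw) | q1 -1.02 q6 -0.29
[[-0.    -0.965 -0.261]
 [-0.    -0.261  0.965]
 [-1.     0.    -0.   ]]
t 0.95 pos [ 0.176  -0.6516  0.2436] jaw 105.1 tilt 0.00 F [-0.4  0.6  0.6] M [-0.02 -0.01  0.02] w 0.0876 q [-1.02  0.36  0.01  0.   -1.22 -0.29]
(100, 60) [0.862 0.599 0.555]
(150, 100) [0.912 0.601 0.195]
(165, 200) [0.6   0.594 0.002]
(100, 240) [0.439 0.773 0.105]
(60, 260) [0.38  0.961 0.002]
(30, 280) [ 0.335  1.476 -0.661]
```

Call:
step_arm --pt "-5.6 -32 23 -72 0" --pt "-5.6 -32 23 -72 0" --pt "-5.6 -32 23 -72 0" --pt "-5.6 -32 23 -72 0" --pt "-5.6 -32 23 -72 0" --pt "-5.6 -32 23 -72 0" --pt "-5.6 -32 23 -72 0" --pt "-5.6 -32 23 -72 0" --pt "-5.6 -32 23 -72 0" --pt "-5.6 -32 23 -72 0" --squeeze 20

```text
t: 1.83
eef_pos: [0.427, -0.3435, 0.3007]
ee_rot: [2.946, 1.569, -0.244]
force: [-0.1, -0.2, 0.9]
width: 0.088
```

```bash
python3 plan.py .56 0.1 .3 0  .517 .4105 .25 0
```

```text
t 1.83 pos [ 0.427  -0.3435  0.3007] jaw 177.2 tilt 0.11 F [-0.1 -0.2  0.9] M [-0.12  0.05  0.01] w 0.0880 q [-0.32  0.12 -0.18 -0.   -1.27  0.27]
delta cm [  0.07 -44.95 -11.11] dist 46.3  jaw now 177.2 | roll opts: -2.8 or 177.2 (roll=-ccw) | q1 -0.32 q6 0.27
delta cm [  5.05 -75.75  -5.28] dist 76.1  jaw now 177.2 | roll opts: -2.8 or 177.2 (roll=-ccw) | q1 -0.32 q6 0.27
```

Call:
step_arm --pt "0 -38 -9 -2.8 0" --pt "0 -38 -9 -2.8 0" --pt "0 -38 -9 -2.8 0" --pt "0 -38 -9 -2.8 0" --pt "0 -38 -9 -2.8 0" --pt "0 -38 -9 -2.8 0" --pt "0 -38 -9 -2.8 0" --pt "0 -38 -9 -2.8 0" --pt "0 -38 -9 -2.8 0" --pt "0 -38 -9 -2.8 0"

```text
t: 2.67
eef_pos: [0.5375, 0.0323, 0.2996]
ee_rot: [-2.43, 1.57, 0.706]
force: [1.1, -0.7, -0.1]
width: 0.0876
```

```bash
python3 plan.py  .517 .4105 .22 0
```

```text
t 2.67 pos [0.5375 0.0323 0.2996] jaw 179.7 tilt 0.06 F [ 1.1 -0.7 -0.1] M [-0.09  0.03  0.02] w 0.0876 q [ 0.42  0.1  -0.2  -0.   -1.27 -0.43]
delta cm [  7.98 -37.81   2.26] dist 38.7  jaw now 179.7 | roll opts: -0.3 or 179.7 (roll=-ccw) | q1 0.42 q6 -0.43
```

Call:
step_arm --pt "0 -37.8 2.3 0 0" --pt "0 -37.8 2.3 0 0" --pt "0 -37.8 2.3 0 0" --pt "0 -37.8 2.3 0 0" --pt "0 -37.8 2.3 0 0" --pt "0 -37.8 2.3 0 0" --pt "0 -37.8 2.3 0 0" --pt "0 -37.8 2.3 0 0" --pt "0 -37.8 2.3 0 0" --pt "0 -37.8 2.3 0 0"

```text
t: 3.5
eef_pos: [0.5157, 0.4119, 0.298]
ee_rot: [0.464, 1.57, -2.682]
force: [0.1, -0.9, -0.4]
width: 0.0876
```

```bash
python3 plan.py  .517 .4105 .138 0; python3 - <<'E'
from plan import *
f=cam('side'); save(f,'s1.png')
E
```

```text
t 3.50 pos [0.5157 0.4119 0.298 ] jaw 179.7 tilt 0.04 F [ 0.1 -0.9 -0.4] M [-0.05  0.07 -0.01] w 0.0876 q [ 0.97  0.31  0.06 -0.   -1.33 -0.97]
delta cm [16.    0.14 -0.14] dist 16.0  jaw now 179.7 | roll opts: -0.3 or 179.7 (roll=-ccw) | q1 0.97 q6 -0.97
```

View pics/s1.png

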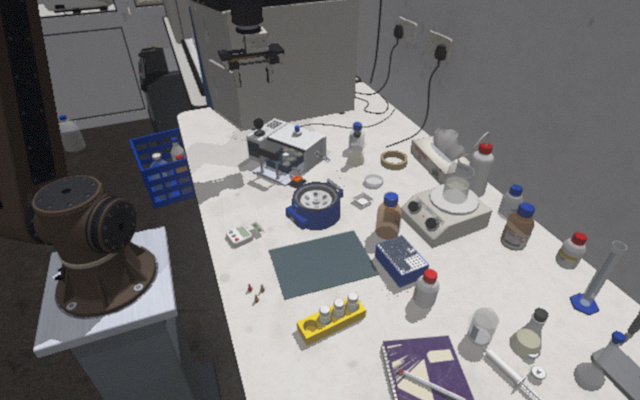

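```bash
cat > ov.py <<'E'
from plan import *
import sys
AS=[float(v) for v in sys.argv[1:4]]
def T(p,a): 
    a=np.atleast_2d(a)/1000.; c,s=np.cos(p[2]),np.sin(p[2]); return np.c_[p[0]+c*a[:,0]-s*a[:,1],p[1]+s*a[:,0]+c*a[:,1],a[:,2]]
A=[[116,144,98],[-45,144,98],[-45,76,98],[-83,-109,24],[-53,-109,24],[-83,-81,24],[-104,58,14],[-104,-58,14],[-9,76,94],[-94,42,106],[-94,-42,106]]
f=cam('side'); W=cloud(f)
pt=np.vstack([T(AS,A),[[.517,.4105,.141]]])
save(f,sys.argv[4],[230,90,340,200],7,proj(f,pt))
k=(W[...,2]>.125)&(W[...,2]<.17)&(W[...,0]<.6)&(W[...,1]>.36)&(W[...,1]<.46)
from scipy.optimize import least_squares
w=W[k]; print(len(w)); s=least_squares(lambda c:np.linalg.norm(w-c,axis=1)-.019,[.513,.404,.14],loss='soft_l1',f_scale=.002); print('knob side',s.x)
hsv=cv2.cvtColor(f['pixels'],cv2.COLOR_RGB2HSV)
o=(hsv[...,0]>3)&(hsv[...,0]<16)&(hsv[...,1]>160)&(W[...,2]>.021)&(W[...,1]>.1); print('orange side',o.sum(),np.nanmean(W[o],0),cv2.minAreaRect((W[o][:,:2]*1000).astype(np.float32)))
h=(W[...,2]>.101)&(W[...,2]<.125)&(W[...,0]<.56)&(W[...,1]>.2)&(W[...,1]<.35)
print('handle',h.sum(),np.nanmean(W[h],0),cv2.minAreaRect((W[h][:,:2]*1000).astype(np.float32)) if h.sum() else '', T(AS,[-94,0,106]))
E
python3 ov.py .585 .3255 .605 s1z.png
```

```text
96
knob side [0.51546376 0.41196584 0.14340792]
orange side 37 [0.56400672 0.20649826 0.04117117] ((312.9886169433594, 187.84283447265625), (559.9696655273438, 30.061466217041016), 4.361629962921143)
handle 92 [0.50640018 0.26999375 0.10661078] ((506.84820556640625, 272.5797424316406), (18.73497200012207, 82.40457916259766), 34.700740814208984) [[0.5076848  0.27203636 0.106     ]]
```

View pics/s1z.png

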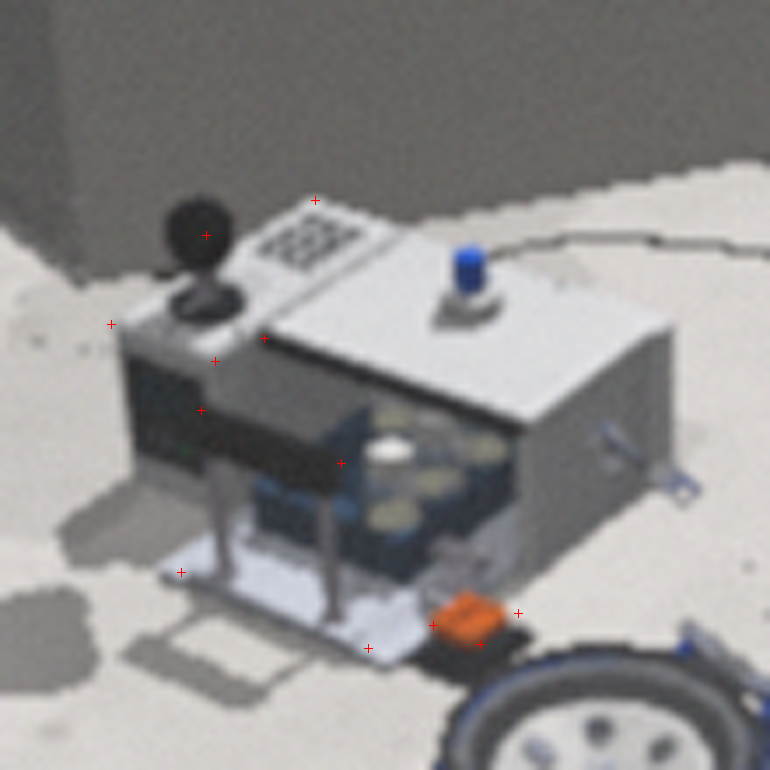

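Call:
step_arm --pt "4 0.1 0 0 0" --pt "8 0.1 0 0 0" --pt "12 0.1 0 0 0" --pt "16 0.1 0 0 0" --pt "16 0.1 0 0 0" --pt "16 0.1 0 0 1" --pt "16 0.1 0 0 1" --pt "16 0.1 0 0 1" --pt "16 0.1 0 0 1" --pt "16 0.1 0 0 1"

```text
t: 4.43
eef_pos: [0.5172, 0.406, 0.1419]
ee_rot: [-2.233, 1.567, 0.901]
force: [-0.5, 0.5, 0.4]
width: 0.0601
```

```bash
python3 plan.py  .516 .411 .138 255
```

```text
t 4.43 pos [0.5172 0.406  0.1419] jaw 179.5 tilt 0.21 F [-0.5  0.5  0.4] M [ 0.04  0.16 -0.  ] w 0.0601 q [ 0.96  0.4  -0.16  0.   -1.   -0.97]
delta cm [ 0.39 -0.5   0.13] dist 0.6  jaw now 179.5 | roll opts: -75.5 or 104.5 (roll=-ccw) | q1 0.96 q6 -0.97
```

Call:
step_arm --pt "0 0 0 0 0.35" --pt "0 0 0 0 0.35" --pt "0 0 0 0 0.35" --pt "0 0 0 0 0.35" --pt "0 0 0 0 0.35" --pt "0 0 0 0 0.35" --pt "0 0 0 0 0.35" --pt "0 0 0 0 0.35" --pt "0 0 0 0 0.35" --pt "0 0 0 0 0.35"

```text
t: 5.27
eef_pos: [0.5165, 0.4052, 0.1395]
ee_rot: [0.905, 1.571, -2.245]
force: [-0.0, -0.6, -0.1]
width: 0.0569
```

```bash
python3 plan.py  .516 .411 .138 255
```

```text
t 5.27 pos [0.5165 0.4052 0.1395] jaw 179.5 tilt 0.01 F [-0.  -0.6 -0.1] M [-0.01  0.08 -0.02] w 0.0569 q [ 0.96  0.41 -0.16 -0.   -1.   -0.97]
delta cm [ 0.15 -0.58  0.06] dist 0.6  jaw now 179.5 | roll opts: -75.5 or 104.5 (roll=-ccw) | q1 0.96 q6 -0.97
```

Call:
step_arm --pt "0.15 -0.6 0 0 0.35" --pt "0.15 -0.6 0 0 0.35" --pt "0.15 -0.6 0 0 0.35" --pt "0.15 -0.6 0 0 0.35" --pt "0.15 -0.6 0 0 0.35" --pt "0.15 -0.6 0 0 1" --pt "0.15 -0.6 0 0 1" --pt "0.15 -0.6 0 0 1" --pt "0.15 -0.6 0 0 1" --pt "0.15 -0.6 0 0 1"

```text
t: 6.1
eef_pos: [0.5148, 0.4112, 0.138]
ee_rot: [0.173, 1.568, -2.977]
force: [-8.6, 0.7, 4.2]
width: 0.037
```

```bash
python3 plan.py  .516 .411 .138 255
```

```text
t 6.10 pos [0.5148 0.4112 0.138 ] jaw 179.5 tilt 0.15 F [-8.6  0.7  4.2] M [ 0.35  3.28 -0.1 ] w 0.0370 q [ 0.97  0.41 -0.16 -0.   -1.   -0.98]
delta cm [-0.    0.02 -0.12] dist 0.1  jaw now 179.5 | roll opts: -75.5 or 104.5 (roll=-ccw) | q1 0.97 q6 -0.98
```

Call:
step_arm --pt "0 0 0.15 -6 1" --pt "0 0 0.15 -12 1" --pt "0 0 0.15 -18 1" --pt "0 0 0.15 -24 1" --pt "0 0 0.15 -30 1" --pt "0 0 0.15 -36 1" --pt "0 0 0.15 -42 1" --pt "0 0 0.15 -48 1" --pt "0 0 0.15 -54 1" --pt "0 0 0.15 -60 1"

```text
t: 6.93
eef_pos: [0.5149, 0.4113, 0.1381]
ee_rot: [-1.591, 1.571, 2.595]
force: [-0.0, 1.1, -0.5]
width: 0.0371
```

```bash
python3 plan.py  .516 .411 .138 255
```

```text
t 6.93 pos [0.5149 0.4113 0.1381] jaw -120.2 tilt 0.01 F [-0.   1.1 -0.5] M [ 0.11  0.45 -0.09] w 0.0371 q [ 0.97  0.41 -0.16 -0.   -1.    0.08]
delta cm [ 0.01  0.11 -0.03] dist 0.1  jaw now -120.2 | roll opts: -15.2 or 164.8 (roll=-ccw) | q1 0.97 q6 0.08
```

Total needed 74.5° plus slack for lost motion; over-turn gently to the stop.

Call:
step_arm --pt "0 0 0 -4 1" --pt "0 0 0 -8 1" --pt "0 0 0 -12 1" --pt "0 0 0 -15 1" --pt "0 0 0 -18 1" --pt "0 0 0 -20 1" --pt "0 0 0 -20 1" --pt "0 0 0 -20 1" --pt "0 0 0 -20 1" --pt "0 0 0 -20 1"

```text
t: 7.77
eef_pos: [0.5151, 0.4114, 0.138]
ee_rot: [-3.078, 1.571, 1.451]
force: [0.2, 1.8, -1.3]
width: 0.0372
```

```bash
python3 plan.py  .516 .411 .138 255; python3 ov.py .585 .3255 .605 s2z.png
```

```text
t 7.77 pos [0.5151 0.4114 0.138 ] jaw -100.5 tilt 0.01 F [ 0.2  1.8 -1.3] M [ 0.39  0.08 -0.2 ] w 0.0372 q [ 0.97  0.41 -0.16 -0.   -1.    0.42]
delta cm [-0.    0.1   0.02] dist 0.1  jaw now -100.5 | roll opts: 4.5 or -175.5 (roll=-ccw) | q1 0.97 q6 0.42
77
knob side [0.51284297 0.39133945 0.14760955]
orange side 36 [0.57903294 0.20643487 0.02703004] ((580.134033203125, 207.4833221435547), (23.656085968017578, 24.822660446166992), 31.668792724609375)
handle 91 [0.50620098 0.26951607 0.10708614] ((507.1941833496094, 271.3447570800781), (16.371509552001953, 82.20274353027344), 33.603824615478516) [[0.5076848  0.27203636 0.106     ]]
```

View pics/s2z.png

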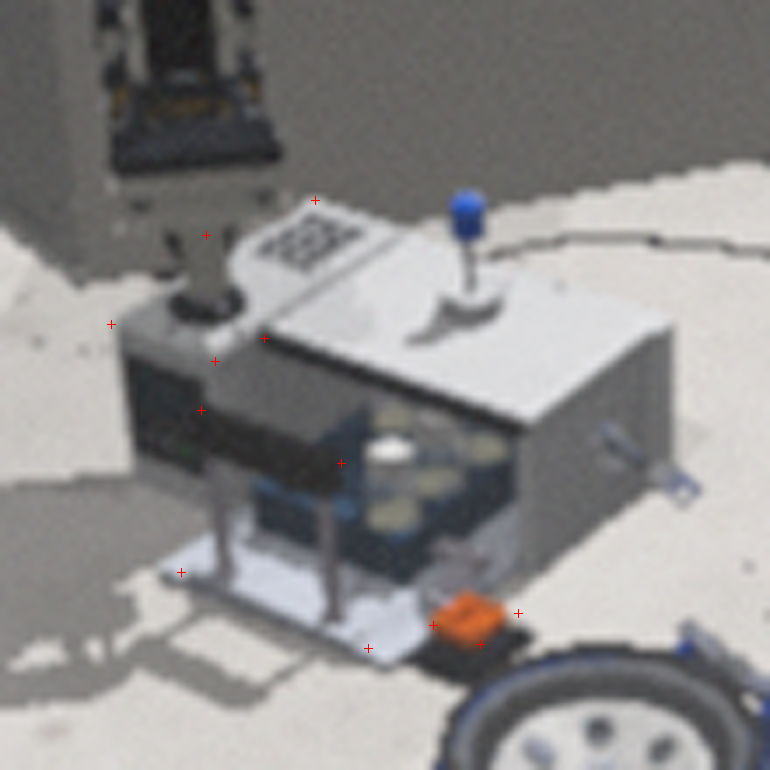

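```bash
cat > geo.py <<'E'
import numpy as np
AS=[.585,.3255,.6055]
def T(a,p=AS):
    a=np.atleast_2d(a)/1000.; c,s=np.cos(p[2]),np.sin(p[2]); return np.c_[p[0]+c*a[:,0]-s*a[:,1],p[1]+s*a[:,0]+c*a[:,1],a[:,2]]
def inv(W,p=AS):
    c,s=np.cos(p[2]),np.sin(p[2]); d=W[...,:2]-np.array(p[:2]); return np.stack([c*d[...,0]+s*d[...,1],-s*d[...,0]+c*d[...,1],W[...,2]],-1)*1000
E
python3 - <<'E'
from plan import *; from geo import *
for n in ('top','side'):
    f=cam(n); L=inv(cloud(f))
    m=(L[...,2]>8)&(L[...,2]<300)&(L[...,0]>-150)&(L[...,0]<20)&(L[...,1]<-85)&(L[...,1]>-330)
    q=L[m]; print(n,len(q))
    H,xe,ye=np.histogram2d(q[:,0],q[:,1],bins=[np.arange(-150,21,17),np.arange(-330,-80,20)])
    Z=np.zeros_like(H)
    for i in range(len(xe)-1):
        for j in range(len(ye)-1):
            k=(q[:,0]>=xe[i])&(q[:,0]<xe[i+1])&(q[:,1]>=ye[j])&(q[:,1]<ye[j+1]); Z[i,j]=q[k,2].max() if k.any() else 0
    print(ye); 
    for i in range(len(xe)-1): print(xe[i],Z[i].astype(int))
print(T([-68,-151,0]),T([-68,-205,0]))
E
```

```text
top 575
[-330 -310 -290 -270 -250 -230 -210 -190 -170 -150 -130 -110  -90]
-150 [  0  87  70  72 212 212  87  87   0   8   0   8]
-133 [  0  98  91  79  79  87 194  70  12   8   0   0]
-116 [  9  91  95  93  95  86 150   0   0   0   0   8]
-99 [  9   0   0  87  95 109   9   0   9   0   9  10]
-82 [ 9  0  8  0  9  9  0 12  0  0 16 31]
-65 [21 20  8  8 11 12  0  0  0 10 16 28]
-48 [ 9 16 10  8  8  0  8  9  8  8  9 13]
-31 [11 15 12  0  0  0  9  0  0  9  9  0]
-14 [23 19 12  8 12  0  0  8  9 10  0  0]
3 [ 8  0  8  9 11  0 13  0  9  0  8 12]
side 745
[-330 -310 -290 -270 -250 -230 -210 -190 -170 -150 -130 -110  -90]
-150 [131  84  81  69 214 211  81  83   0   0   0   0]
-133 [ 0 90 85 81 79 83 84 81  0  0  0  0]
-116 [ 0 87 92 92 96 84 82  0  0  0  0  0]
-99 [ 0  0  0 90 95 89  0  0  0  0 17 31]
-82 [ 0  0  0  0  0  0  0  0  0  0 18 29]
-65 [19 19  0  0  0  0  0  0  0  0 18 30]
-48 [ 0 20  8  0  0  0  0  0  0  0  0  0]
-31 [15 19  0  0  0  0  0  0  0  0  0  0]
-14 [20 18  0  0  8  0  0  0  0  8  0  0]
3 [0 0 0 0 0 0 0 0 0 0 0 0]
[[0.61503436 0.16264136 0.        ]] [[0.64576972 0.11824161 0.        ]]
```

Call:
step_arm --pt "0 0 0 0 0" --pt "0 0 0 0 0" --pt "0 0 0 0 0" --pt "0 0 0 0 0" --pt "0 0 0 0 0" --pt "-4 0 0 -4 0" --pt "-8 0 0 -10 0" --pt "-12 0 0 -16 0" --pt "-14 0 0 -22 0" --pt "-14 0 0 -28 0"

```text
t: 8.75
eef_pos: [0.517, 0.4127, 0.2851]
ee_rot: [2.03, 1.561, 0.771]
force: [-0.2, -0.4, 0.7]
width: 0.0873
```

```bash
python3 -c "
from geo import *; print(T([-49,-144,0]))"; python3 plan.py .6267 .1792 .15 144.7
```

```text
[[0.62667229 0.17921117 0.        ]]
t 8.75 pos [0.517  0.4127 0.2851] jaw -72.1 tilt 0.58 F [-0.2 -0.4  0.7] M [-0.09  0.08 -0.04] w 0.0873 q [ 0.97  0.31  0.03  0.   -1.29  0.91]
delta cm [13.43  3.16 25.65] dist 29.1  jaw now -72.1 | roll opts: -36.8 or 143.2 (roll=-ccw) | q1 0.97 q6 0.91
```

Move laterally first at height, then descend.

Call:
step_arm --pt "0 3.3 25.6 -36.8 0" --pt "0 3.3 25.6 -36.8 0" --pt "0 3.3 25.6 -36.8 0" --pt "0 3.3 25.6 -36.8 0" --pt "0 3.3 25.6 -36.8 0" --pt "0 3.3 25.6 -36.8 0" --pt "0 3.3 25.6 -36.8 0" --pt "10 3.3 25.6 -36.8 0" --pt "13 3.3 25.6 -36.8 0" --pt "13 3.3 25.6 -36.8 0"

```text
t: 9.58
eef_pos: [0.6241, 0.1766, 0.1527]
ee_rot: [1.234, 1.568, 0.61]
force: [-0.0, 0.9, 0.0]
width: 0.0875
```

```bash
python3 plan.py .6267 .1792 .06 144.7
```

```text
t 9.58 pos [0.6241 0.1766 0.1527] jaw -35.8 tilt 0.16 F [-0.   0.9  0. ] M [-0.04  0.03 -0.01] w 0.0875 q [ 0.58  0.38 -0.17 -0.   -1.02  1.94]
delta cm [9.27 0.34 0.05] dist 9.3  jaw now -35.8 | roll opts: -0.5 or 179.5 (roll=-ccw) | q1 0.58 q6 1.94
```

Call:
step_arm --pt "2 0.3 0 -0.5 0" --pt "4 0.3 0 -0.5 0" --pt "6 0.3 0 -0.5 0" --pt "8 0.3 0 -0.5 0" --pt "9 0.3 0 -0.5 0" --pt "9 0.3 0 -0.5 0" --pt "9 0.3 0 -0.5 0" --pt "9 0.3 0 -0.5 0" --pt "9 0.3 0 -0.5 0" --pt "9 0.3 0 -0.5 0"

```text
t: 10.42
eef_pos: [0.6267, 0.1811, 0.0631]
ee_rot: [1.195, 1.568, 0.583]
force: [4.9, 4.3, -4.6]
width: 0.0873
```

```bash
python3 plan.py .6267 .1792 .032 144.7; python3 - <<'E'
from plan import *
f=cam('side'); save(f,'s3.png',[230,90,370,230],5)
E
```

```text
t 10.42 pos [0.6267 0.1811 0.0631] jaw -35.1 tilt 0.17 F [ 4.9  4.3 -4.6] M [ 1.41 -1.14  0.47] w 0.0873 q [ 0.58  0.48 -0.25 -0.   -0.84  1.95]
delta cm [ 3.11 -0.16  0.1 ] dist 3.1  jaw now -35.1 | roll opts: 0.2 or -179.8 (roll=-ccw) | q1 0.58 q6 1.95
```

View pics/s3.png

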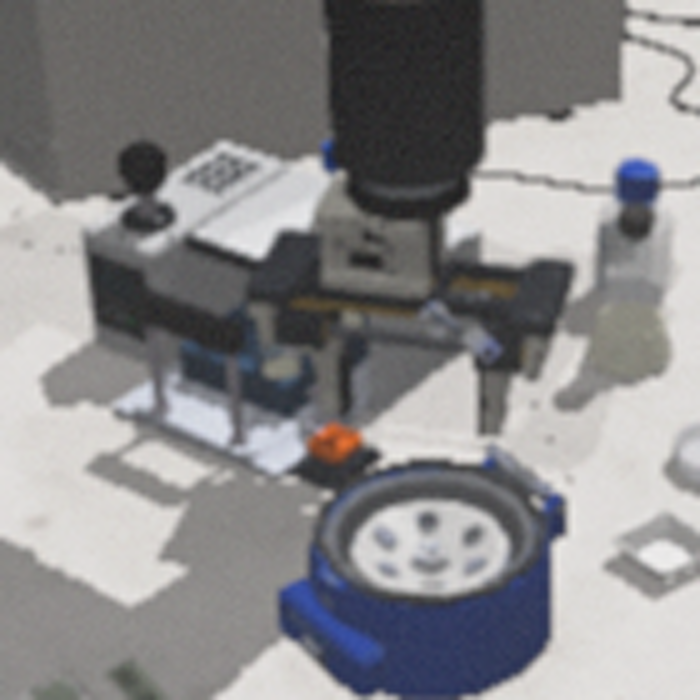

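```bash
python3 - <<'E'
from plan import *; from geo import *
f=cam('side'); W=cloud(f); L=inv(W)
for v in range(148,164,2): print(v,[ (u,*L[v,u].astype(int)) if not np.isnan(L[v,u,0]) else u for u in range(312,334,3)])
f=cam('top'); save(f,'t3.png',[200,150,350,260],5)
st()
E
```

```text
148 [(312, np.int64(-66), np.int64(-155), np.int64(157)), (315, np.int64(-64), np.int64(-165), np.int64(159)), (318, np.int64(-57), np.int64(-171), np.int64(158)), (321, np.int64(-16), np.int64(-154), np.int64(132)), (324, np.int64(-12), np.int64(-163), np.int64(133)), (327, np.int64(-3), np.int64(-169), np.int64(130)), (330, np.int64(-13), np.int64(-186), np.int64(141)), (333, np.int64(-31), np.int64(-208), np.int64(157))]
150 [(312, np.int64(-66), np.int64(-155), np.int64(150)), (315, np.int64(-69), np.int64(-168), np.int64(156)), (318, np.int64(-142), np.int64(-229), np.int64(213)), (321, np.int64(-56), np.int64(-181), np.int64(154)), (324, np.int64(-55), np.int64(-191), np.int64(157)), (327, np.int64(-51), np.int64(-199), np.int64(157)), (330, np.int64(-43), np.int64(-205), np.int64(155)), (333, np.int64(-42), np.int64(-215), np.int64(158))]
152 [(312, np.int64(-67), np.int64(-155), np.int64(144)), (315, np.int64(-153), np.int64(-227), np.int64(212)), (318, np.int64(-162), np.int64(-243), np.int64(222)), (321, np.int64(-59), np.int64(-183), np.int64(149)), (324, np.int64(-59), np
[... 1739 characters left out ...]
(-63), np.int64(-207), np.int64(131)), (330, np.int64(-58), np.int64(-215), np.int64(131)), (333, np.int64(-58), np.int64(-226), np.int64(135))]
162 [(312, np.int64(33), np.int64(-83), np.int64(27)), (315, np.int64(52), np.int64(-82), np.int64(16)), (318, np.int64(67), np.int64(-84), np.int64(9)), (321, np.int64(81), np.int64(-88), np.int64(2)), (324, np.int64(86), np.int64(-97), np.int64(3)), (327, np.int64(-63), np.int64(-208), np.int64(124)), (330, np.int64(-57), np.int64(-215), np.int64(123)), (333, np.int64(-57), np.int64(-225), np.int64(126))]
t 10.57 pos [0.6267 0.1811 0.0631] jaw -35.1 tilt 0.18 F [ 3.9  4.4 -5.7] M [ 1.48 -1.16  0.53] w 0.0878 q [ 0.58  0.48 -0.25 -0.   -0.84  1.95]
```

View pics/t3.png

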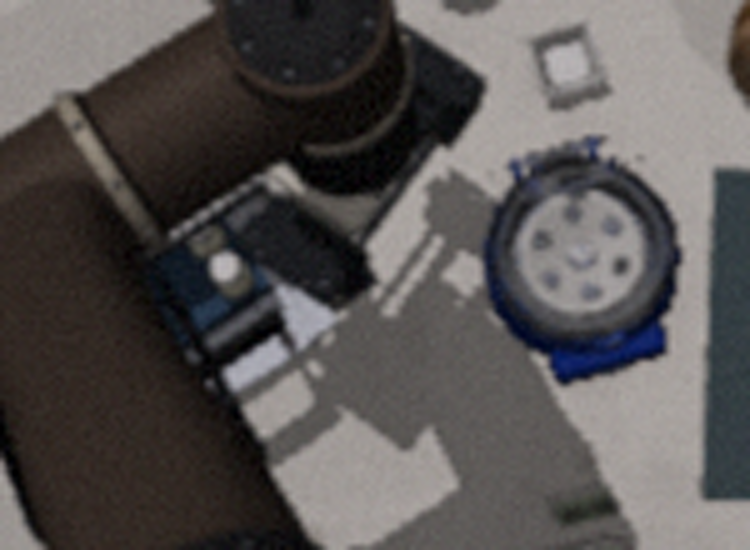

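```bash
python3 - <<'E'
from plan import *; from geo import *
for n in('top','side'):
    f=cam(n); W=cloud(f); L=inv(W)
    m=(L[...,2]>108)&(L[...,2]<260)&(L[...,0]>-260)&(L[...,0]<-90)&(L[...,1]<-180)&(L[...,1]>-420)
    v,u=np.where(m); print(n,m.sum()); 
    for a,b in list(zip(v,u))[::max(1,m.sum()//30)]: print((b,a),W[a,b].round(3),L[a,b].astype(int))
E
```

```text
top 76
(np.int64(322), np.int64(181)) [0.614 0.01  0.21 ] [-155 -276  209]
(np.int64(328), np.int64(181)) [ 0.618 -0.011  0.195] [-164 -295  195]
(np.int64(320), np.int64(182)) [0.612 0.016 0.208] [-154 -269  208]
(np.int64(322), np.int64(182)) [0.609 0.01  0.218] [-159 -273  217]
(np.int64(319), np.int64(183)) [0.607 0.02  0.214] [-156 -263  214]
(np.int64(321), np.int64(183)) [0.607 0.013 0.211] [-159 -269  210]
(np.int64(323), np.int64(183)) [0.609 0.006 0.203] [-161 -276  202]
(np.int64(318), np.int64(184)) [0.605 0.023 0.207] [-155 -260  206]
(np.int64(320), np.int64(184)) [0.603 0.016 0.215] [-161 -264  215]
(np.int64(322), np.int64(184)) [0.603 0.01  0.215] [-164 -269  214]
(np.int64(308), np.int64(185)) [0.602 0.056 0.208] [-139 -231  207]
(np.int64(310), np.int64(185)) [0.6   0.049 0.215] [-145 -235  215]
(np.int64(317), np.int64(185)) [0.601 0.026 0.208] [-156 -255  208]
(np.int64(319), np.int64(185)) [0.599 0.02  0.218] [-162 -259  217]
(np.int64(321), np.int64(185)) [0.602 0.013 0.204] [-163 -266  204]
(np.int64(306), np.int64(186)) [0.599 0.063 0.205] [-138 -224  205]
(n
[... 3255 characters left out ...]
155 -270  211]
(np.int64(324), np.int64(158)) [0.6   0.016 0.21 ] [-163 -262  210]
(np.int64(326), np.int64(158)) [0.604 0.012 0.212] [-162 -268  211]
(np.int64(328), np.int64(158)) [0.61  0.012 0.211] [-157 -272  210]
(np.int64(324), np.int64(159)) [0.6   0.015 0.208] [-164 -263  208]
(np.int64(326), np.int64(159)) [0.604 0.01  0.21 ] [-163 -269  209]
(np.int64(329), np.int64(159)) [0.613 0.012 0.207] [-155 -273  206]
(np.int64(326), np.int64(160)) [0.604 0.01  0.207] [-164 -270  207]
(np.int64(327), np.int64(161)) [0.604 0.003 0.208] [-168 -275  207]
(np.int64(337), np.int64(170)) [ 0.624 -0.018  0.187] [-163 -304  186]
(np.int64(344), np.int64(185)) [ 0.645 -0.022  0.134] [-148 -319  134]
```

```bash
python3 - <<'E'
from plan import *; from geo import *
f=cam('side'); W=cloud(f); L=inv(W)
save(f,'s4.png',[300,90,420,190],6)
m=(W[...,0]>.6)&(W[...,0]<.85)&(W[...,1]>0.02)&(W[...,1]<.25)&(W[...,2]>.03)&(W[...,2]<.16)
v,u=np.where(m)
k=(u>335)&(v>110)&(v<185)
for a,b in list(zip(v[k],u[k]))[::25]: print((b,a),W[a,b].round(3),L[a,b].astype(int))
E
```

```text
(np.int64(357), np.int64(133)) [0.815 0.249 0.123] [ 145 -193  122]
(np.int64(340), np.int64(141)) [0.715 0.167 0.157] [  16 -203  157]
(np.int64(344), np.int64(143)) [0.721 0.151 0.158] [  12 -221  157]
(np.int64(358), np.int64(145)) [0.82  0.247 0.076] [ 148 -197   75]
(np.int64(357), np.int64(147)) [0.817 0.247 0.068] [ 145 -195   68]
(np.int64(341), np.int64(149)) [0.697 0.12  0.159] [ -24 -233  158]
(np.int64(337), np.int64(151)) [0.682 0.115 0.158] [ -40 -228  158]
(np.int64(359), np.int64(152)) [0.822 0.242 0.05 ] [ 147 -204   49]
(np.int64(339), np.int64(154)) [0.681 0.098 0.157] [ -50 -242  157]
(np.int64(359), np.int64(155)) [0.82  0.235 0.042] [ 141 -208   42]
(np.int64(339), np.int64(157)) [0.682 0.098 0.146] [ -49 -241  146]
(np.int64(337), np.int64(160)) [0.676 0.1   0.136] [ -53 -237  136]
```

View pics/s4.png

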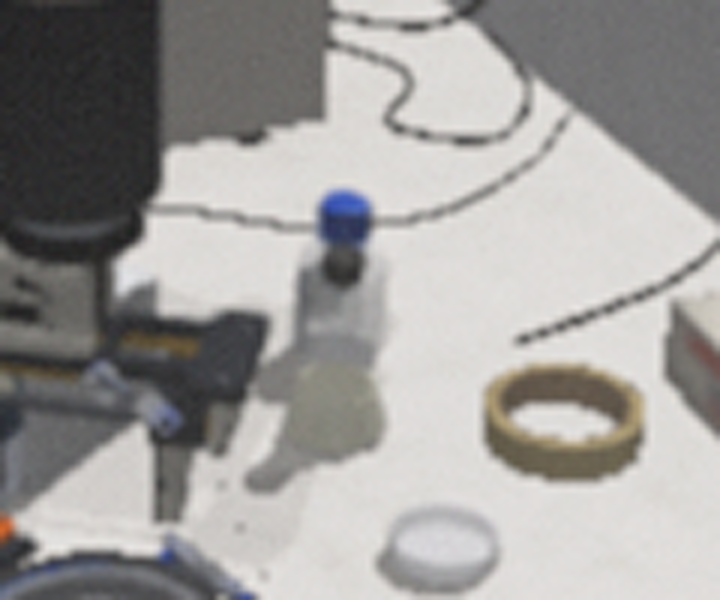

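Call:
step_arm --pt "-1 0 0 0 0" --pt "-3 0 0 0 0" --pt "-6 0 0 0 0" --pt "-9 0 0 0 0" --pt "-12 0 0 0 0" --pt "-14 0 0 0 0" --pt "-14 0 0 0 0" --pt "-14 0 0 0 0" --pt "-14 0 0 0 0" --pt "-14 0 0 0 0"

```text
t: 11.55
eef_pos: [0.6247, 0.1793, 0.2018]
ee_rot: [-2.107, 1.569, -2.721]
force: [-0.5, 0.3, -0.2]
width: 0.0875
```

```bash
python3 - <<'E'
from plan import *; from geo import *
st()
f=cam('side'); save(f,'s5.png',[220,60,420,210],4)
f=cam('top'); save(f,'t5.png',[190,100,350,220],5)
E
```

```text
t 11.55 pos [0.6247 0.1793 0.2018] jaw -35.2 tilt 0.12 F [-0.5  0.3 -0.2] M [-0.15  0.04  0.01] w 0.0875 q [ 0.58  0.35 -0.1  -0.   -1.12  1.95]
```

View pics/s5.png

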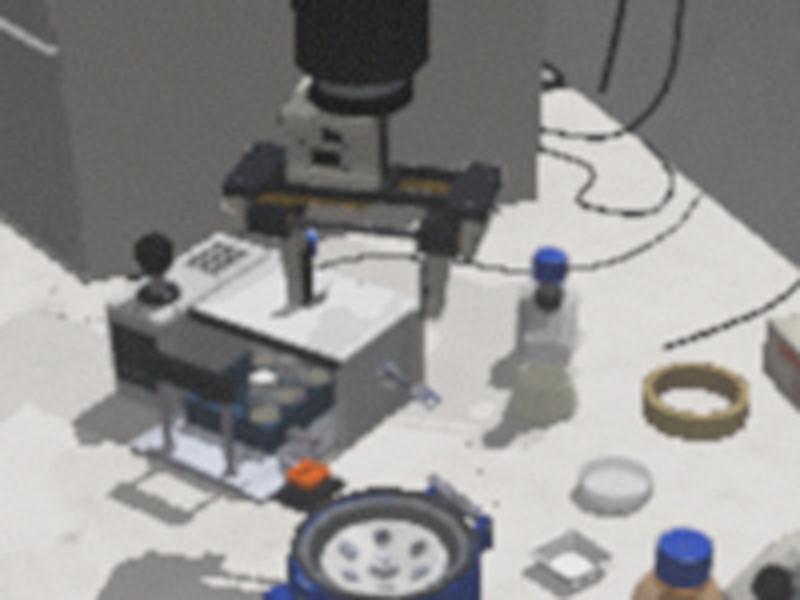

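View pics/t5.png

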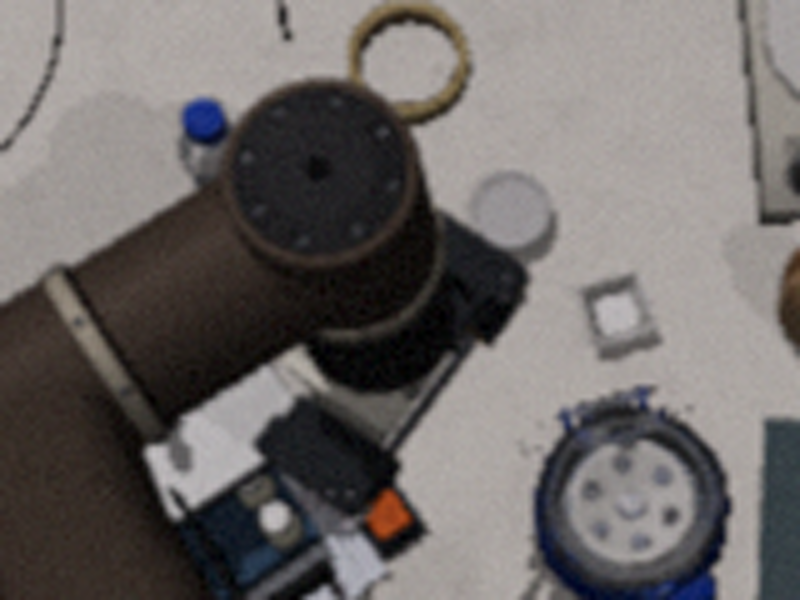

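```bash
python3 - <<'E'
from plan import *; from geo import *
im=cv2.imread('pics/s1.png')[60:210,220:420]; cv2.imwrite('pics/s1c.png',cv2.resize(im,None,fx=4,fy=4,interpolation=cv2.INTER_CUBIC))
f=cam('side')
def ray(f,u,v,z):
    V=f['view'];R=V[:3,:3];c=-R.T@V[:3,3]; d=R.T@np.array([(u-f['cx'])/f['fx'],(v-f['cy'])/f['fy'],1]); return c+d*(z-c[2])/d[2]
for z in(0,.03,.06): 
    p=ray(f,356,162,z); print(z,p,inv(p))
p=ray(f,357,134,.08);print(p,inv(p))
g=cam('top')
for px in((252,133),(257,144)):
  for z in(0,.06,.1): p=ray(g,*px,z); print(px,z,p,inv(p))
E
```

```text
0 [0.8206151  0.25668881 0.        ] [ 154.56139621 -190.68358092    0.        ]
0.03 [0.79935015 0.21524564 0.03      ] [ 113.48864034 -212.65544892   30.        ]
0.06 [0.77808521 0.17380247 0.06      ] [  72.41588448 -234.62731691   60.        ]
[0.84677442 0.31187839 0.08      ] [ 207.482483   -160.19492873   80.        ]
(252, 133) 0 [0.86207145 0.27427882 0.        ] [ 198.6592978 -199.8166174    0.       ]
(252, 133) 0.06 [0.83960698 0.26552191 0.06      ] [ 175.20441634 -194.23052327   60.        ]
(252, 133) 0.1 [0.82463066 0.25968397 0.1       ] [ 159.5678287  -190.50646051  100.        ]
(257, 144) 0 [0.81726331 0.25418889 0.        ] [ 150.38261308 -190.83131551    0.        ]
(257, 144) 0.06 [0.79643567 0.24616587 0.06      ] [ 128.69126635 -185.57345211   60.        ]
(257, 144) 0.1 [0.78255058 0.24081718 0.1       ] [ 114.23036853 -182.06820985  100.        ]
```

View pics/s1c.png

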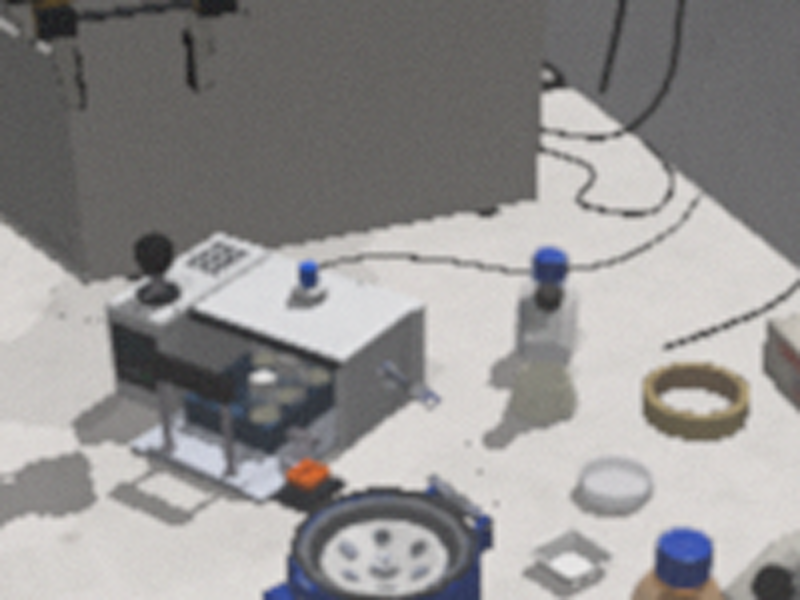

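```bash
python3 -c "
from geo import *; print(T([-117,-98,0]))"; python3 - <<'E'
from plan import *; from geo import *
for n in ('top','side'):
    f=cam(n); L=inv(cloud(f))
    m=(L[...,2]>8)&(L[...,2]<190)&(L[...,0]>-230)&(L[...,0]<-90)&(L[...,1]<-45)&(L[...,1]>-150)
    q=L[m]; print(n,len(q),q[q[:,2]>12][:20].astype(int).tolist())
E
```

```text
[[0.54457952 0.1783294  0.        ]]
top 54 [[-111, -142, 13], [-90, -54, 13], [-93, -57, 14], [-92, -49, 14], [-94, -52, 17], [-97, -49, 15], [-102, -47, 23], [-102, -50, 13]]
side 23 [[-93, -45, 19], [-94, -45, 16], [-93, -49, 17], [-101, -51, 18], [-94, -50, 14], [-91, -51, 12], [-102, -47, 13], [-99, -49, 12], [-97, -52, 12], [-93, -57, 12], [-105, -49, 12]]
```

Call:
step_arm --pt "-4 0 0 7 0" --pt "-6 0 0 14 0" --pt "-6 0 0 21 0" --pt "-6 0 0 28 0" --pt "-6 0 0 35 0" --pt "-6 0 0 42 0" --pt "-6 0 0 49 0" --pt "-6 0 0 56 0" --pt "-6 0 0 63 0" --pt "-6 0 0 70 0"

```text
t: 12.68
eef_pos: [0.6254, 0.1795, 0.2628]
ee_rot: [-0.711, 1.57, -2.553]
force: [-0.7, -0.1, -0.4]
width: 0.0875
```

```bash
python3 plan.py .545 .1785 .2 34.7
```

```text
t 12.68 pos [0.6254 0.1795 0.2628] jaw -105.5 tilt 0.02 F [-0.7 -0.1 -0.4] M [-0.07  0.17 -0.  ] w 0.0875 q [ 0.58  0.31 -0.02  0.   -1.25  0.72]
delta cm [ 6.29 -7.72  2.25] dist 10.2  jaw now -105.5 | roll opts: 39.8 or -140.2 (roll=-ccw) | q1 0.58 q6 0.72
```

Call:
step_arm --pt "0 -7.7 2.2 39.8 0" --pt "0 -7.7 2.2 39.8 0" --pt "0 -7.7 2.2 39.8 0" --pt "0 -7.7 2.2 39.8 0" --pt "0 -7.7 2.2 39.8 0" --pt "0 -7.7 2.2 39.8 0" --pt "4 -7.7 2.2 39.8 0" --pt "8 -7.7 2.2 39.8 0" --pt "12 -7.7 2.2 39.8 0" --pt "14 -7.7 2.2 39.8 0"

```text
t: 13.52
eef_pos: [0.543, 0.1772, 0.1186]
ee_rot: [-0.179, 1.566, -2.71]
force: [-1.5, -0.5, -0.8]
width: 0.0872
```

```bash
python3 plan.py .5446 .1783 .06 34.7
```

```text
t 13.52 pos [0.543  0.1772 0.1186] jaw -145.0 tilt 0.29 F [-1.5 -0.5 -0.8] M [-0.09  0.29 -0.05] w 0.0872 q [ 0.66  0.31 -0.38 -0.   -0.89 -0.05]
delta cm [ 5.86  0.01 -0.22] dist 5.9  jaw now -145.0 | roll opts: 0.3 or -179.7 (roll=-ccw) | q1 0.66 q6 -0.05
```

Call:
step_arm --pt "1.5 0 -0.2 0.3 0" --pt "3 0 -0.2 0.3 0" --pt "4.5 0 -0.2 0.3 0" --pt "6 0 -0.2 0.3 0" --pt "6.5 0 -0.2 0.3 0" --pt "6.5 0 -0.2 0.3 0" --pt "6.5 0 -0.2 0.3 0" --pt "6.5 0 -0.2 0.3 0" --pt "6.5 0 -0.2 0.3 0" --pt "6.5 0 -0.2 0.3 0"

```text
t: 14.35
eef_pos: [0.5474, 0.1799, 0.059]
ee_rot: [3.138, 1.569, 0.603]
force: [-0.6, -0.3, 0.4]
width: 0.0876
```

```bash
python3 plan.py .5446 .1783 .032 34.7; python3 - <<'E'
from plan import *
f=cam('side'); save(f,'s6.png',[230,90,370,230],5)
E
```

```text
t 14.35 pos [0.5474 0.1799 0.059 ] jaw -145.3 tilt 0.09 F [-0.6 -0.3  0.4] M [ 0.01  0.12 -0.  ] w 0.0876 q [ 0.66  0.38 -0.43  0.   -0.76 -0.05]
delta cm [ 2.7  -0.03  0.32] dist 2.7  jaw now -145.3 | roll opts: 0.0 or -180.0 (roll=-ccw) | q1 0.66 q6 -0.05
```

View pics/s6.png

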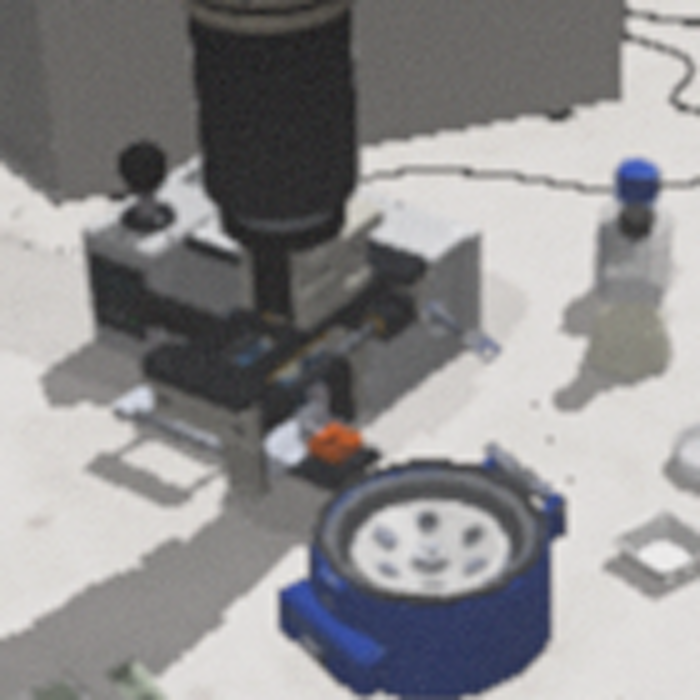

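Call:
step_arm --pt "0.5 0 0.4 0 0" --pt "1 0 0.4 0 0" --pt "1.5 0 0.4 0 0" --pt "1.9 0 0.4 0 0" --pt "2.2 0 0.4 0 0" --pt "2.4 0 0.4 0 0" --pt "2.6 0 0.4 0 0" --pt "2.8 0 0.4 0 0" --pt "2.8 0 0.4 0 0" --pt "2.8 0 0.4 0 0"

```text
t: 15.23
eef_pos: [0.5436, 0.1771, 0.0309]
ee_rot: [1.69, 1.571, -0.845]
force: [-5.0, -3.0, 12.3]
width: 0.0876
```

```bash
python3 plan.py .5446 .1783 .030 34.7; python3 - <<'E'
from plan import *
f=cam('side'); save(f,'s7.png',[230,90,370,230],5)
E
```

```text
t 15.23 pos [0.5436 0.1771 0.0309] jaw -145.3 tilt 0.01 F [-5.  -3.  12.3] M [-0.59  1.53  0.07] w 0.0876 q [ 0.66  0.42 -0.46  0.   -0.69 -0.05]
delta cm [ 0.09 -0.04 -0.14] dist 0.2  jaw now -145.3 | roll opts: 0.0 or -180.0 (roll=-ccw) | q1 0.66 q6 -0.05
```

View pics/s7.png

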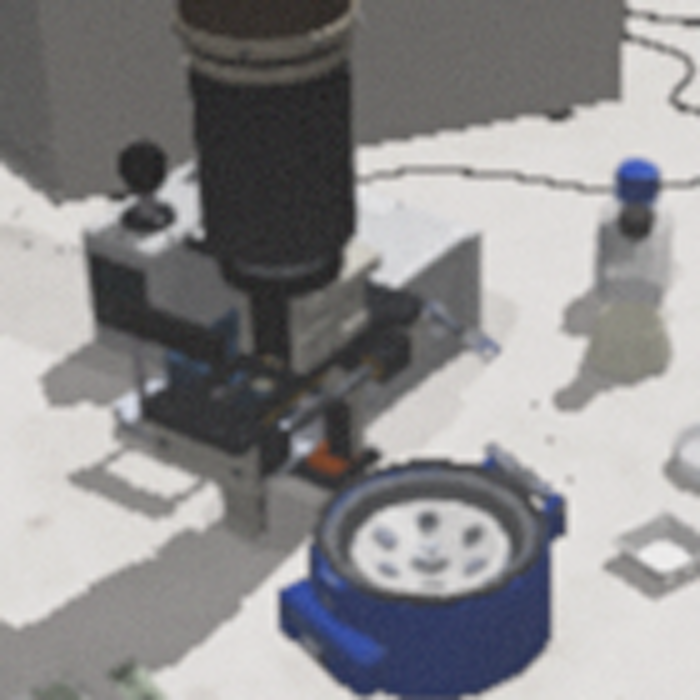

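Call:
step_arm --pt "-1 0 0 0 0" --pt "-2 0 0 0 0" --pt "-4 0 0 0 0" --pt "-6 0 0 0 0" --pt "-8 0 0 0 0" --pt "-10 0 0 0 0" --pt "-13 0 0 0 0" --pt "-16 0 0 0 0" --pt "-16 0 0 0 0" --pt "-16 0 0 0 0"

```text
t: 16.12
eef_pos: [0.5446, 0.178, 0.1927]
ee_rot: [-3.111, 1.566, 0.637]
force: [-0.2, -0.4, -0.3]
width: 0.0876
```

```bash
python3 plan.py .5446 .1783 .030 34.7; python3 - <<'E'
from plan import *
f=cam('side'); save(f,'s8.png',[230,90,370,230],5)
W=cloud(f)
h=(W[...,2]>.101)&(W[...,2]<.125)&(W[...,0]<.56)&(W[...,1]>.2)&(W[...,1]<.35)
print('handle',h.sum(),np.nanmean(W[h],0),cv2.minAreaRect((W[h][:,:2]*1000).astype(np.float32)))
E
```

```text
t 16.12 pos [0.5446 0.178  0.1927] jaw -145.3 tilt 0.28 F [-0.2 -0.4 -0.3] M [-0.02  0.17 -0.03] w 0.0876 q [ 0.66  0.23 -0.29  0.   -1.04 -0.05]
delta cm [16.27 -0.02  0.06] dist 16.3  jaw now -145.3 | roll opts: 0.0 or -180.0 (roll=-ccw) | q1 0.66 q6 -0.05
handle 90 [0.4840106  0.26563466 0.10684193] ((484.1593322753906, 267.6431579589844), (15.828607559204102, 82.8131103515625), 29.618637084960938)
```

View pics/s8.png

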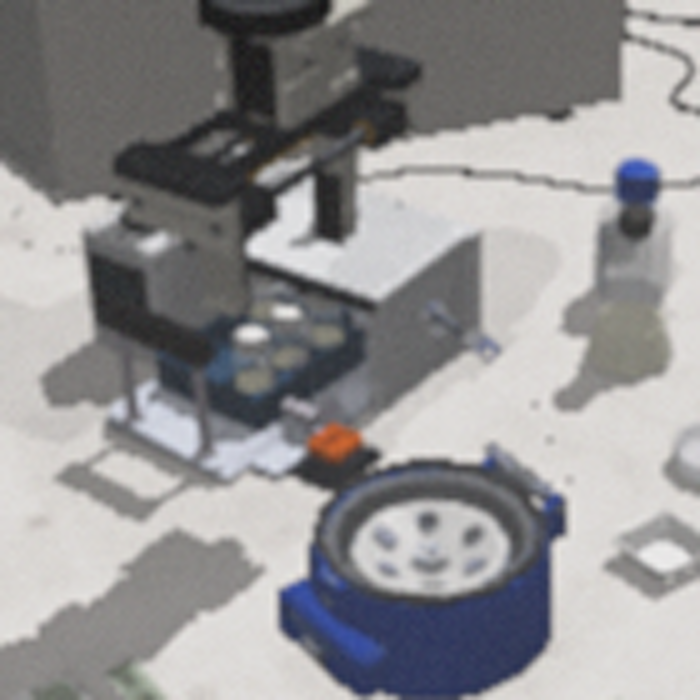

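```bash
python3 - <<'E'
from plan import *; from geo import *
for n in('top','side'):
    f=cam(n)
    if n=='top': save(f,'t8.png',[180,150,310,250],6)
    W=cloud(f)
    h=(W[...,2]>.1)&(W[...,2]<.12)&(W[...,0]<.56)&(W[...,0]>.42)&(W[...,1]>.21)&(W[...,1]<.35)
    P=W[h]; L=inv(P); print(n,h.sum(),P.mean(0),L.mean(0), cv2.minAreaRect(L[:,:2].astype(np.float32)))
    l=cv2.fitLine(L[:,:2].astype(np.float32),cv2.DIST_HUBER,0,.01,.01).ravel(); print(l, np.degrees(np.arctan(l[0]/l[1])))
E
```

```text
top 91 [0.48589042 0.26693461 0.10607918] [-114.82349385    8.25702611  106.07918418] ((-114.13860321044922, 8.3916015625), (82.22117614746094, 15.135974884033203), 85.79579162597656)
[ 6.39824569e-02  9.97951031e-01 -1.14834404e+02  8.73927021e+00] 3.6684303
side 94 [0.48400953 0.26538584 0.10652093] [-117.25151334    8.05415668  106.52093098] ((-113.64059448242188, 10.242774963378906), (84.7773666381836, 18.27263069152832), 87.08213806152344)
[ 5.1926807e-02  9.9865091e-01 -1.1805954e+02  8.6079931e+00] 2.9765253
```

View pics/t8.png

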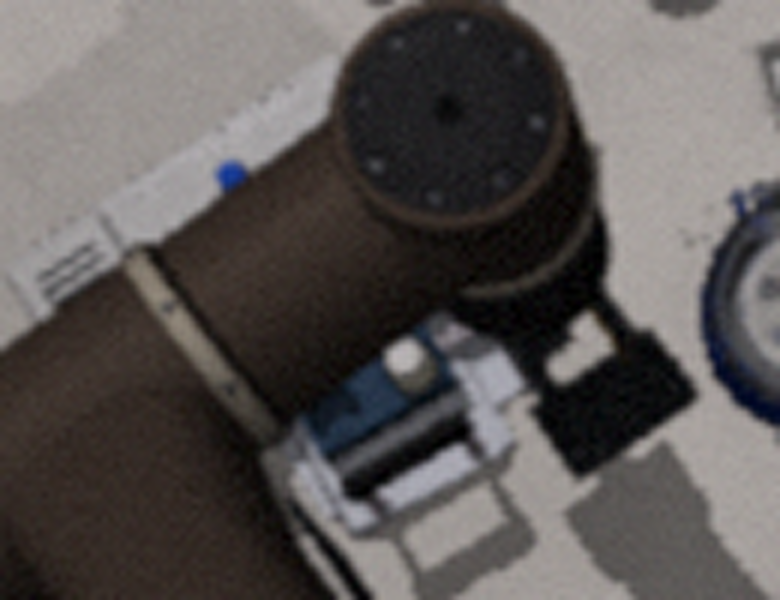

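```bash
python3 plan.py .4852 .2663 .19 31.4
```

```text
t 16.27 pos [0.5431 0.1771 0.1894] jaw -145.3 tilt 0.07 F [-0.1 -0.1  0.7] M [0.01 0.15 0.01] w 0.0875 q [ 0.66  0.23 -0.3  -0.   -1.04 -0.05]
delta cm [ -0.06 -10.63  -0.32] dist 10.6  jaw now -145.3 | roll opts: 3.3 or -176.7 (roll=-ccw) | q1 0.66 q6 -0.05
```

Call:
step_arm --pt "0 -3 -0.3 3.3 0.62" --pt "0 -6 -0.3 3.3 0.62" --pt "0 -9 -0.3 3.3 0.62" --pt "0 -10.6 -0.3 3.3 0.62" --pt "0 -10.6 -0.3 3.3 0.62" --pt "0 -10.6 -0.3 3.3 0.62" --pt "0 -10.6 -0.3 3.3 0.62" --pt "0 -10.6 -0.3 3.3 0.62" --pt "0 -10.6 -0.3 3.3 0.62" --pt "0 -10.6 -0.3 3.3 0.62"

```text
t: 17.1
eef_pos: [0.486, 0.2655, 0.1899]
ee_rot: [0.276, 1.57, -2.318]
force: [0.5, -0.3, 0.4]
width: 0.034
```

```bash
python3 plan.py .4852 .2663 .095 31.4;python3 - <<'E'
from plan import *
f=cam('side'); save(f,'s9.png',[230,90,370,230],5)
E
```

```text
t 17.10 pos [0.486  0.2655 0.1899] jaw -148.6 tilt 0.02 F [ 0.5 -0.3  0.4] M [0.01 0.15 0.01] w 0.0340 q [ 0.85  0.2  -0.33 -0.   -1.03 -0.31]
delta cm [ 9.49 -0.11  0.03] dist 9.5  jaw now -148.6 | roll opts: -0.0 or 180.0 (roll=-ccw) | q1 0.85 q6 -0.31
```

View pics/s9.png

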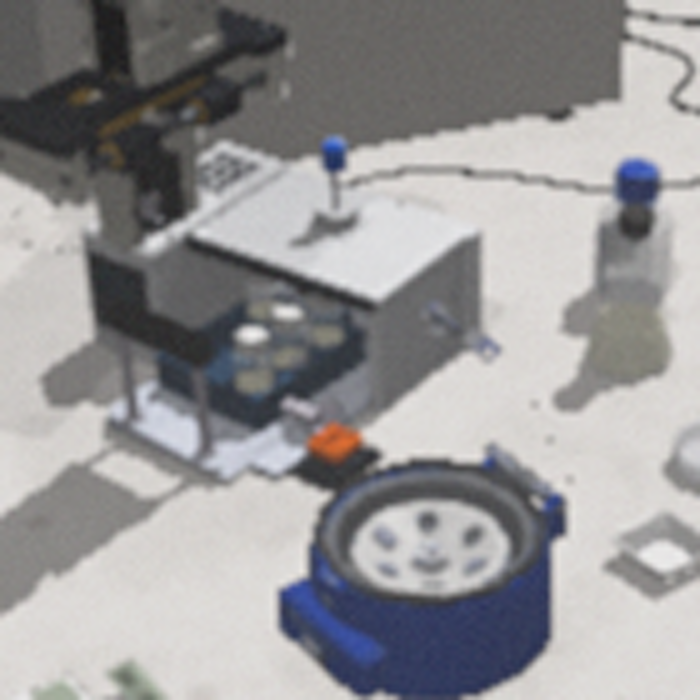

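Call:
step_arm --pt "2 -0.1 0 0 0.62" --pt "4 -0.1 0 0 0.62" --pt "6 -0.1 0 0 0.62" --pt "7.5 -0.1 0 0 0.62" --pt "8.5 -0.1 0 0 0.62" --pt "9.4 -0.1 0 0 0.62" --pt "9.4 -0.1 0 0 0.62" --pt "9.4 -0.1 0 0 0.62" --pt "9.4 -0.1 0 0 0.62" --pt "9.4 -0.1 0 0 0.62"

```text
t: 17.98
eef_pos: [0.4857, 0.2675, 0.097]
ee_rot: [-2.93, 1.569, 0.76]
force: [-0.7, 0.4, -0.1]
width: 0.0335
```

```bash
python3 plan.py .4852 .2663 .095 31.4;python3 - <<'E'
from plan import *
f=cam('side'); save(f,'s10.png',[230,90,370,230],5)
E
```

```text
t 17.98 pos [0.4857 0.2675 0.097 ] jaw -148.6 tilt 0.10 F [-0.7  0.4 -0.1] M [-0.02  0.18  0.05] w 0.0335 q [ 0.86  0.3  -0.44  0.   -0.82 -0.31]
delta cm [0.2  0.07 0.11] dist 0.2  jaw now -148.6 | roll opts: 0.0 or -180.0 (roll=-ccw) | q1 0.86 q6 -0.31
```

View pics/s10.png

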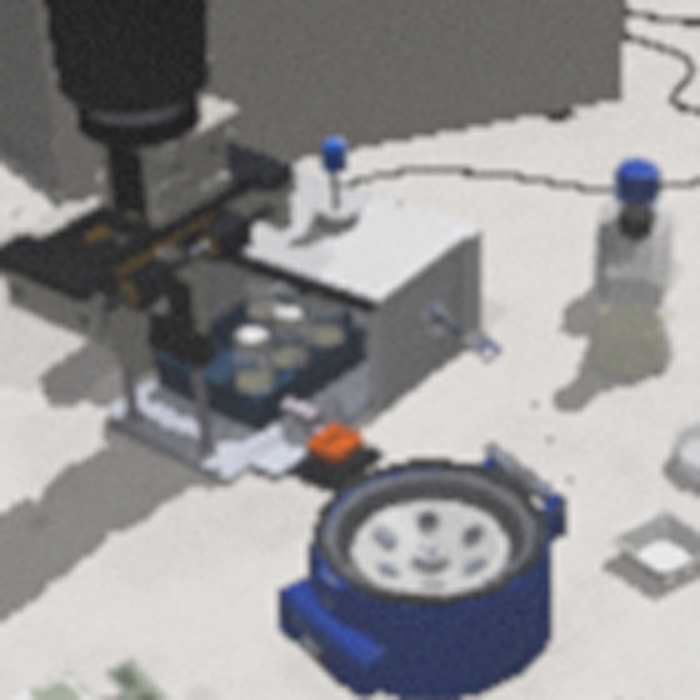

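Good. Close with a firm grip.

Call:
step_arm --pt "0.15 0 0 0 1" --pt "0.15 0 0 0 1" --pt "0.15 0 0 0 1" --pt "0.15 0 0 0 1" --pt "0.15 0 0 0 1" --pt "0.15 0 0 0 1" --pt "0.15 0 0 0 1" --pt "0.15 0 0 0 1" --pt "0.15 0 0 0 1" --pt "0.15 0 0 0 1" --squeeze 50

```text
t: 18.87
eef_pos: [0.4853, 0.267, 0.0947]
ee_rot: [2.468, 1.571, -0.125]
force: [0.4, -1.8, 2.8]
width: 0.0139
```

```bash
python3 plan.py .4852 .2663 .095 34.7; python3 -c "
from geo import *; import numpy as np
for x in (-115,-140,-198,-225): print(T([x,3,0]))"
```

```text
t 18.87 pos [0.4853 0.267  0.0947] jaw -148.6 tilt 0.01 F [ 0.4 -1.8  2.8] M [-0.67 -0.1  -0.17] w 0.0139 q [ 0.86  0.31 -0.45  0.   -0.82 -0.31]
delta cm [-0.03  0.05  0.04] dist 0.1  jaw now -148.6 | roll opts: -3.3 or 176.7 (roll=-ccw) | q1 0.86 q6 -0.31
[[0.48873745 0.26251173 0.        ]]
[[0.46818201 0.2482824  0.        ]]
[[0.42049339 0.21527035 0.        ]]
[[0.39829352 0.19990267 0.        ]]
```

```bash
python3 - <<'E'
from plan import *; from geo import *
p,R,s=pose(); print('AS now',inv(p))
for t in [(-135,3),(-150,1.5),(-210,1.5)]:
    w=T([*t,95])[0]; plan(*w,34.7)
E
```

```text
AS now [-115.2887488     8.60514578   94.69053884]
delta cm [-0.03  0.67  1.94] dist 2.0  jaw now -148.6 | roll opts: -3.3 or 176.7 (roll=-ccw) | q1 0.86 q6 -0.31
delta cm [-0.03  0.91  3.43] dist 3.5  jaw now -148.6 | roll opts: -3.3 or 176.7 (roll=-ccw) | q1 0.86 q6 -0.31
delta cm [-0.03  1.25  9.42] dist 9.5  jaw now -148.6 | roll opts: -3.3 or 176.7 (roll=-ccw) | q1 0.86 q6 -0.31
```

Call:
step_arm --pt "0 0.1 0.2 -0.3 1" --pt "0 0.2 0.5 -0.8 1" --pt "0 0.3 0.8 -1.3 1" --pt "0 0.4 1.1 -1.8 1" --pt "0 0.5 1.4 -2.3 1" --pt "0 0.6 1.7 -2.8 1" --pt "0 0.67 1.94 -3.3 1" --pt "0 0.75 2.4 -3.3 1" --pt "0 0.85 2.9 -3.3 1" --pt "0 0.91 3.4 -3.3 1"

```text
t: 19.7
eef_pos: [0.4606, 0.2413, 0.0946]
ee_rot: [-2.396, 1.571, 1.352]
force: [1.1, 0.3, 2.3]
width: 0.0136
```

```bash
cat > as.py <<'E'
from plan import *; from geo import *
import sys
st(); p,R,s=pose(); a=inv(p); c,si=np.cos(AS[2]),np.sin(AS[2]); F=s['force']; print('AS',a.round(1),'F_AS',(c*F[0]+si*F[1]).round(1),(-si*F[0]+c*F[1]).round(1),F[2].round(1))
v=[float(x) for x in sys.argv[1:]]
for i in range(0,len(v),4):
    w=T(v[i:i+3])[0]; plan(*w,v[i+3]+np.degrees(AS[2]))
E
python3 as.py -210 1.5 95 0
```

```text
t 19.70 pos [0.4606 0.2413 0.0946] jaw -145.3 tilt 0.01 F [1.1 0.3 2.3] M [ 0.29 -0.41 -0.09] w 0.0136 q [ 0.86  0.26 -0.52 -0.   -0.79 -0.25]
AS [-150.2    1.6   94.6] F_AS 1.0 -0.4 2.3
delta cm [-0.04  0.    5.98] dist 6.0  jaw now -145.3 | roll opts: 0.0 or -180.0 (roll=-ccw) | q1 0.86 q6 -0.25
```

Call:
step_arm --pt "0 0 0.7 0 1" --pt "0 0 1.4 0 1" --pt "0 0 2.1 0 1" --pt "0 0 2.8 0 1" --pt "0 0 3.5 0 1" --pt "0 0 4.2 0 1" --pt "0 0 4.9 0 1" --pt "0 0 5.5 0 1" --pt "0 0 6 0 1" --pt "0 0 6 0 1"

```text
t: 20.53
eef_pos: [0.4105, 0.2063, 0.0945]
ee_rot: [0.025, 1.57, -2.511]
force: [-1.9, -1.0, 2.2]
width: 0.0139
```

```bash
python3 as.py -210 0 95 0; python3 - <<'E'
from plan import *
f=cam('side'); save(f,'s11.png',[210,90,370,230],5)
E
```

```text
t 20.53 pos [0.4105 0.2063 0.0945] jaw -145.3 tilt 0.07 F [-1.9 -1.   2.2] M [-0.21  0.53  0.09] w 0.0139 q [ 0.9   0.17 -0.65 -0.   -0.76 -0.29]
AS [-211.3    1.3   94.5] F_AS -2.2 0.2 2.2
delta cm [-0.05  0.13 -0.13] dist 0.2  jaw now -145.3 | roll opts: 0.0 or -180.0 (roll=-ccw) | q1 0.90 q6 -0.29
```

View pics/s11.png

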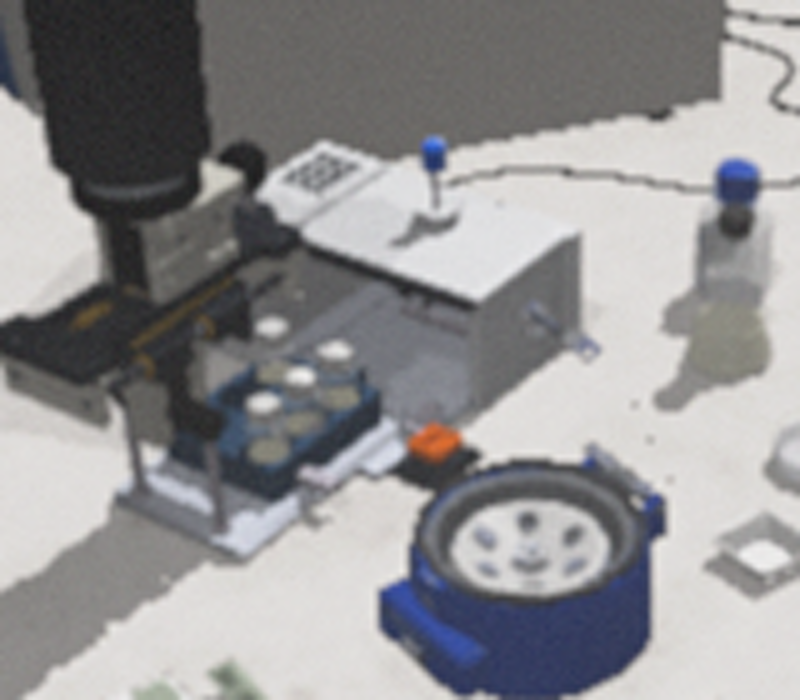

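Call:
step_arm --pt "-0.3 0 0 0 1" --pt "-0.8 0 0 0 1" --pt "-1.5 0 0 0 1" --pt "-2.3 0 0 0 1" --pt "-3.1 0 0 0 1" --pt "-3.9 0 0 0 1" --pt "-4.5 0 0 0 1" --pt "-5 0 0 0 1" --pt "-5 0 0 0 1" --pt "-5 0 0 0 1" --squeeze 60

```text
t: 21.42
eef_pos: [0.4117, 0.2074, 0.1448]
ee_rot: [-2.674, 1.57, 1.073]
force: [-0.3, -0.6, -3.5]
width: 0.0138
```

```bash
python3 as.py -210 0 95 0; python3 - <<'E'
from plan import *
f=cam('side'); save(f,'s12.png',[210,60,370,200],5)
E
```

```text
t 21.42 pos [0.4117 0.2074 0.1448] jaw -145.3 tilt 0.04 F [-0.3 -0.6 -3.5] M [-0.18  0.47 -0.  ] w 0.0138 q [ 0.9   0.1  -0.58 -0.   -0.89 -0.29]
AS [-209.7    1.6  144.8] F_AS -0.6 -0.3 -3.5
delta cm [4.98 0.16 0.03] dist 5.0  jaw now -145.3 | roll opts: 0.0 or -180.0 (roll=-ccw) | q1 0.90 q6 -0.29
```

View pics/s12.png

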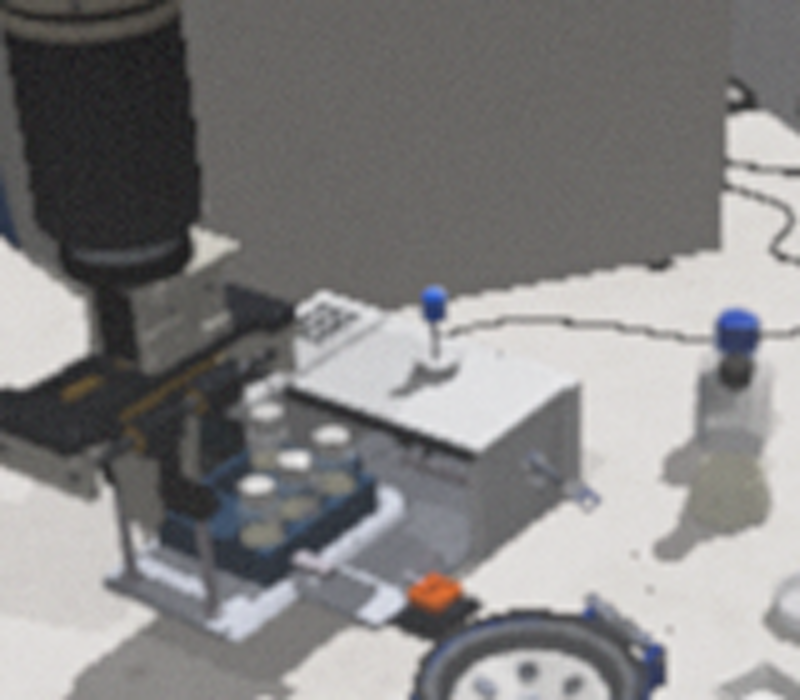

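Call:
step_arm --pt "-1 0 0 0 1" --pt "-3 0 0 0 1" --pt "-5.5 0 0 0 1" --pt "-8 0 0 0 1" --pt "-10.5 0 0 0 1" --pt "-13 0 0 0 1" --pt "-15.5 0 0 0 1" --pt "-18 0 0 0 1" --pt "-19.5 0 0 0 1" --pt "-20 0 0 0 1"

```text
t: 22.3
eef_pos: [0.4123, 0.2078, 0.3467]
ee_rot: [-3.043, 1.567, 0.705]
force: [-0.0, 0.7, -3.5]
width: 0.0137
```

```bash
python3 plan.py .45 0 .35 0 .449 -.148 .35 -3.4
```

```text
t 22.30 pos [0.4123 0.2078 0.3467] jaw -145.3 tilt 0.19 F [-0.   0.7 -3.5] M [-0.06  0.35  0.06] w 0.0137 q [ 0.9  -0.06 -0.26  0.   -1.37 -0.29]
delta cm [-0.36 19.22  8.75] dist 21.1  jaw now -145.3 | roll opts: 34.7 or -145.3 (roll=-ccw) | q1 0.90 q6 -0.29
delta cm [-0.39 31.33 17.26] dist 35.8  jaw now -145.3 | roll opts: 38.1 or -141.9 (roll=-ccw) | q1 0.90 q6 -0.29
```

Call:
step_arm --pt "0 1 0.5 2 1" --pt "0 3 1.6 5 1" --pt "0 5.5 3 9 1" --pt "0 8 4.4 13 1" --pt "0 10.5 5.8 17 1" --pt "0 13 7.2 21 1" --pt "0 15.5 8.5 25 1" --pt "0 18 10 29 1" --pt "0 20.5 11.3 33 1" --pt "0 22 12.1 36 1"

```text
t: 23.13
eef_pos: [0.4365, -0.0449, 0.3428]
ee_rot: [0.29, 1.568, -2.88]
force: [0.5, -0.1, -4.0]
width: 0.0139
```

```bash
python3 plan.py .4496 -.149 .35 -3.4
```

```text
t 23.13 pos [ 0.4365 -0.0449  0.3428] jaw 178.4 tilt 0.17 F [ 0.5 -0.1 -4. ] M [-0.19  0.29 -0.11] w 0.0139 q [ 0.35 -0.1  -0.3  -0.   -1.37 -0.38]
delta cm [-0.72 10.37 -1.6 ] dist 10.5  jaw now 178.4 | roll opts: 1.8 or -178.2 (roll=-ccw) | q1 0.35 q6 -0.38
```

Call:
step_arm --pt "0 2 -0.3 0.5 1" --pt "0 4 -0.6 1 1" --pt "0 6 -1 1.5 1" --pt "0 8 -1.3 1.8 1" --pt "0 9.5 -1.5 1.8 1" --pt "0 10.4 -1.6 1.8 1" --pt "2 10.4 -1.6 1.8 1" --pt "5 10.4 -1.6 1.8 1" --pt "8 10.4 -1.6 1.8 1" --pt "10 10.4 -1.6 1.8 1"

```text
t: 23.97
eef_pos: [0.449, -0.1466, 0.2407]
ee_rot: [-0.165, 1.566, 2.922]
force: [-1.1, -0.6, -4.7]
width: 0.0137
```

```bash
python3 plan.py .4496 -.149 .10 -3.4; python3 - <<'E'
from plan import *
f=cam('side'); save(f,'s13.png',[210,130,450,330],3)
f=cam('top'); save(f,'t13.png',[300,130,460,300],4)
E
```

```text
t 23.97 pos [ 0.449  -0.1466  0.2407] jaw 176.8 tilt 0.26 F [-1.1 -0.6 -4.7] M [0.16 0.59 0.01] w 0.0137 q [ 0.1   0.02 -0.42 -0.   -1.13 -0.16]
delta cm [14.07  0.25 -0.13] dist 14.1  jaw now 176.8 | roll opts: 0.2 or -179.8 (roll=-ccw) | q1 0.10 q6 -0.16
```

View pics/s13.png

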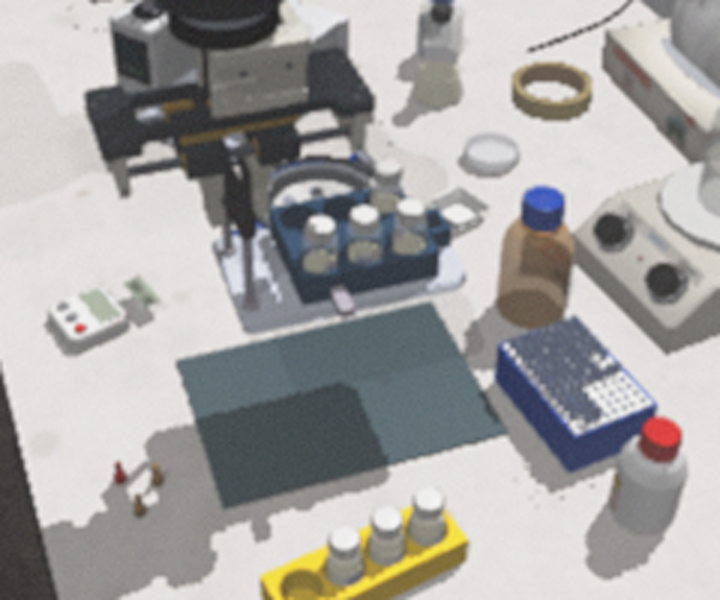

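View pics/t13.png

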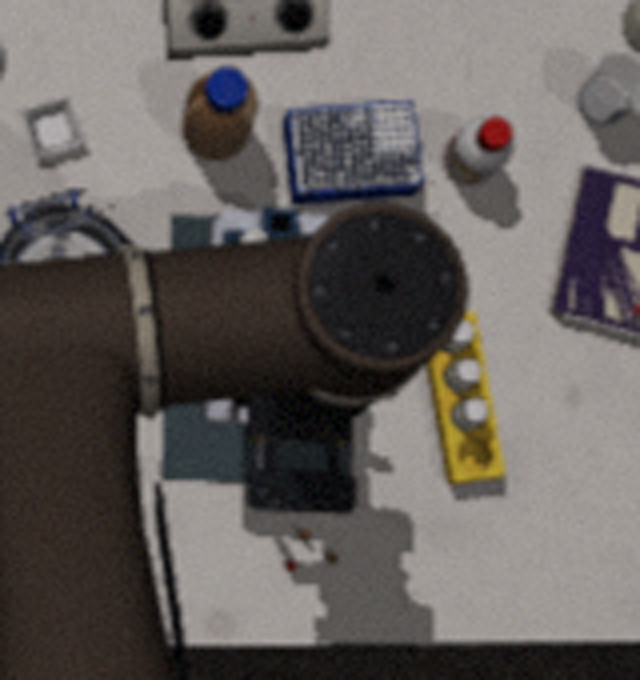

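Call:
step_arm --pt "2 0.2 -0.1 0.2 1" --pt "4 0.2 -0.1 0.2 1" --pt "6 0.2 -0.1 0.2 1" --pt "8 0.2 -0.1 0.2 1" --pt "10 0.2 -0.1 0.2 1" --pt "11.5 0.2 -0.1 0.2 1" --pt "12.5 0.2 -0.1 0.2 1" --pt "13.2 0.2 -0.1 0.2 1" --pt "13.7 0.2 -0.1 0.2 1" --pt "13.9 0.2 -0.1 0.2 1"

```text
t: 24.9
eef_pos: [0.4526, -0.1488, 0.1057]
ee_rot: [2.836, 1.57, -0.363]
force: [0.1, 0.6, -3.8]
width: 0.0138
```

```bash
python3 plan.py .4496 -.149 .0915 -3.4; python3 - <<'E'
from plan import *
f=cam('side'); save(f,'s14.png',[250,190,420,310],4)
E
```

```text
t 24.90 pos [ 0.4526 -0.1488  0.1057] jaw 176.7 tilt 0.02 F [ 0.1  0.6 -3.8] M [0.03 0.47 0.02] w 0.0138 q [ 0.1   0.18 -0.6   0.   -0.8  -0.15]
delta cm [1.42 0.04 0.3 ] dist 1.4  jaw now 176.7 | roll opts: 0.1 or -179.9 (roll=-ccw) | q1 0.10 q6 -0.15
```

View pics/s14.png

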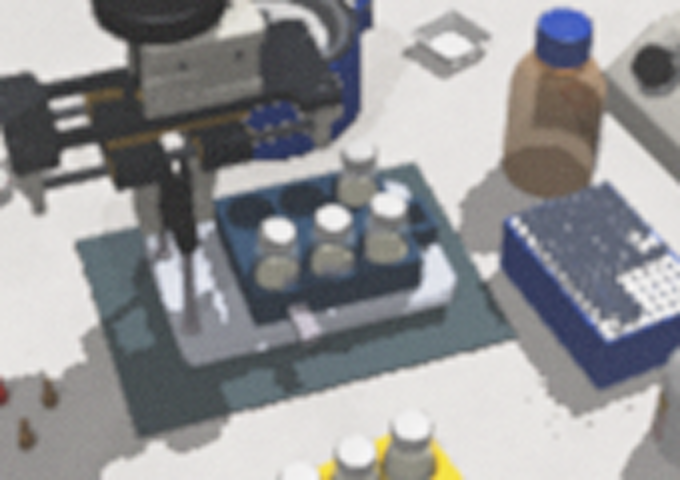

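Call:
step_arm --pt "0.3 0 0.2 0 1" --pt "0.6 0 0.2 0 1" --pt "0.8 0 0.2 0 1" --pt "1.0 0 0.2 0 1" --pt "1.1 0 0.2 0 1" --pt "1.2 0 0.2 0 1" --pt "1.3 0 0.2 0 1" --pt "1.35 0 0.2 0 1" --pt "1.4 0 0.2 0 1" --pt "1.4 0 0.2 0 1"

```text
t: 25.78
eef_pos: [0.4501, -0.1487, 0.0917]
ee_rot: [0.722, 1.571, -2.477]
force: [-2.7, 1.1, -0.6]
width: 0.0137
```

```bash
python3 plan.py .4496 -.149 .0915 -3.4
```

```text
t 25.78 pos [ 0.4501 -0.1487  0.0917] jaw 176.7 tilt 0.01 F [-2.7  1.1 -0.6] M [0.07 0.88 0.02] w 0.0137 q [ 0.1   0.19 -0.62  0.   -0.76 -0.15]
delta cm [0.02 0.03 0.04] dist 0.1  jaw now 176.7 | roll opts: 0.1 or -179.9 (roll=-ccw) | q1 0.10 q6 -0.15
```

Call:
step_arm --pt "0.1 0 0 0 1" --pt "0.1 0 0 0 1" --pt "0.1 0 0 0 0.62" --pt "0.1 0 0 0 0.62" --pt "0.1 0 0 0 0.62" --pt "0.1 0 0 0 0.62" --pt "0.1 0 0 0 0.62" --pt "-2 0 0 0 0.62" --pt "-5 0 0 0 0.62" --pt "-9 0 0 0 0.62"

```text
t: 26.62
eef_pos: [0.4485, -0.1486, 0.1805]
ee_rot: [0.05, 1.566, 3.134]
force: [2.4, 0.1, 0.2]
width: 0.0332
```

```bash
python3 - <<'E'
from plan import *
st()
f=cam('side'); W=cloud(f)
hsv=cv2.cvtColor(f['pixels'],cv2.COLOR_RGB2HSV)
y=(hsv[...,0]>18)&(hsv[...,0]<35)&(hsv[...,1]>150)&(W[...,2]>.022)&(W[...,2]<.034)&(W[...,1]<-.25)
P=W[y]; print('rack side',y.sum(),cv2.minAreaRect((P[:,:2]*1000).astype(np.float32)))
t=(W[...,2]>.057)&(W[...,1]<-.28)&(W[...,1]>-.4)&(W[...,0]<.62)&(W[...,0]>.35)
n,l=cv2.connectedComponents(t.astype(np.uint8))
for i in range(1,n):
    q=W[(l==i)]
    if len(q)>5: print('vial',len(q),q[q[:,2]>.060].mean(0),q.min(0),q.max(0))
save(f,'s15.png',[250,190,420,340],4)
E
```

```text
t 26.62 pos [ 0.4485 -0.1486  0.1805] jaw 176.7 tilt 0.30 F [2.4 0.1 0.2] M [ 0.05 -0.17  0.  ] w 0.0332 q [ 0.1   0.08 -0.51 -0.   -0.99 -0.15]
rack side 525 ((477.0248107910156, -333.6573486328125), (148.92254638671875, 48.03086853027344), 7.473479270935059)
vial 86 [ 0.53194864 -0.32695312  0.06496222] [ 0.52164931 -0.33678973  0.05716066] [ 0.54298912 -0.31459458  0.06860953]
vial 94 [ 0.49587206 -0.33158731  0.06468705] [ 0.48532344 -0.34205646  0.05702977] [ 0.50822738 -0.31992813  0.0679041 ]
vial 92 [ 0.4602628  -0.3362649   0.06494675] [ 0.44931498 -0.34607273  0.05738904] [ 0.47250902 -0.32417408  0.06864189]
```

View pics/s15.png

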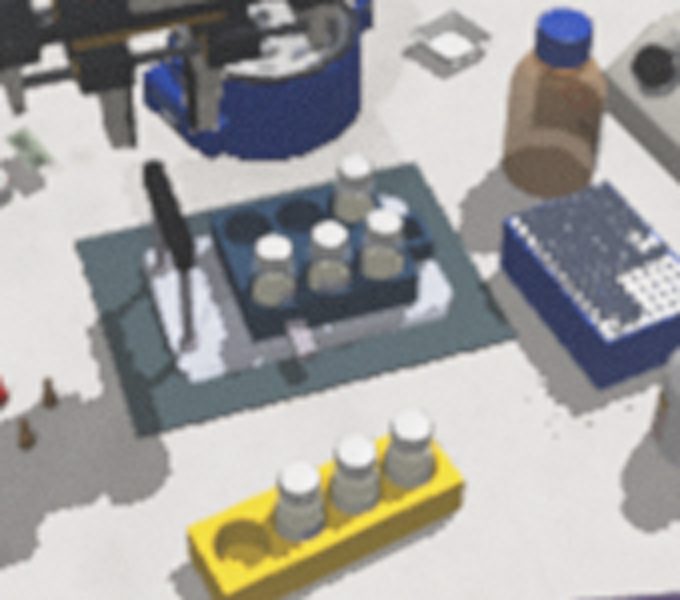

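```bash
python3 plan.py .461 -.336 .14 97.2
```

```text
t 26.67 pos [ 0.4533 -0.1494  0.1898] jaw 176.8 tilt 0.46 F [ 4.8 -1.3  9.3] M [-0.14 -0.67  0.02] w 0.0334 q [ 0.1   0.07 -0.5   0.   -1.   -0.15]
delta cm [ 5.03 18.58 -1.76] dist 19.3  jaw now 176.8 | roll opts: 79.6 or -100.4 (roll=-ccw) | q1 0.10 q6 -0.15
```

Call:
step_arm --pt "0 3 0 7 0.4" --pt "0 6 -0.4 14 0.4" --pt "0 9 -0.8 21 0.4" --pt "0 12 -1.2 28 0.4" --pt "0 15 -1.5 35 0.4" --pt "0 18.6 -1.7 42 0.4" --pt "0 18.6 -1.7 49 0.4" --pt "0 18.6 -1.7 56 0.4" --pt "0 18.6 -1.7 63 0.4" --pt "2 18.6 -1.7 70 0.4"

```text
t: 27.5
eef_pos: [0.4586, -0.3369, 0.1644]
ee_rot: [-2.36, 1.565, -0.504]
force: [1.0, 0.2, -0.5]
width: 0.0529
```

```bash
python3 plan.py .461 -.336 .10 97.2
```

```text
t 27.50 pos [ 0.4586 -0.3369  0.1644] jaw 106.4 tilt 0.35 F [ 1.   0.2 -0.5] M [-0.02 -0.15  0.03] w 0.0529 q [-0.29  0.25 -0.34  0.   -0.98 -1.  ]
delta cm [ 6.44 -0.23  0.05] dist 6.4  jaw now 106.4 | roll opts: 9.2 or -170.8 (roll=-ccw) | q1 -0.29 q6 -1.00
```

Call:
step_arm --pt "2 -0.2 0 7 0.4" --pt "4 -0.2 0 9.2 0.4" --pt "6 -0.2 0 9.2 0.4" --pt "6.4 -0.2 0 9.2 0.4" --pt "6.4 -0.2 0 9.2 0.4" --pt "6.4 -0.2 0 9.2 0.4" --pt "6.4 -0.2 0 9.2 0.4" --pt "6.4 -0.2 0 9.2 0.4" --pt "6.4 -0.2 0 9.2 0.4" --pt "6.4 -0.2 0 9.2 0.4" --squeeze 15

```text
t: 28.33
eef_pos: [0.4588, -0.3349, 0.0984]
ee_rot: [-2.027, 1.569, -0.324]
force: [0.6, 0.0, 0.3]
width: 0.0525
```

```bash
python3 plan.py .461 -.336 .050 97.2; python3 - <<'E'
from plan import *
f=cam('side'); save(f,'s16.png',[250,190,420,340],4)
E
```

```text
t 28.33 pos [ 0.4588 -0.3349  0.0984] jaw 97.5 tilt 0.09 F [0.6 0.  0.3] M [-0.03 -0.04 -0.02] w 0.0525 q [-0.29  0.32 -0.41  0.   -0.84 -1.15]
delta cm [ 4.84 -0.2  -0.13] dist 4.8  jaw now 97.5 | roll opts: 0.3 or -179.7 (roll=-ccw) | q1 -0.29 q6 -1.15
```

View pics/s16.png

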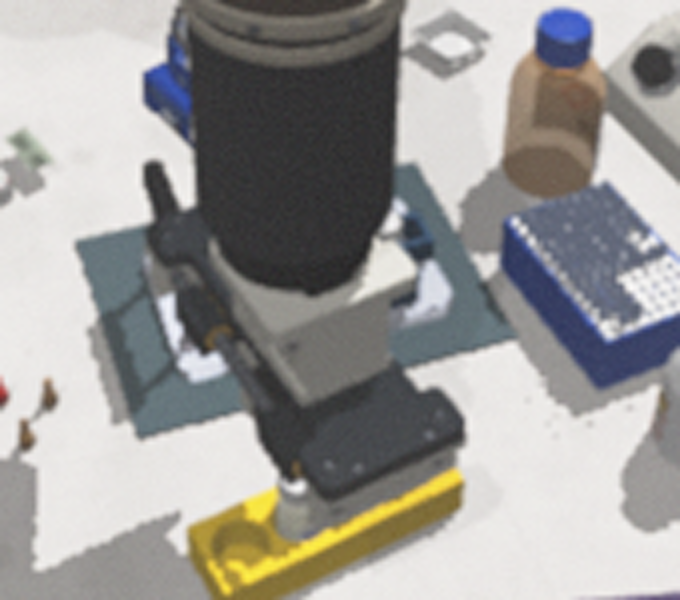

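Call:
step_arm --pt "1.5 -0.2 -0.1 0 0.4" --pt "3 -0.2 -0.1 0 0.4" --pt "4 -0.2 -0.1 0 0.4" --pt "4.7 -0.2 -0.1 0 0.4" --pt "4.7 -0.2 -0.1 0 0.4" --pt "4.7 -0.2 -0.1 0 0.4" --pt "4.7 -0.2 -0.1 0 1" --pt "4.7 -0.2 -0.1 0 1" --pt "4.7 -0.2 -0.1 0 1" --pt "4.7 -0.2 -0.1 0 1"

```text
t: 29.22
eef_pos: [0.4608, -0.3356, 0.0511]
ee_rot: [-2.024, 1.57, -0.321]
force: [0.7, 0.7, -0.2]
width: 0.0314
```

```bash
python3 plan.py .461 -.336 .050 97.2
```

```text
t 29.22 pos [ 0.4608 -0.3356  0.0511] jaw 97.5 tilt 0.05 F [ 0.7  0.7 -0.2] M [0.02 0.04 0.03] w 0.0314 q [-0.29  0.39 -0.45  0.   -0.73 -1.15]
delta cm [ 0.11 -0.01 -0.05] dist 0.1  jaw now 97.5 | roll opts: 0.3 or -179.7 (roll=-ccw) | q1 -0.29 q6 -1.15
```

Call:
step_arm --pt "0 0 0 0 1" --pt "0 0 0 0 1" --pt "0 0 0 0 1" --pt "-0.3 0 0 0 1" --pt "-1 0 0 0 1" --pt "-2 0 0 0 1" --pt "-4 0 0 0 1" --pt "-6 0 0 0 1" --pt "-8 0 0 0 1" --pt "-8 0 0 0 1"

```text
t: 30.05
eef_pos: [0.4628, -0.3366, 0.1358]
ee_rot: [-2.162, 1.564, -0.459]
force: [0.9, -0.0, 0.2]
width: 0.0268
```

```bash
python3 - <<'E'
from plan import *
f=cam('side'); save(f,'s17.png',[250,190,420,340],4)
# tray pose on mat
th=np.radians(-3.3); h=np.array([.4501,-.1487]); c,s=np.cos(th),np.sin(th); R=np.array([[c,-s],[s,c]])
for n,t in (('p0',(-36,27)),('p2',(0,27)),('p1',(-36,-27)),('p3',(0,-27)),('p5',(36,-27)),('p4',(36,27))): print(n,(h+R@(np.array(t)+[94,0])/1000).round(4))
plan(*(h+R@np.array([.094,.027])),.13,86.7)
E
```

```text
p0 [ 0.5096 -0.1251]
p2 [ 0.5455 -0.1272]
p1 [ 0.5064 -0.179 ]
p3 [ 0.5424 -0.1811]
p5 [ 0.5783 -0.1831]
p4 [ 0.5814 -0.1292]
delta cm [  0.39 -11.02  19.62] dist 22.5  jaw now 97.6 | roll opts: 10.9 or -169.1 (roll=-ccw) | q1 -0.29 q6 -1.15
```

View pics/s17.png

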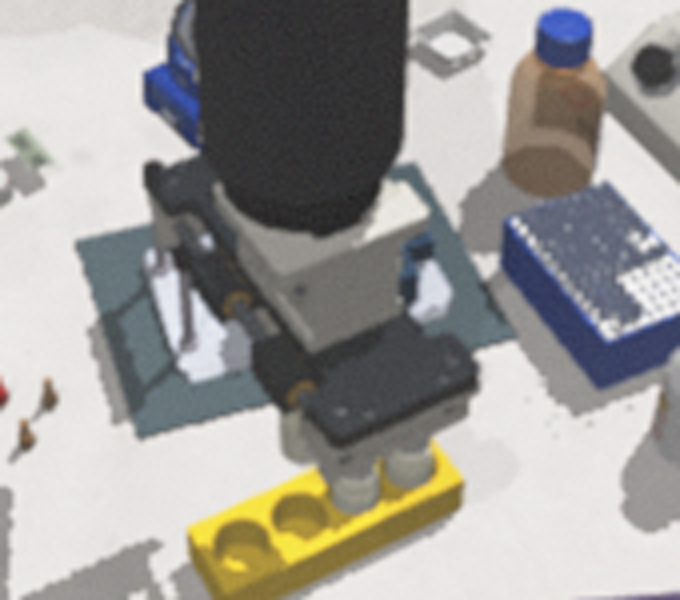

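```bash
python3 - <<'E'
from plan import *
def ray(f,u,v,z):
    V=f['view'];R=V[:3,:3];c=-R.T@V[:3,3]; d=R.T@np.array([(u-f['cx'])/f['fx'],(v-f['cy'])/f['fy'],1]); return c+d*(z-c[2])/d[2]
f=cam('top'); W=cloud(f); save(f,'t17.png',[330,160,430,260],6)
t=(W[...,2]>.066)&(W[...,2]<.085)&(W[...,1]>-.22)&(W[...,1]<-.1)&(W[...,0]<.62)&(W[...,0]>.47)
n,l=cv2.connectedComponents(t.astype(np.uint8))
for i in range(1,n):
    q=W[l==i]
    if len(q)>8: print('vial',len(q),q.mean(0),q.min(0),q.max(0))
h=(W[...,2]>.095)&(W[...,2]<.112)&(W[...,0]>.42)&(W[...,0]<.48)&(W[...,1]>-.22)&(W[...,1]<-.08)
if h.sum()>5: print('handle',h.sum(),W[h].mean(0),cv2.minAreaRect((W[h][:,:2]*1000).astype(np.float32)))
im=cv2.imread('pics/s15.png'); g=cam('side')
for u,v in ((272,241),(328,234),(384,217),(353,162)): print(ray(g,u/4+250,v/4+190,.073)[:2].round(4))
E
```

```text
handle 6 [ 0.45319022 -0.11283299  0.10378205] ((453.6138916015625, -112.72498321533203), (3.6711952686309814, 9.885821342468262), 85.84918975830078)
[ 0.5083 -0.1726]
[ 0.5429 -0.1799]
[ 0.5815 -0.1792]
[ 0.5838 -0.125 ]
```

View pics/t17.png

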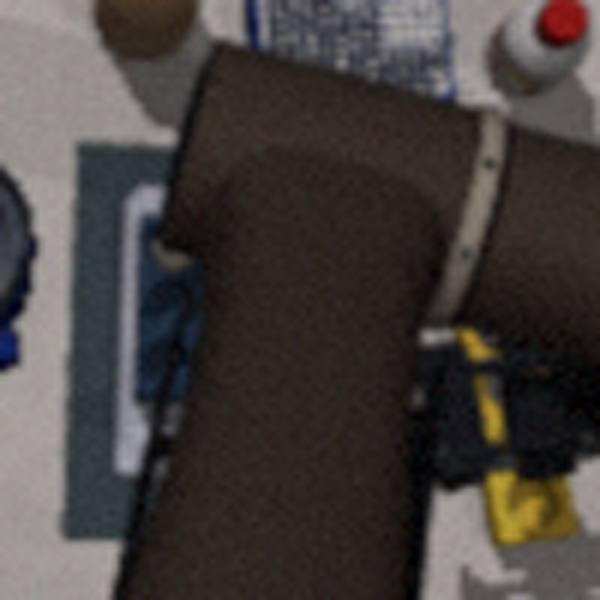

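```bash
python3 plan.py .5475 -.124 .16 86.7
```

```text
t 30.20 pos [ 0.4606 -0.3354  0.1313] jaw 97.5 tilt 0.07 F [-0.6  0.7 -0.4] M [ 0.06  0.13 -0.05] w 0.0265 q [-0.29  0.29 -0.37 -0.   -0.91 -1.15]
delta cm [ -2.87 -11.39  19.82] dist 23.0  jaw now 97.5 | roll opts: 10.8 or -169.2 (roll=-ccw) | q1 -0.29 q6 -1.15
```

Call:
step_arm --pt "-3 0 0 0 1" --pt "-3 -2 3 2 1" --pt "-3 -4 6.5 5 1" --pt "-3 -6 10 8 1" --pt "-3 -8 14 10.8 1" --pt "-3 -10 17.5 10.8 1" --pt "-3 -11.4 19.8 10.8 1" --pt "-3 -11.4 19.8 10.8 1" --pt "-3 -11.4 19.8 10.8 1" --pt "-3 -11.4 19.8 10.8 1"

```text
t: 31.03
eef_pos: [0.547, -0.1242, 0.1598]
ee_rot: [1.674, 1.569, -3.095]
force: [-0.3, 0.4, -0.8]
width: 0.0268
```

```bash
cat > trayfit.py <<'E'
from plan import *
from scipy.optimize import least_squares
def fit(f,W,guess=(.4501,-.1487,-3.3),show=None,cells=((-36,-27),(0,-27),(36,-27),(36,27))):
    # cap tops: cluster cloud points z>0.060 near predicted
    th=np.radians(guess[2]);c,s=np.cos(th),np.sin(th);R=np.array([[c,-s],[s,c]]);h=np.array(guess[:2])
    obs=[];mod=[]
    for t in cells:
        p=h+R@(np.array(t)+[94,0])/1000
        m=(np.hypot(W[...,0]-p[0],W[...,1]-p[1])<.02)&(W[...,2]>.069)&(W[...,2]<.080)
        q=W[m]
        if len(q)<12: print('skip',t,len(q)); continue
        (cx,cy),r=cv2.minEnclosingCircle((q[:,:2]*1000).astype(np.float32))
        print(t,len(q),'pred',p.round(4),'mean',q.mean(0).round(4),'circ',round(cx/1000,4),round(cy/1000,4),round(r,1))
        obs.append(q.mean(0)[:2])
E
python3 plan.py .5475 -.124 .12 86.7; python3 - <<'E'
from trayfit import *
for n in('side','top'):
    f=cam(n); W=cloud(f); print(n); fit(f,W)
    if n=='side': save(f,'s18.png',[250,170,420,320],4)
    h=(W[...,2]>.096)&(W[...,2]<.112)&(W[...,0]>.43)&(W[...,0]<.475)&(W[...,1]>-.22)&(W[...,1]<-.08)
    if h.sum()>5: print('handle',h.sum(),W[h].mean(0),cv2.minAreaRect((W[h][:,:2]*1000).astype(np.float32)))
E
```

```text
t 31.03 pos [ 0.547  -0.1242  0.1598] jaw 86.8 tilt 0.10 F [-0.3  0.4 -0.8] M [-0.05  0.02  0.03] w 0.0268 q [ 0.13  0.24 -0.36 -0.   -0.97 -1.75]
delta cm [ 3.98 -0.06  0.03] dist 4.0  jaw now 86.8 | roll opts: 0.1 or -179.9 (roll=-ccw) | q1 0.13 q6 -1.75
side
(-36, -27) 62 pred [ 0.5064 -0.179 ] mean [ 0.5065 -0.179   0.0743] circ 0.5083 -0.1787 12.8
(0, -27) 60 pred [ 0.5424 -0.1811] mean [ 0.5429 -0.1813  0.0741] circ 0.543 -0.1805 12.8
(36, -27) 56 pred [ 0.5783 -0.1831] mean [ 0.5795 -0.1835  0.0742] circ 0.5803 -0.1821 11.6
(36, 27) 53 pred [ 0.5814 -0.1292] mean [ 0.5832 -0.1297  0.0739] circ 0.5846 -0.128 12.3
handle 155 [ 0.44975717 -0.14996389  0.10410081] ((451.0534362792969, -145.8275909423828), (83.14105987548828, 14.499805450439453), 86.73310852050781)
top
(-36, -27) 28 pred [ 0.5064 -0.179 ] mean [ 0.5081 -0.1788  0.0738] circ 0.5084 -0.1792 10.7
skip (0, -27) 1
skip (36, -27) 0
skip (36, 27) 0
handle 95 [ 0.45140723 -0.1473754   0.10270759] ((451.6775207519531, -147.70391845703125), (80.07484436035156, 13.834486961364746), 87.04481506347656)
```

View pics/s18.png

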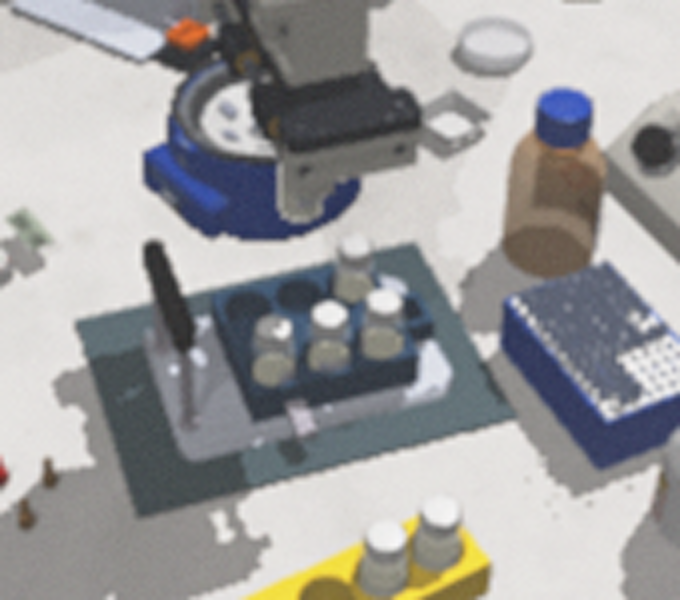

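Call:
step_arm --pt "1.5 -0.0 0 0 1" --pt "3 -0.1 0 0 1" --pt "4.5 -0.1 0 0 1" --pt "5 -0.1 0 0 1" --pt "5.3 -0.1 0 0 1" --pt "5.3 -0.1 0 0 1" --pt "5.3 -0.1 0 0 1" --pt "5.3 -0.1 0 0 1" --pt "5.3 -0.1 0 0 1" --pt "5.3 -0.1 0 0 1"

```text
t: 31.97
eef_pos: [0.549, -0.1243, 0.1082]
ee_rot: [-1.434, 1.57, 0.08]
force: [0.3, 0.4, -0.3]
width: 0.0266
```

```bash
python3 plan.py .5465 -.1265 .0605 86.7; python3 - <<'E'
from plan import *
f=cam('side'); save(f,'s19.png',[280,180,400,280],6)
E
```

```text
t 31.97 pos [ 0.549  -0.1243  0.1082] jaw 86.7 tilt 0.06 F [ 0.3  0.4 -0.3] M [-0.02 -0.03 -0.02] w 0.0266 q [ 0.13  0.3  -0.41  0.   -0.85 -1.75]
delta cm [ 4.77  0.24 -0.24] dist 4.8  jaw now 86.7 | roll opts: 0.0 or -180.0 (roll=-ccw) | q1 0.13 q6 -1.75
```

View pics/s19.png

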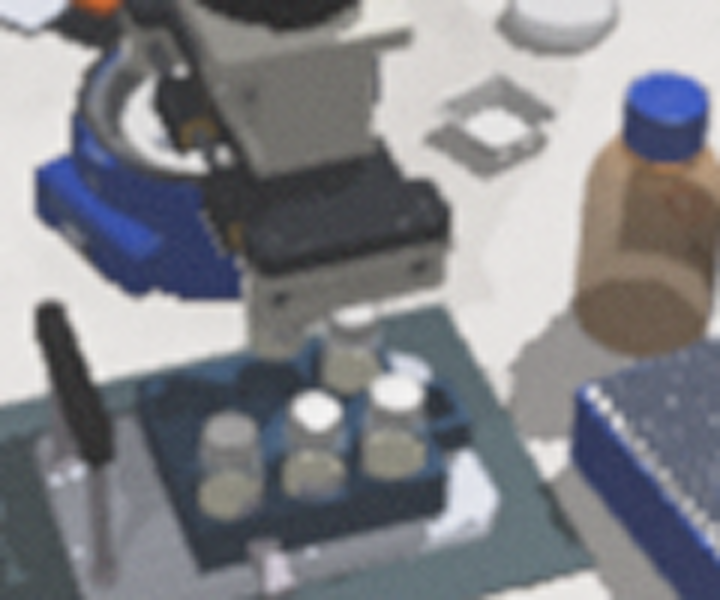

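Call:
step_arm --pt "0 0.24 -0.22 0 1" --pt "0.5 0.24 -0.22 0 1" --pt "1 0.24 -0.22 0 1" --pt "1.5 0.24 -0.22 0 1" --pt "1.8 0.24 -0.22 0 1" --pt "1.8 0.24 -0.22 0 1" --pt "1.8 0.24 -0.22 0 1" --pt "1.8 0.24 -0.22 0 1" --pt "1.8 0.24 -0.22 0 1" --pt "1.8 0.24 -0.22 0 1"

```text
t: 32.85
eef_pos: [0.5463, -0.1263, 0.0898]
ee_rot: [-1.423, 1.57, 0.091]
force: [0.7, 1.2, 0.0]
width: 0.0267
```

```bash
python3 plan.py .5465 -.1265 .0605 86.7
```

```text
t 32.85 pos [ 0.5463 -0.1263  0.0898] jaw 86.7 tilt 0.02 F [0.7 1.2 0. ] M [-0.05  0.01  0.02] w 0.0267 q [ 0.12  0.32 -0.44  0.   -0.81 -1.75]
delta cm [ 2.93 -0.02 -0.01] dist 2.9  jaw now 86.7 | roll opts: 0.0 or -180.0 (roll=-ccw) | q1 0.12 q6 -1.75
```

Call:
step_arm --pt "0.4 0 0 0 1" --pt "0.8 0 0 0 1" --pt "1.2 0 0 0 1" --pt "1.6 0 0 0 1" --pt "2 0 0 0 1" --pt "2.3 0 0 0 1" --pt "2.5 0 0 0 1" --pt "2.7 0 0 0 1" --pt "2.8 0 0 0 1" --pt "2.8 0 0 0 1"

```text
t: 33.68
eef_pos: [0.546, -0.1264, 0.0613]
ee_rot: [1.717, 1.571, -3.052]
force: [-0.4, 0.1, 0.1]
width: 0.0264
```

```bash
python3 plan.py .5465 -.1265 .0605 86.7; python3 - <<'E'
from plan import *
f=cam('side'); save(f,'s20.png',[280,180,400,280],6)
E
```

```text
t 33.68 pos [ 0.546  -0.1264  0.0613] jaw 86.7 tilt 0.02 F [-0.4  0.1  0.1] M [-0.02  0.01  0.02] w 0.0264 q [ 0.12  0.36 -0.46 -0.   -0.75 -1.75]
delta cm [ 0.08 -0.05 -0.01] dist 0.1  jaw now 86.7 | roll opts: 0.0 or -180.0 (roll=-ccw) | q1 0.12 q6 -1.75
```

View pics/s20.png

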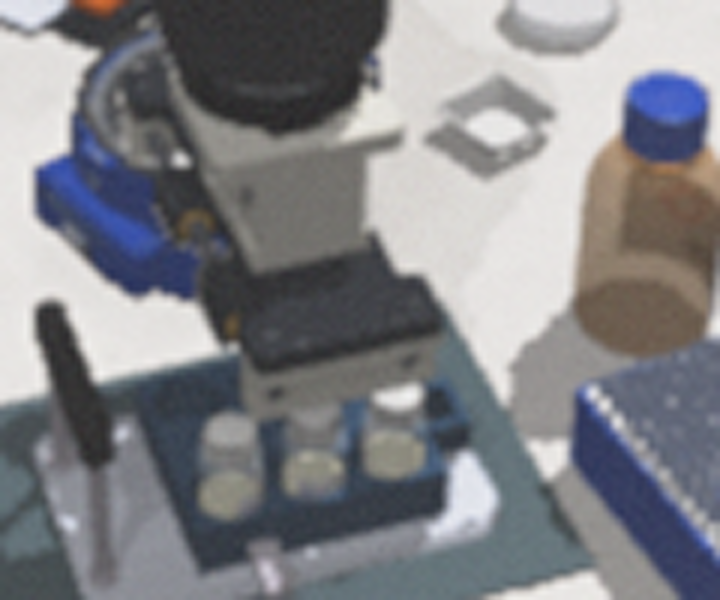

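Call:
step_arm --pt "0.05 0 0 0 0.6" --pt "0.05 0 0 0 0.6" --pt "0.05 0 0 0 0.6" --pt "0.05 0 0 0 0.6" --pt "0.05 0 0 0 0.6" --pt "-1 0 0 0 0.6" --pt "-3 0 0 0 0.6" --pt "-5 0 0 0 0.6" --pt "-7 0 0 0 0.6" --pt "-9 0 0 0 0.6"

```text
t: 34.57
eef_pos: [0.5461, -0.1264, 0.1534]
ee_rot: [-1.654, 1.57, -0.14]
force: [0.2, 0.3, 0.6]
width: 0.0351
```

```bash
cat > rack.py <<'E'
from plan import *
for n in('side','top'):
    f=cam(n); W=cloud(f)
    hsv=cv2.cvtColor(f['pixels'],cv2.COLOR_RGB2HSV)
    y=(hsv[...,0]>18)&(hsv[...,0]<35)&(hsv[...,1]>150)&(W[...,2]>.022)&(W[...,2]<.034)&(W[...,1]<-.22)&(W[...,1]>-.5)
    P=W[y]; print(n,'rack',y.sum(),cv2.minAreaRect((P[:,:2]*1000).astype(np.float32)))
    t=(W[...,2]>.059)&(W[...,2]<.075)&(W[...,1]<-.25)&(W[...,1]>-.42)&(W[...,0]<.63)&(W[...,0]>.35)
    k,l=cv2.connectedComponents(t.astype(np.uint8))
    for i in range(1,k):
        q=W[(l==i)]
        if len(q)>10: print('vial',len(q),q.mean(0),q.max(0))
    save(f,'r_%s.png'%n,[230,170,430,320] if n=='side' else [330,150,460,280],4)
E
python3 rack.py; python3 plan.py .5 -.25 .15 97
```

```text
side rack 621 ((490.9937744140625, -341.7485046386719), (149.54833984375, 48.17314147949219), 7.719561576843262)
vial 81 [ 0.54485659 -0.33487041  0.06463354] [ 0.55702396 -0.32406881  0.06891702]
vial 86 [ 0.50931651 -0.3395958   0.06458018] [ 0.5213642  -0.32644258  0.07008804]
top rack 215 ((491.80242919921875, -339.8925476074219), (148.78627014160156, 45.54100799560547), 7.680759429931641)
vial 30 [ 0.5466662  -0.33469969  0.06504657] [ 0.55675176 -0.3252432   0.07302874]
vial 31 [ 0.51101772 -0.34015809  0.06407628] [ 0.51973528 -0.3283731   0.07117905]
t 34.67 pos [ 0.5483 -0.1265  0.156 ] jaw 86.8 tilt 0.38 F [1.6 0.6 0.1] M [-0.03 -0.05  0.01] w 0.0351 q [ 0.12  0.25 -0.36  0.   -0.95 -1.75]
delta cm [  0.58   4.13 -12.61] dist 13.3  jaw now 86.8 | roll opts: -10.2 or 169.8 (roll=-ccw) | q1 0.12 q6 -1.75
```

View pics/r_side.png

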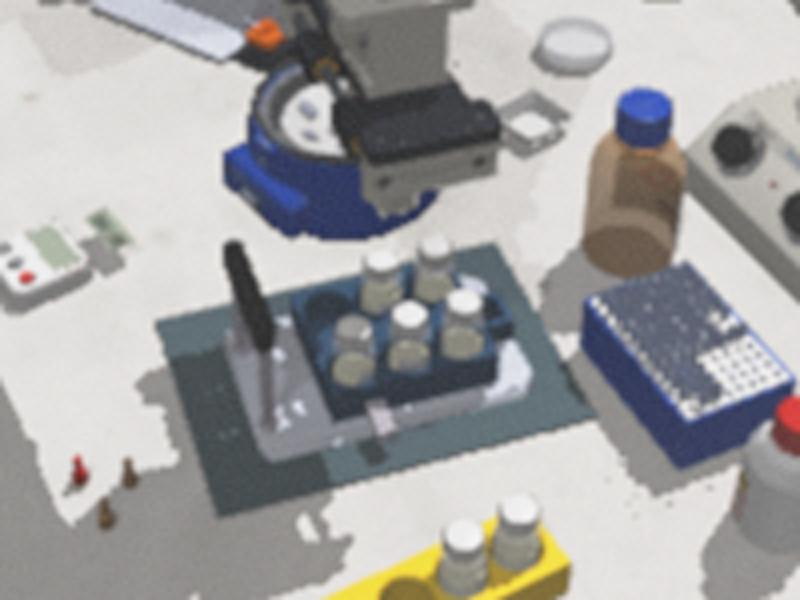

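```bash
python3 plan.py .510 -.3395 .13 97.7
```

```text
t 34.67 pos [ 0.5483 -0.1265  0.156 ] jaw 86.8 tilt 0.38 F [1.6 0.6 0.1] M [-0.03 -0.05  0.01] w 0.0351 q [ 0.12  0.25 -0.36  0.   -0.95 -1.75]
delta cm [  2.58   2.64 -21.49] dist 21.8  jaw now 86.8 | roll opts: -10.9 or 169.1 (roll=-ccw) | q1 0.12 q6 -1.75
```

Call:
step_arm --pt "0 0.3 -2.5 -3 0.4" --pt "0 0.8 -6 -6 0.4" --pt "0 1.2 -10 -9 0.4" --pt "0 1.7 -14 -10.9 0.4" --pt "0 2.2 -18 -10.9 0.4" --pt "0 2.6 -21.5 -10.9 0.4" --pt "2 2.6 -21.5 -10.9 0.4" --pt "5 2.6 -21.5 -10.9 0.4" --pt "5.5 2.6 -21.5 -10.9 0.4" --pt "5.5 2.6 -21.5 -10.9 0.4"

```text
t: 35.5
eef_pos: [0.5061, -0.3391, 0.0947]
ee_rot: [1.105, 1.566, 2.809]
force: [0.5, -0.3, 0.4]
width: 0.0525
```

```bash
python3 plan.py .510 -.3395 .051 97.7
```

```text
t 35.50 pos [ 0.5061 -0.3391  0.0947] jaw 97.6 tilt 0.28 F [ 0.5 -0.3  0.4] M [-0.04  0.05  0.01] w 0.0525 q [-0.27  0.39 -0.32 -0.   -0.87 -1.17]
delta cm [ 4.37 -0.4  -0.1 ] dist 4.4  jaw now 97.6 | roll opts: -0.1 or 179.9 (roll=-ccw) | q1 -0.27 q6 -1.17
```

Call:
step_arm --pt "0 -0.1 0 0 0.4" --pt "0 -0.1 0 0 0.4" --pt "1 -0.1 0 0 0.4" --pt "2 -0.1 0 0 0.4" --pt "2.5 -0.1 0 0 0.4" --pt "2.5 -0.1 0 0 0.4" --pt "2.5 -0.1 0 0 0.4" --pt "2.5 -0.1 0 0 0.4" --pt "2.5 -0.1 0 0 0.4" --pt "2.5 -0.1 0 0 0.4"

```text
t: 36.33
eef_pos: [0.5091, -0.3395, 0.0719]
ee_rot: [-2.117, 1.57, -0.413]
force: [0.5, -1.2, 0.3]
width: 0.0527
```

```bash
python3 plan.py .510 -.3395 .051 97.7; python3 rack.py | grep -v top
```

```text
t 36.33 pos [ 0.5091 -0.3395  0.0719] jaw 97.6 tilt 0.03 F [ 0.5 -1.2  0.3] M [ 0.03  0.05 -0.03] w 0.0527 q [-0.27  0.41 -0.34  0.   -0.82 -1.17]
delta cm [ 2.09 -0.09 -0.01] dist 2.1  jaw now 97.6 | roll opts: -0.1 or 179.9 (roll=-ccw) | q1 -0.27 q6 -1.17
side rack 528 ((464.0722961425781, -345.6326599121094), (94.60931396484375, 48.53915023803711), 7.574902057647705)
vial 28 [ 0.49685008 -0.30954799  0.06680287] [ 0.50479816 -0.30003852  0.07393988]
vial 18 [ 0.50397416 -0.37423241  0.06814046] [ 0.50496208 -0.36532921  0.07402248]
vial 11 [ 0.51432043 -0.33494506  0.06538801] [ 0.52008787 -0.33038071  0.06963745]
```

View pics/r_side.png

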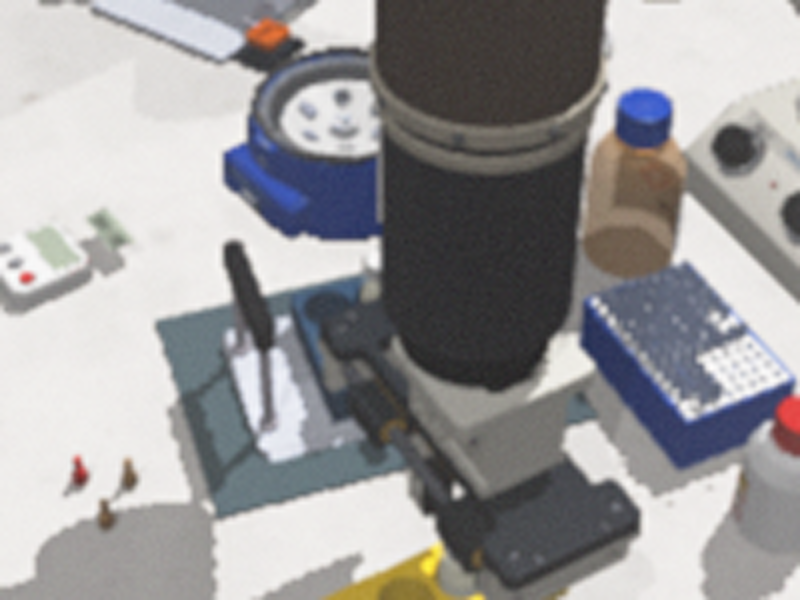

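Call:
step_arm --pt "0.8 -0.1 0 0 0.4" --pt "1.6 -0.1 0 0 0.4" --pt "2 -0.1 0 0 0.4" --pt "2 -0.1 0 0 0.4" --pt "2 -0.1 0 0 1" --pt "2 -0.1 0 0 1" --pt "2 -0.1 0 0 1" --pt "2 -0.1 0 0 1" --pt "2 -0.1 0 0 1" --pt "2 -0.1 0 0 1"

```text
t: 37.27
eef_pos: [0.51, -0.3393, 0.0518]
ee_rot: [-2.049, 1.57, -0.345]
force: [0.3, 0.2, 0.3]
width: 0.0266
```

```bash
python3 plan.py .5106 -.1250 .16 86.7
```

```text
t 37.27 pos [ 0.51   -0.3393  0.0518] jaw 97.6 tilt 0.02 F [0.3 0.2 0.3] M [ 0.04  0.01 -0.  ] w 0.0266 q [-0.27  0.44 -0.35  0.   -0.78 -1.17]
delta cm [-10.82  -2.91  21.23] dist 24.0  jaw now 97.6 | roll opts: 10.9 or -169.1 (roll=-ccw) | q1 -0.27 q6 -1.17
```

Call:
step_arm --pt "-1 0 0 0 1" --pt "-3 0 0 0 1" --pt "-6 0 0 0 1" --pt "-9 0 0 0 1" --pt "-10.8 -0.5 4 3 1" --pt "-10.8 -1 7.5 6 1" --pt "-10.8 -1.6 11 9 1" --pt "-10.8 -2.1 15 10.9 1" --pt "-10.8 -2.6 18.5 10.9 1" --pt "-10.8 -2.9 21.2 10.9 1"

```text
t: 38.1
eef_pos: [0.5103, -0.123, 0.1607]
ee_rot: [-1.302, 1.569, 0.212]
force: [0.8, -1.1, -0.1]
width: 0.0267
```

```bash
python3 plan.py .5106 -.1250 .10 86.7
```

```text
t 38.10 pos [ 0.5103 -0.123   0.1607] jaw 86.8 tilt 0.08 F [ 0.8 -1.1 -0.1] M [-0.01 -0.05 -0.02] w 0.0267 q [ 0.14  0.18 -0.43 -0.   -0.95 -1.76]
delta cm [ 6.07 -0.03 -0.2 ] dist 6.1  jaw now 86.8 | roll opts: 0.1 or -179.9 (roll=-ccw) | q1 0.14 q6 -1.76
```

Call:
step_arm --pt "1.5 0 -0.2 0 1" --pt "3 0 -0.2 0 1" --pt "4.5 0 -0.2 0 1" --pt "5.5 0 -0.2 0 1" --pt "6 0 -0.2 0 1" --pt "6 0 -0.2 0 1" --pt "6 0 -0.2 0 1" --pt "6 0 -0.2 0 1" --pt "6 0 -0.2 0 1" --pt "6 0 -0.2 0 1"

```text
t: 38.93
eef_pos: [0.5107, -0.1274, 0.1002]
ee_rot: [-1.448, 1.57, 0.066]
force: [1.5, 0.7, -0.9]
width: 0.0267
```

```bash
python3 plan.py .5105 -.1248 .09 86.7
```

```text
t 38.93 pos [ 0.5107 -0.1274  0.1002] jaw 86.7 tilt 0.06 F [ 1.5  0.7 -0.9] M [ 0.01  0.   -0.03] w 0.0267 q [ 0.13  0.26 -0.5   0.   -0.81 -1.76]
delta cm [1.02 0.03 0.26] dist 1.1  jaw now 86.7 | roll opts: 0.0 or -180.0 (roll=-ccw) | q1 0.13 q6 -1.76
```

Call:
step_arm --pt "0 0 0.25 0 1" --pt "0.3 0 0.25 0 1" --pt "0.6 0 0.25 0 1" --pt "1 0 0.25 0 1" --pt "1 0 0.25 0 1" --pt "1 0 0.25 0 1" --pt "1 0 0.25 0 1" --pt "1 0 0.25 0 1" --pt "1 0 0.25 0 1" --pt "1 0 0.25 0 1"

```text
t: 39.77
eef_pos: [0.5106, -0.1248, 0.0897]
ee_rot: [-1.449, 1.571, 0.065]
force: [1.4, -0.3, 0.0]
width: 0.0265
```

```bash
python3 plan.py .5105 -.1248 .061 86.7
```

```text
t 39.77 pos [ 0.5106 -0.1248  0.0897] jaw 86.7 tilt 0.01 F [ 1.4 -0.3  0. ] M [-0.02 -0.06 -0.  ] w 0.0265 q [ 0.13  0.27 -0.51  0.   -0.79 -1.76]
delta cm [ 2.87  0.01 -0.  ] dist 2.9  jaw now 86.7 | roll opts: 0.0 or -180.0 (roll=-ccw) | q1 0.13 q6 -1.76
```

Call:
step_arm --pt "0.4 0 0 0 1" --pt "0.8 0 0 0 1" --pt "1.2 0 0 0 1" --pt "1.6 0 0 0 1" --pt "2 0 0 0 1" --pt "2.3 0 0 0 1" --pt "2.5 0 0 0 1" --pt "2.7 0 0 0 1" --pt "2.85 0 0 0 1" --pt "2.85 0 0 0 1"

```text
t: 40.6
eef_pos: [0.5105, -0.1248, 0.0609]
ee_rot: [2.6, 1.571, -2.17]
force: [-0.1, -0.4, -0.7]
width: 0.0265
```

```bash
python3 plan.py .5105 -.1248 .061 86.7
```

```text
t 40.60 pos [ 0.5105 -0.1248  0.0609] jaw 86.7 tilt 0.01 F [-0.1 -0.4 -0.7] M [0.02 0.04 0.  ] w 0.0265 q [ 0.13  0.31 -0.54  0.   -0.72 -1.76]
delta cm [-0.01  0.    0.  ] dist 0.0  jaw now 86.7 | roll opts: 0.0 or -180.0 (roll=-ccw) | q1 0.13 q6 -1.76
```

Call:
step_arm --pt "0 0 0 0 0.6" --pt "0 0 0 0 0.6" --pt "0 0 0 0 0.6" --pt "0 0 0 0 0.6" --pt "0 0 0 0 0.6" --pt "-1 0 0 0 0.6" --pt "-3 0 0 0 0.6" --pt "-5 0 0 0 0.6" --pt "-8 0 0 0 0.6" --pt "-12 0 0 0 0.6"

```text
t: 41.43
eef_pos: [0.5088, -0.1248, 0.1811]
ee_rot: [1.633, 1.567, -3.137]
force: [1.2, 0.1, -1.0]
width: 0.0353
```

```bash
python3 - <<'E'
from trayfit import *
st()
f=cam('side'); W=cloud(f); fit(f,W,cells=((-36,-27),(0,-27),(36,-27),(36,27),(-36,27),(0,27)))
save(f,'s21.png',[250,170,450,330],4)
h=(W[...,2]>.096)&(W[...,2]<.112)&(W[...,0]>.43)&(W[...,0]<.475)&(W[...,1]>-.22)&(W[...,1]<-.08)
print('handle',h.sum(),W[h].mean(0),cv2.minAreaRect((W[h][:,:2]*1000).astype(np.float32)))
plan(.4505,-.148,.19,-3.3)
E
```

```text
t 41.43 pos [ 0.5088 -0.1248  0.1811] jaw 86.7 tilt 0.23 F [ 1.2  0.1 -1. ] M [ 0.01 -0.21 -0.04] w 0.0353 q [ 0.13  0.16 -0.4  -0.   -1.01 -1.76]
(-36, -27) 62 pred [ 0.5064 -0.179 ] mean [ 0.5067 -0.1787  0.0739] circ 0.5083 -0.1786 12.1
(0, -27) 58 pred [ 0.5424 -0.1811] mean [ 0.5434 -0.1811  0.074 ] circ 0.5435 -0.1794 12.2
(36, -27) 54 pred [ 0.5783 -0.1831] mean [ 0.5798 -0.1833  0.0741] circ 0.5813 -0.1823 12.6
(36, 27) 51 pred [ 0.5814 -0.1292] mean [ 0.5835 -0.1295  0.074 ] circ 0.5837 -0.1301 12.1
(-36, 27) 52 pred [ 0.5096 -0.1251] mean [ 0.5099 -0.1266  0.0745] circ 0.5105 -0.1256 11.8
(0, 27) 53 pred [ 0.5455 -0.1272] mean [ 0.5451 -0.1287  0.0741] circ 0.5463 -0.127 12.3
handle 154 [ 0.44979158 -0.14985911  0.10397717] ((450.76104736328125, -146.2109832763672), (85.24242401123047, 14.354516983032227), 86.18208312988281)
delta cm [ 0.02  6.17 -2.6 ] dist 6.7  jaw now 86.8 | roll opts: -89.9 or 90.1 (roll=-ccw) | q1 0.13 q6 -1.76
```

View pics/s21.png

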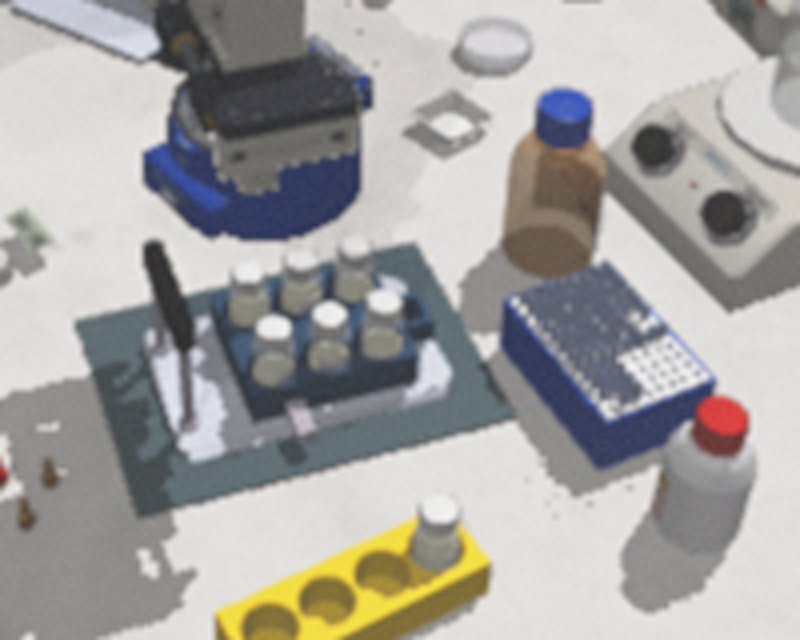

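Call:
step_arm --pt "-1.5 1 -0.5 -7 0.6" --pt "-1.5 2 -1 -14 0.6" --pt "-1.5 3 -1.5 -21 0.6" --pt "-1.5 4 -2 -28 0.6" --pt "-1.5 5 -2.4 -35 0.6" --pt "-1.5 6 -2.6 -42 0.6" --pt "-1.5 6.1 -2.6 -49 0.6" --pt "-1.5 6.1 -2.6 -56 0.6" --pt "-1.5 6.1 -2.6 -63 0.6" --pt "-1.5 6.1 -2.6 -70 0.6"

```text
t: 42.32
eef_pos: [0.4481, -0.1473, 0.1969]
ee_rot: [-2.726, 1.57, 0.016]
force: [-0.0, 0.9, -0.1]
width: 0.0348
```

```bash
python3 plan.py .4501 -.1487 .17 -3.3
```

```text
t 42.32 pos [ 0.4481 -0.1473  0.1969] jaw 157.1 tilt 0.07 F [-0.   0.9 -0.1] M [ 0.05  0.09 -0.01] w 0.0348 q [ 0.1   0.06 -0.49  0.   -1.02 -0.5 ]
delta cm [ 2.69  0.05 -0.24] dist 2.7  jaw now 157.1 | roll opts: -19.6 or 160.4 (roll=-ccw) | q1 0.10 q6 -0.50
```

Call:
step_arm --pt "0 0 -0.1 -7 0.6" --pt "0 0 -0.1 -14 0.6" --pt "0.5 0 -0.1 -19.6 0.6" --pt "2 0 -0.1 -19.6 0.6" --pt "4 0 -0.1 -19.6 0.6" --pt "5 0 -0.1 -19.6 0.6" --pt "6 0 -0.1 -19.6 0.6" --pt "6 0 -0.1 -19.6 0.6" --pt "6 0 -0.1 -19.6 0.6" --pt "6 0 -0.1 -19.6 0.6"

```text
t: 43.15
eef_pos: [0.4495, -0.1477, 0.137]
ee_rot: [3.11, 1.57, -0.096]
force: [-0.3, -0.2, 0.1]
width: 0.0349
```

```bash
python3 plan.py .4501 -.1487 .0912 -3.3
```

```text
t 43.15 pos [ 0.4495 -0.1477  0.137 ] jaw 176.3 tilt 0.07 F [-0.3 -0.2  0.1] M [-0.01  0.15 -0.02] w 0.0349 q [ 0.1   0.13 -0.57  0.   -0.87 -0.16]
delta cm [ 4.58  0.09 -0.06] dist 4.6  jaw now 176.3 | roll opts: -0.4 or 179.6 (roll=-ccw) | q1 0.10 q6 -0.16
```

Call:
step_arm --pt "1 0 0 -0.4 0.6" --pt "2 0 0 -0.4 0.6" --pt "3 0 0 -0.4 0.6" --pt "4 0 0 -0.4 0.6" --pt "4.5 0 0 -0.4 0.6" --pt "4.5 0 0 -0.4 0.6" --pt "4.5 0 0 -0.4 0.6" --pt "4.5 0 0 -0.4 0.6" --pt "4.5 0 0 -0.4 0.6" --pt "4.5 0 0 -0.4 0.6"

```text
t: 43.98
eef_pos: [0.4494, -0.1477, 0.0916]
ee_rot: [-3.033, 1.57, 0.052]
force: [0.4, -0.2, 0.2]
width: 0.0351
```

```bash
python3 plan.py .4501 -.1487 .0912 -3.3
```

```text
t 43.98 pos [ 0.4494 -0.1477  0.0916] jaw 176.7 tilt 0.06 F [ 0.4 -0.2  0.2] M [ 0.01  0.12 -0.01] w 0.0351 q [ 0.1   0.19 -0.62  0.   -0.76 -0.16]
delta cm [ 0.04  0.1  -0.08] dist 0.1  jaw now 176.7 | roll opts: 0.0 or -180.0 (roll=-ccw) | q1 0.10 q6 -0.16
```

Call:
step_arm --pt "0.05 0.1 -0.08 0 0.6" --pt "0.05 0.1 -0.08 0 0.6" --pt "0.05 0.1 -0.08 0 0.6" --pt "0.05 0.1 -0.08 0 1" --pt "0.05 0.1 -0.08 0 1" --pt "0.05 0.1 -0.08 0 1" --pt "0.05 0.1 -0.08 0 1" --pt "0.05 0.1 -0.08 0 1" --pt "0.05 0.1 -0.08 0 1" --pt "0.05 0.1 -0.08 0 1" --squeeze 60

```text
t: 44.82
eef_pos: [0.4498, -0.1487, 0.0906]
ee_rot: [-2.901, 1.571, 0.183]
force: [-0.3, 0.6, -0.3]
width: 0.0132
```

```bash
python3 plan.py .4501 -.1487 .0912 -3.3
```

```text
t 44.82 pos [ 0.4498 -0.1487  0.0906] jaw 176.7 tilt 0.01 F [-0.3  0.6 -0.3] M [-0.09 -0.01 -0.06] w 0.0132 q [ 0.1   0.19 -0.62 -0.   -0.75 -0.15]
delta cm [-0.06 -0.01 -0.03] dist 0.1  jaw now 176.7 | roll opts: 0.0 or -180.0 (roll=-ccw) | q1 0.10 q6 -0.15
```

Call:
step_arm --pt "-0.3 0 0 0 1" --pt "-1 0 0 0 1" --pt "-2.5 0 0 0 1" --pt "-5 0 0 0 1" --pt "-8 0 0 0 1" --pt "-11 0 0 0 1" --pt "-14 0 0 0 1" --pt "-17 0 0 0 1" --pt "-20 0 0 0 1" --pt "-22 0 0 0 1"

```text
t: 45.65
eef_pos: [0.4495, -0.1489, 0.3138]
ee_rot: [3.13, 1.569, -0.068]
force: [1.0, 1.3, -3.7]
width: 0.0137
```

Call:
step_arm --pt "-1.5 -0.8 0 -1 1" --pt "-3 -2.5 0 -4 1" --pt "-3 -5 0 -8 1" --pt "-3 -7.5 0.3 -12 1" --pt "-3 -10 0.5 -16 1" --pt "-3 -12.5 0.8 -20 1" --pt "-3 -15 1 -24 1" --pt "-3 -17.5 1.3 -28 1" --pt "-3 -20 1.5 -32 1" --pt "-3 -21.5 1.5 -34 1"

```text
t: 46.48
eef_pos: [0.4458, 0.0684, 0.3405]
ee_rot: [-0.836, 1.57, 2.847]
force: [-0.2, -0.3, -3.8]
width: 0.0135
```

```bash
python3 as.py -212 1.5 300 0; python3 - <<'E'
from plan import *
f=cam('side'); save(f,'s22.png')
E
```

```text
t 46.48 pos [0.4458 0.0684 0.3405] jaw -149.0 tilt 0.07 F [-0.2 -0.3 -3.8] M [0.06 0.4  0.1 ] w 0.0135 q [ 0.59 -0.07 -0.29 -0.   -1.36 -0.05]
AS [-260.8 -132.1  340.5] F_AS -0.3 -0.2 -3.8
delta cm [  4.06 -13.65  -4.01] dist 14.8  jaw now -149.0 | roll opts: -3.7 or 176.3 (roll=-ccw) | q1 0.59 q6 -0.05
```

View pics/s22.png

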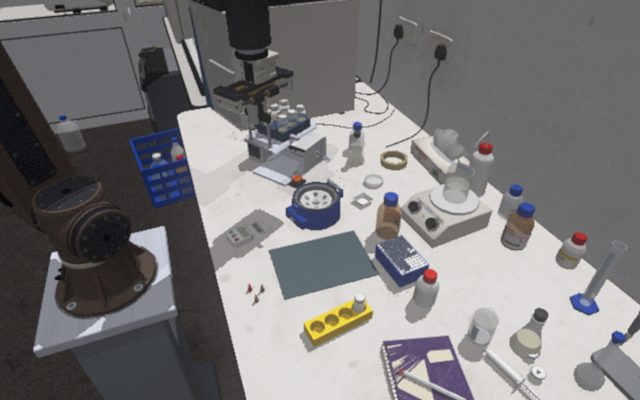

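Call:
step_arm --pt "0 -1 -0.3 -0.5 1" --pt "0 -3 -0.9 -1.5 1" --pt "0 -5.5 -1.6 -2.5 1" --pt "0 -8 -2.4 -3.7 1" --pt "0 -10.5 -3.1 -3.7 1" --pt "0 -12.5 -3.7 -3.7 1" --pt "1 -13.6 -4 -3.7 1" --pt "3 -13.6 -4 -3.7 1" --pt "6 -13.6 -4 -3.7 1" --pt "9 -13.6 -4 -3.7 1"

```text
t: 47.37
eef_pos: [0.4114, 0.204, 0.2495]
ee_rot: [-2.431, 1.57, 1.311]
force: [0.7, -0.1, -4.7]
width: 0.0134
```

```bash
python3 as.py -212 1.3 130 0
```

```text
t 47.37 pos [0.4114 0.204  0.2495] jaw -145.6 tilt 0.05 F [ 0.7 -0.1 -4.7] M [-0.21  0.39  0.03] w 0.0134 q [ 0.89 -0.01 -0.43 -0.   -1.15 -0.29]
AS [-211.9   -1.1  249.5] F_AS 0.5 -0.5 -4.7
delta cm [11.95 -0.23  0.02] dist 12.0  jaw now -145.6 | roll opts: -0.3 or 179.7 (roll=-ccw) | q1 0.89 q6 -0.29
```

Call:
step_arm --pt "2 0 0 -0.3 1" --pt "4 0 0 -0.3 1" --pt "6 0 0 -0.3 1" --pt "8 0 0 -0.3 1" --pt "10 0 0 -0.3 1" --pt "11.5 0 0 -0.3 1" --pt "12.5 0 0 -0.3 1" --pt "13 0 0 -0.3 1" --pt "13 0 0 -0.3 1" --pt "13 0 0 -0.3 1"

```text
t: 48.2
eef_pos: [0.4119, 0.2038, 0.1207]
ee_rot: [0.633, 1.57, -1.903]
force: [-0.2, -0.2, -3.9]
width: 0.0137
```

```bash
python3 as.py -212 1.3 93.6 0; python3 - <<'E'
from plan import *
f=cam('side'); save(f,'s23.png',[210,60,370,200],5)
E
```

```text
t 48.20 pos [0.4119 0.2038 0.1207] jaw -145.3 tilt 0.03 F [-0.2 -0.2 -3.9] M [-0.19  0.35  0.01] w 0.0137 q [ 0.89  0.13 -0.62  0.   -0.83 -0.28]
AS [-211.6   -1.5  120.7] F_AS -0.3 -0.1 -3.9
delta cm [ 2.71 -0.28  0.04] dist 2.7  jaw now -145.3 | roll opts: 0.0 or -180.0 (roll=-ccw) | q1 0.89 q6 -0.28
```

View pics/s23.png

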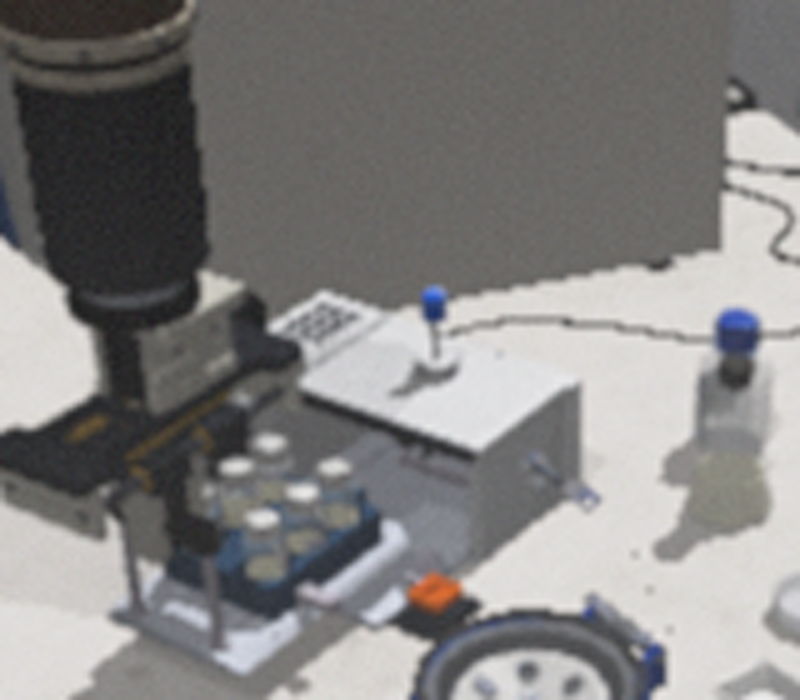

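Call:
step_arm --pt "0 -0.28 0 0 1" --pt "0.5 -0.28 0 0 1" --pt "1 -0.28 0 0 1" --pt "1.5 -0.28 0 0 1" --pt "2 -0.28 0 0 1" --pt "2.3 -0.28 0 0 1" --pt "2.5 -0.28 0 0 1" --pt "2.6 -0.28 0 0 1" --pt "2.65 -0.28 0 0 1" --pt "2.65 -0.28 0 0 1"

```text
t: 49.08
eef_pos: [0.4105, 0.2066, 0.0942]
ee_rot: [-3.025, 1.57, 0.723]
force: [0.1, -0.2, -3.1]
width: 0.0135
```

```bash
python3 as.py -212 1.3 93.6 0 -120 1 93.6 0
```

```text
t 49.08 pos [0.4105 0.2066 0.0942] jaw -145.3 tilt 0.03 F [ 0.1 -0.2 -3.1] M [-0.15  0.33 -0.05] w 0.0135 q [ 0.9   0.17 -0.65  0.   -0.76 -0.29]
AS [-211.1    1.6   94.2] F_AS 0.0 -0.2 -3.1
delta cm [0.06 0.03 0.09] dist 0.1  jaw now -145.3 | roll opts: 0.0 or -180.0 (roll=-ccw) | q1 0.90 q6 -0.29
delta cm [ 0.06  0.06 -9.11] dist 9.1  jaw now -145.3 | roll opts: 0.0 or -180.0 (roll=-ccw) | q1 0.90 q6 -0.29
```

Call:
step_arm --pt "0.08 0 0 0 1" --pt "0.08 0.03 -0.5 0 1" --pt "0.08 0.03 -1 0 1" --pt "0.08 0.03 -1.5 0 1" --pt "0.08 0.03 -2 0 1" --pt "0.08 0.03 -2.5 0 1" --pt "0.08 0.03 -3 0 1" --pt "0.08 0.03 -3.5 0 1" --pt "0.08 0.03 -4 0 1" --pt "0.08 0.03 -4 0 1"

```text
t: 49.92
eef_pos: [0.4446, 0.23, 0.0935]
ee_rot: [-3.133, 1.569, 0.615]
force: [1.5, 0.4, -0.4]
width: 0.0137
```

```bash
python3 as.py -120 1.3 94 0;  python3 - <<'E'
from plan import *
f=cam('side'); save(f,'s24.png',[210,60,370,200],5)
E
```

```text
t 49.92 pos [0.4446 0.23   0.0935] jaw -145.3 tilt 0.08 F [ 1.5  0.4 -0.4] M [ 0.15 -0.25 -0.07] w 0.0137 q [ 0.87  0.23 -0.56  0.   -0.78 -0.26]
AS [-169.8    1.4   93.5] F_AS 1.4 -0.5 -0.4
delta cm [-0.05  0.01 -4.98] dist 5.0  jaw now -145.3 | roll opts: 0.1 or -179.9 (roll=-ccw) | q1 0.87 q6 -0.26
```

View pics/s24.png

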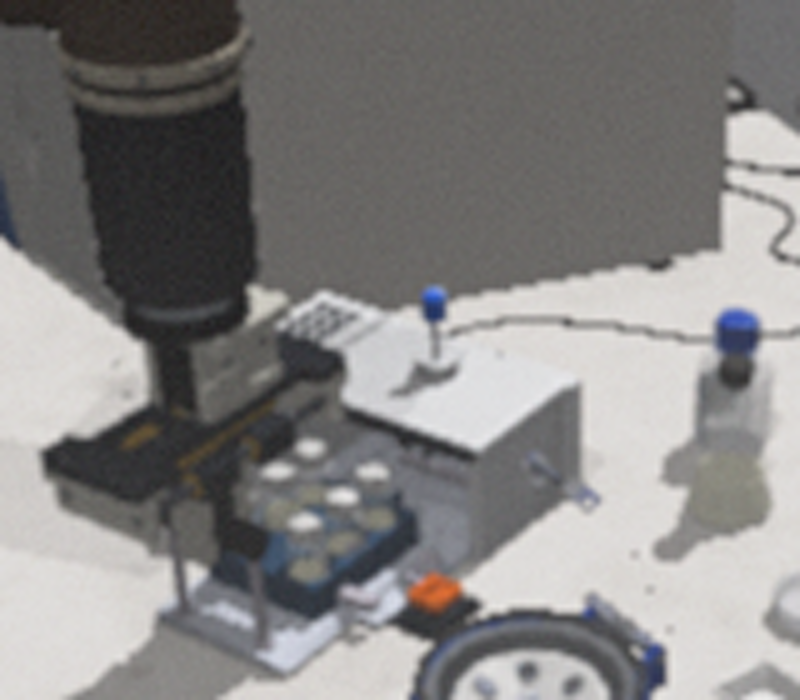

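Call:
step_arm --pt "-0.02 0 -0.5 0 1" --pt "-0.02 0 -1 0 1" --pt "-0.02 0 -1.5 0 1" --pt "-0.02 0 -2 0 1" --pt "-0.02 0 -2.6 0 1" --pt "-0.02 0 -3.2 0 1" --pt "-0.02 0 -3.8 0 1" --pt "-0.02 0 -4.4 0 1" --pt "-0.02 0 -4.9 0 1" --pt "-0.02 0 -4.9 0 1"

```text
t: 50.8
eef_pos: [0.4851, 0.2579, 0.0936]
ee_rot: [3.025, 1.569, 0.49]
force: [1.8, 0.9, 2.2]
width: 0.0136
```

```bash
python3 as.py -93 1.3 94 0
```

```text
t 50.80 pos [0.4851 0.2579 0.0936] jaw -145.3 tilt 0.08 F [1.8 0.9 2.2] M [-0.14 -0.55 -0.12] w 0.0136 q [ 0.85  0.3  -0.46  0.   -0.81 -0.24]
AS [-120.7    1.3   93.6] F_AS 1.9 -0.3 2.2
delta cm [-0.04  0.   -2.77] dist 2.8  jaw now -145.3 | roll opts: 0.1 or -179.9 (roll=-ccw) | q1 0.85 q6 -0.24
```

Call:
step_arm --pt "0 0 -0.3 0 1" --pt "0 0 -0.6 0 1" --pt "0 0 -0.9 0 1" --pt "0 0 -1.2 0 1" --pt "0 0 -1.5 0 1" --pt "0 0 -1.8 0 1" --pt "0 0 -2.1 0 1" --pt "0 0 -2.4 0 1" --pt "0 0 -2.7 0 1" --pt "0 0 -2.8 0 1"

```text
t: 51.63
eef_pos: [0.5057, 0.2716, 0.0936]
ee_rot: [0.17, 1.567, -2.366]
force: [-6.4, -5.1, 11.6]
width: 0.0137
```

```bash
python3 as.py -91 1.3 94 0;  python3 - <<'E'
from plan import *
f=cam('side'); save(f,'s25.png',[230,90,340,200],7)
E
```

```text
t 51.63 pos [0.5057 0.2716 0.0936] jaw -145.3 tilt 0.19 F [-6.4 -5.1 11.6] M [-1.98  2.6  -0.15] w 0.0137 q [ 0.83  0.34 -0.4  -0.   -0.84 -0.23]
AS [-95.9   0.8  93.6] F_AS -8.1 -0.5 11.6
delta cm [-0.04 -0.05 -0.49] dist 0.5  jaw now -145.3 | roll opts: 0.0 or -180.0 (roll=-ccw) | q1 0.83 q6 -0.23
```

View pics/s25.png

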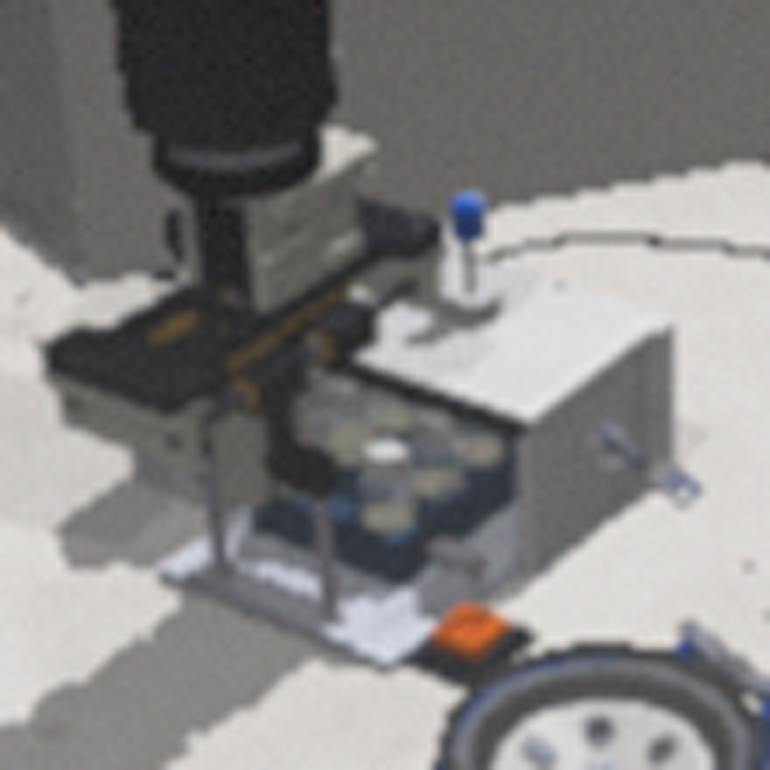

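Call:
step_arm --pt "0 0 -0.2 0 1" --pt "0 0 -0.3 0 1" --pt "0 0 -0.4 0 1" --pt "0 0 -0.5 0 1" --pt "0 0 -0.6 0 1" --pt "0 0 -0.6 0 1" --pt "0 0 -0.6 0 1" --pt "0 0 -0.6 0 1" --pt "0 0 -0.6 0 1" --pt "0 0 -0.6 0 1"

```text
t: 52.52
eef_pos: [0.5103, 0.2747, 0.0936]
ee_rot: [0.165, 1.567, -2.371]
force: [-7.1, -6.6, 11.6]
width: 0.0137
```

```bash
python3 as.py -91 1.3 94 0;  python3 - <<'E'
from plan import *
f=cam('side'); save(f,'s26.png',[230,90,340,200],7)
E
```

```text
t 52.52 pos [0.5103 0.2747 0.0936] jaw -145.3 tilt 0.20 F [-7.1 -6.6 11.6] M [-2.    2.63 -0.15] w 0.0137 q [ 0.83  0.35 -0.39 -0.   -0.84 -0.23]
AS [-90.3   0.7  93.6] F_AS -9.6 -1.3 11.6
delta cm [-0.04 -0.06  0.07] dist 0.1  jaw now -145.3 | roll opts: 0.0 or -180.0 (roll=-ccw) | q1 0.83 q6 -0.23
```

View pics/s26.png

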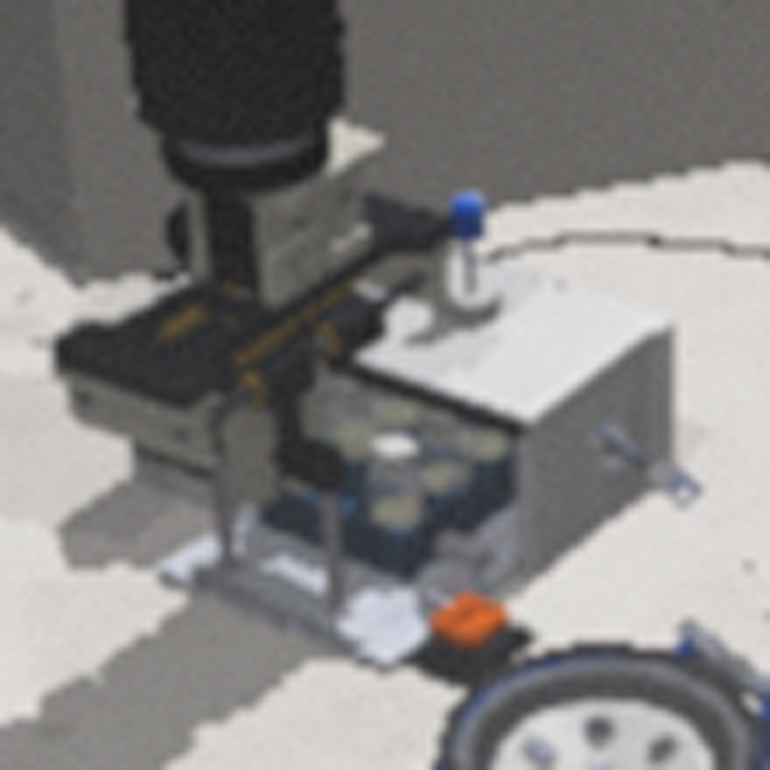

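Call:
step_arm --pt "0 0 0.1 0 1" --pt "0 0 0.2 0 1" --pt "0 0 0.3 0 1" --pt "0 0 0.4 0 1" --pt "0 0 0.5 0 1" --pt "0 0 0.55 0 1" --pt "0 0 0.55 0 1" --pt "0 0 0.55 0 1" --pt "0 0 0.55 0 1" --pt "0 0 0.55 0 1"

```text
t: 53.4
eef_pos: [0.507, 0.2729, 0.0936]
ee_rot: [0.367, 1.57, -2.169]
force: [-2.8, -3.4, 6.4]
width: 0.0137
```

```bash
python3 as.py -94 1 94 0
```

```text
t 53.40 pos [0.507  0.2729 0.0936] jaw -145.3 tilt 0.02 F [-2.8 -3.4  6.4] M [-0.96  0.73 -0.17] w 0.0137 q [ 0.83  0.34 -0.4   0.   -0.83 -0.23]
AS [-94.1   1.2  93.6] F_AS -4.2 -1.2 6.4
delta cm [-0.04  0.02 -0.01] dist 0.0  jaw now -145.3 | roll opts: 0.0 or -180.0 (roll=-ccw) | q1 0.83 q6 -0.23
```

Call:
step_arm --pt "0 0 0.1 0 1" --pt "0 0 0.2 0 1" --pt "0 0 0.3 0 1" --pt "0 0 0.35 0 1" --pt "0 0 0.35 0 1" --pt "0 0 0.35 0 1" --pt "0 0 0.35 0 1" --pt "0 0 0.35 0 1" --pt "0 0 0.35 0 1" --pt "0 0 0.35 0 1"

```text
t: 54.23
eef_pos: [0.5064, 0.2727, 0.0937]
ee_rot: [3.127, 1.566, 0.593]
force: [9.8, 1.3, -4.5]
width: 0.0135
```

```bash
python3 as.py -94 1 94 0; python3 - <<'E'
from plan import *
f=cam('side'); save(f,'s27.png',[230,90,340,200],7)
E
```

```text
t 54.23 pos [0.5064 0.2727 0.0937] jaw -145.2 tilt 0.27 F [ 9.8  1.3 -4.5] M [ 0.11 -3.23 -0.15] w 0.0135 q [ 0.83  0.33 -0.4   0.   -0.83 -0.23]
AS [-94.7   1.3  93.7] F_AS 8.8 -4.5 -4.5
delta cm [-0.03  0.03 -0.07] dist 0.1  jaw now -145.2 | roll opts: 0.1 or -179.9 (roll=-ccw) | q1 0.83 q6 -0.23
```

View pics/s27.png

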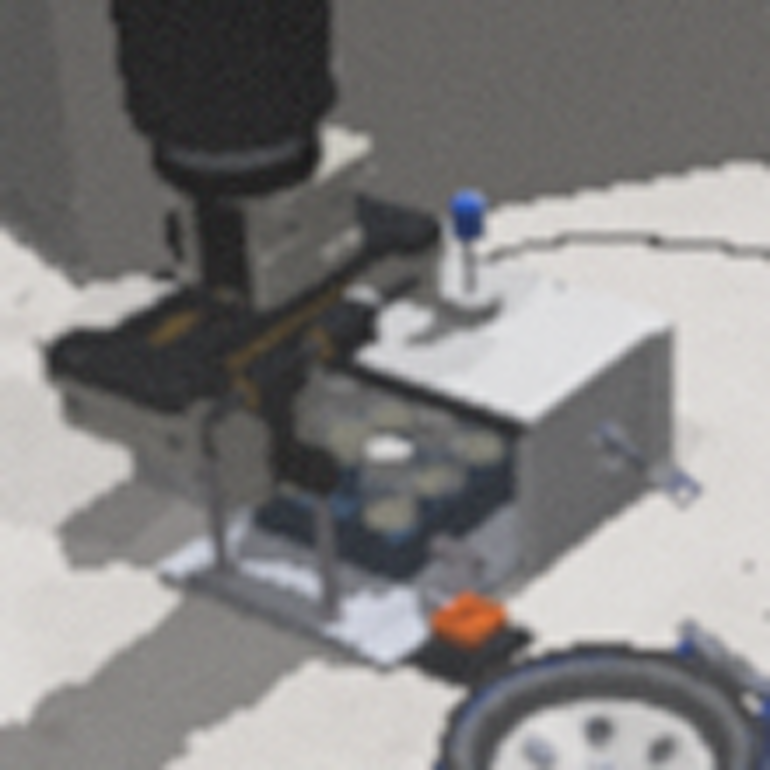

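Call:
step_arm --pt "0 0 -0.3 0 1" --pt "0 0 -0.3 0 1" --pt "0 0 -0.3 0 0.62" --pt "0 0 -0.3 0 0.62" --pt "0 0 -0.3 0 0.62" --pt "0 0 -0.3 0 0.62" --pt "0 0 -0.3 0 0.62" --pt "-3 0 -0.3 0 0.62" --pt "-7 0 -0.3 0 0.62" --pt "-11 0 -0.3 0 0.62"

```text
t: 55.12
eef_pos: [0.5059, 0.2722, 0.2038]
ee_rot: [0.182, 1.568, -2.353]
force: [2.2, 1.5, 0.6]
width: 0.0335
```

```bash
python3 plan.py .5155 .411 .25 75 ; python3 - <<'E'
from plan import *
f=cam('side'); W=cloud(f); save(f,'s28.png',[230,90,340,200],7)
h=(W[...,2]>.101)&(W[...,2]<.125)&(W[...,0]<.56)&(W[...,1]>.2)&(W[...,1]<.35)
print('handle',h.sum(),np.nanmean(W[h],0),cv2.minAreaRect((W[h][:,:2]*1000).astype(np.float32)))
E
```

```text
t 55.12 pos [0.5059 0.2722 0.2038] jaw -145.3 tilt 0.17 F [2.2 1.5 0.6] M [ 0.21 -0.09  0.01] w 0.0335 q [ 0.83  0.23 -0.27 -0.   -1.08 -0.23]
delta cm [ -4.65 -10.85  -8.68] dist 14.7  jaw now -145.3 | roll opts: -40.3 or 139.7 (roll=-ccw) | q1 0.83 q6 -0.23
handle 91 [0.50510599 0.27146525 0.10694043] ((504.5736389160156, 274.7862243652344), (18.439653396606445, 87.50570678710938), 34.1236572265625)
```

View pics/s28.png

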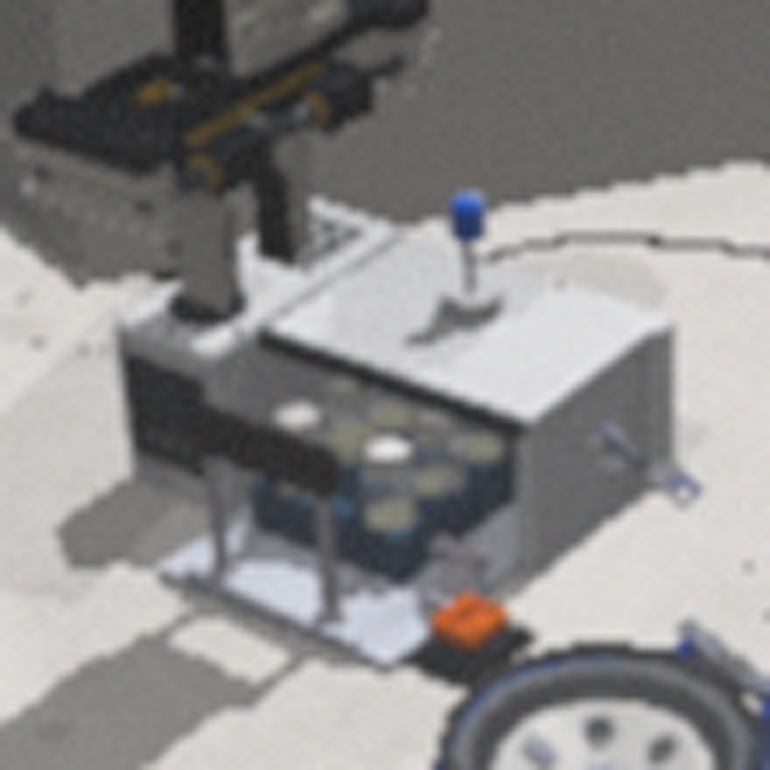

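Call:
step_arm --pt "-4.6 -2 -1.5 0 0" --pt "-4.6 -4 -3.2 0 0" --pt "-4.6 -6 -4.8 0 0" --pt "-4.6 -8 -6.5 0 0" --pt "-4.6 -10 -8 0 0" --pt "-4.6 -10.8 -8.7 0 0" --pt "-2 -10.8 -8.7 0 0" --pt "0 -10.8 -8.7 0 0" --pt "0 -10.8 -8.7 0 0" --pt "0 -10.8 -8.7 0 0" --squeeze 20

```text
t: 56.0
eef_pos: [0.5163, 0.4105, 0.2026]
ee_rot: [0.423, 1.568, -2.112]
force: [0.0, 0.3, -0.3]
width: 0.0871
```

```bash
python3 plan.py .5155 .411 .138 75
```

```text
t 56.00 pos [0.5163 0.4105 0.2026] jaw -145.3 tilt 0.16 F [ 0.   0.3 -0.3] M [ 0.05  0.12 -0.  ] w 0.0871 q [ 0.97  0.36 -0.08  0.   -1.13 -0.36]
delta cm [ 6.46 -0.1   0.02] dist 6.5  jaw now -145.3 | roll opts: -40.3 or 139.7 (roll=-ccw) | q1 0.97 q6 -0.36
```

Call:
step_arm --pt "1.5 -0.1 0 0 0" --pt "3 -0.1 0 0 0" --pt "5 -0.1 0 0 0" --pt "6.4 -0.1 0 0 0" --pt "6.4 -0.1 0 0 0" --pt "6.4 -0.1 0 0 0.35" --pt "6.4 -0.1 0 0 0.35" --pt "6.4 -0.1 0 0 0.35" --pt "6.4 -0.1 0 0 0.35" --pt "6.4 -0.1 0 0 0.35"

```text
t: 56.83
eef_pos: [0.5163, 0.4123, 0.1405]
ee_rot: [-2.845, 1.569, 0.903]
force: [-1.1, -0.1, 1.1]
width: 0.0606
```

```bash
python3 plan.py .515 .4113 .138 75
```

```text
t 56.83 pos [0.5163 0.4123 0.1405] jaw -145.3 tilt 0.09 F [-1.1 -0.1  1.1] M [-0.01  0.2   0.04] w 0.0606 q [ 0.97  0.41 -0.16  0.   -1.   -0.36]
delta cm [0.25 0.01 0.16] dist 0.3  jaw now -145.3 | roll opts: -40.3 or 139.7 (roll=-ccw) | q1 0.97 q6 -0.36
```

Call:
step_arm --pt "0.2 0 0.15 0 0.35" --pt "0.2 0 0.15 0 0.35" --pt "0.2 0 0.15 0 1" --pt "0.2 0 0.15 0 1" --pt "0.2 0 0.15 0 1" --pt "0.2 0 0.15 0 1" --pt "0.2 0 0.15 0 1" --pt "0.2 0 0.15 0 1" --pt "0.2 0 0.15 0 1" --pt "0.2 0 0.15 0 1"

```text
t: 57.67
eef_pos: [0.5149, 0.4112, 0.1375]
ee_rot: [-2.928, 1.571, 0.819]
force: [1.6, 0.9, 0.0]
width: 0.0367
```

```bash
python3 plan.py .515 .4113 .138 75
```

```text
t 57.67 pos [0.5149 0.4112 0.1375] jaw -145.3 tilt 0.01 F [1.6 0.9 0. ] M [ 0.1  -0.02 -0.03] w 0.0367 q [ 0.97  0.41 -0.16  0.   -1.   -0.36]
delta cm [-0.05  0.   -0.02] dist 0.1  jaw now -145.3 | roll opts: -40.3 or 139.7 (roll=-ccw) | q1 0.97 q6 -0.36
```

Call:
step_arm --pt "0 0 0 6 1" --pt "0 0 0 12 1" --pt "0 0 0 18 1" --pt "0 0 0 24 1" --pt "0 0 0 30 1" --pt "0 0 0 36 1" --pt "0 0 0 42 1" --pt "0 0 0 48 1" --pt "0 0 0 54 1" --pt "0 0 0 60 1"

```text
t: 58.5
eef_pos: [0.5145, 0.4112, 0.1374]
ee_rot: [0.709, 1.57, -2.878]
force: [-1.0, -0.2, 0.6]
width: 0.0371
```

Call:
step_arm --pt "0 0 0 4 1" --pt "0 0 0 8 1" --pt "0 0 0 12 1" --pt "0 0 0 15 1" --pt "0 0 0 18 1" --pt "0 0 0 20 1" --pt "0 0 0 22 1" --pt "0 0 0 22 1" --pt "0 0 0 22 1" --pt "0 0 0 22 1"

```text
t: 59.33
eef_pos: [0.5144, 0.4111, 0.1375]
ee_rot: [1.144, 1.57, -2.821]
force: [-2.9, -0.0, 2.0]
width: 0.0369
```

```bash
python3 as.py; python3 - <<'E'
from plan import *
f=cam('side'); save(f,'s29.png',[230,90,340,200],7)
E
```

```text
t 59.33 pos [0.5144 0.4111 0.1375] jaw 132.8 tilt 0.03 F [-2.9 -0.   2. ] M [0.21 1.52 0.38] w 0.0369 q [ 0.97  0.41 -0.16 -0.   -1.   -1.79]
AS [ -9.4 110.6 137.5] F_AS -2.4 1.6 2.0
```

View pics/s29.png

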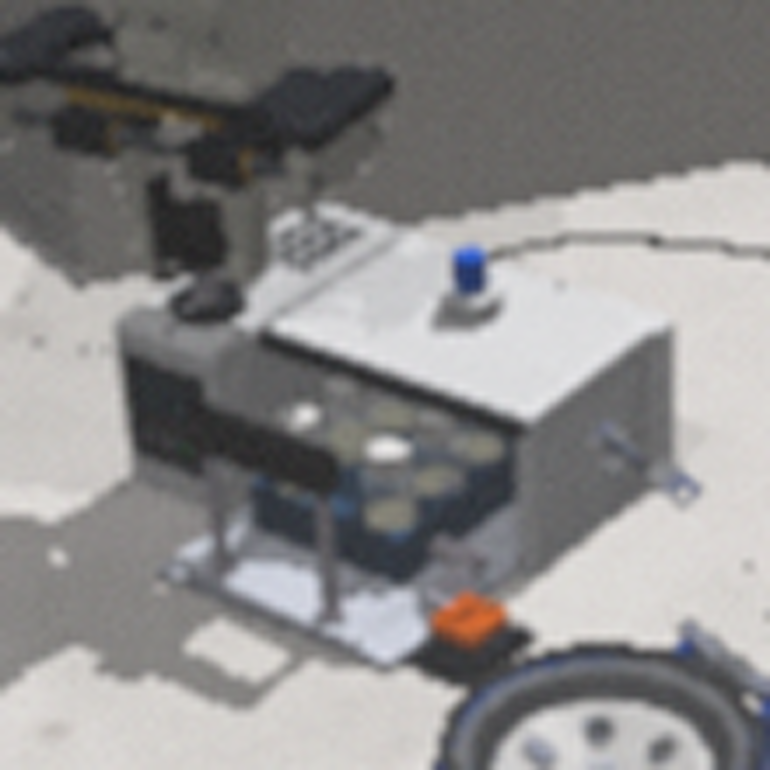

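Call:
step_arm --pt "0 0 0 0 1" --pt "0 0 0 0 0" --pt "0 0 0 0 0" --pt "0 0 0 0 0" --pt "0 0 0 0 0" --pt "0 0 0 0 0" --pt "-3 0 0 0 0" --pt "-6 0 0 0 0" --pt "-10 0 0 0 0" --pt "-14 0 0 0 0"

```text
t: 60.22
eef_pos: [0.5146, 0.4105, 0.2784]
ee_rot: [1.853, 1.569, -2.113]
force: [0.3, 0.9, 0.8]
width: 0.0864
```

Call:
step_arm --pt "-3 0 0 0 0" --pt "-3 0 0 0 0" --pt "-3 0 0 0 0" --pt "-3 0 0 0 0" --pt "-3 0 0 0 0" --pt "-3 0 0 0 0" --pt "-3 0 0 0 0" --pt "-3 0 0 0 0" --pt "-3 0 0 0 0" --pt "-3 0 0 0 0"

```text
t: 61.05
eef_pos: [0.5148, 0.4111, 0.3072]
ee_rot: [1.831, 1.57, -2.136]
force: [0.4, 0.1, 0.3]
width: 0.0874
```

```bash
python3 as.py; python3 - <<'E'
from plan import *
f=cam('side'); save(f,'s30.png',[230,90,340,200],7)
W=cloud(f)
h=(W[...,2]>.101)&(W[...,2]<.125)&(W[...,0]<.56)&(W[...,1]>.2)&(W[...,1]<.35)
print('handle',h.sum(),np.nanmean(W[h],0))
save(f,'s30b.png')
E
```

```text
t 61.05 pos [0.5148 0.4111 0.3072] jaw 132.7 tilt 0.02 F [0.4 0.1 0.3] M [ 0.03  0.03 -0.02] w 0.0874 q [ 0.97  0.3   0.07  0.   -1.34 -1.79]
AS [ -9.  110.4 307.2] F_AS 0.4 -0.1 0.3
handle 91 [0.50551947 0.27052498 0.10704519]
```

View pics/s30.png

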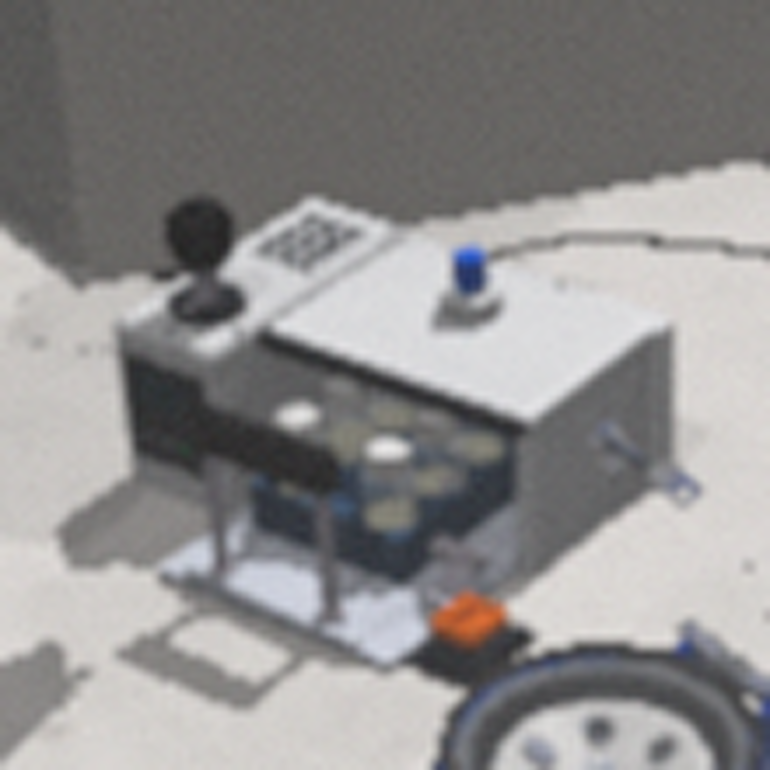

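View pics/s30b.png

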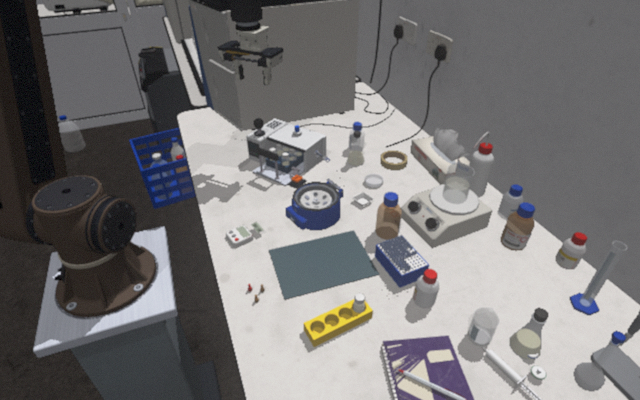

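```bash
python3 -c "
from station import *
print(job_done())"
```

```text
the job is handed in; nothing more can be done
None
```

The tray is topped up and back in the autosampler, and I handed the job in at about 61 s of the 208 s allowed.

- **What I did:** I raised the needle to its stop, pressed the catch with one finger, drew the tray out and stood it on the mat. Spares went into the two empty pockets (front left and middle left). I slid the tray home and turned the knob back to its lower stop.
- **Tray:** The catch paddle is up again. A test pull with about 9 N of pull moved the tray less than 1 mm, so it is held. After release the handle was within about 2 mm of where it started.
- **Vials and needle:** On the mat all six vials showed at the same cap height. Once home, the handle and hood hid most of them. The blue needle head is back at its starting height.
- **Rack and bottle:** One spare is still standing in the rack, which had been knocked about 1.5 cm aside during the run. I found it again before taking the second spare. The white bottle looks unmoved.
- **What went wrong:** My first approach to the catch brushed something beside the autosampler with about 8 N, most likely the centrifuge's clear lid. I backed off and came in from another side, and nothing had visibly moved. Pressing the catch also turned the ejected tray about 3°, which I straightened while drawing it out.

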